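# Fold back the bin's jointed bar and scoop out a bead order

## Robot

A 7-joint arm with a two-finger parallel gripper is mounted at the origin on the work surface. World frame = base frame: x ahead of the robot, y to its left, z up, the work surface at z = 0. Lengths are in m, angles in degrees, forces in N, time in s.
With the tool pointing down it reaches from about 0.425 to 0.875 m from the base axis. Payload 9.9 kg.
Tool frame: the origin (TCP) lies at the very end of the fingers, on their centre line; the grasp point (between the pads) lies 19 mm behind it; z points along the fingers, y is the direction in which the jaws open and shut (so a half turn about z gives the same grasp; the last joint's range is limited). The gripper opens to 85 mm and grips with 20 to 120 N. Pads are 22 mm wide; open, the fingers measure 114 mm over their backs; the gripper's body (76 mm by 85 mm) begins 54 mm behind the grasp point. The pads swing forward as they close: fully open they stand 13 mm farther back than shut.
Start: joints at [67.964, 32.985, 1.427, 82.34, -0.859, 64.687, -3.237], TCP at [0.2, -0.645, 0.231] pointing down, gripper open.
Joint ranges: [-157.87, 157.87], [-19.46, 123.44], [-87.15, 90], [11.01, 140.99], [-62.26, 242.26], [9.8, 113.94], [-161.44, 161.44]. Speed limits (degrees/s): [127.2, 127.2, 172.46, 172.46, 180, 180, 180].

## Interface

Orientations are given as a 3x3 rotation matrix whose columns are the frame's x, y, z axes.
In Python, from workcell import monitor, grab_frame, camera_params, order gives the robot as it stands.
- The arm moves only by the tool step_arm, never from a script. Its arguments are lists of equal length, an entry for each row: "travel": the shift along the tool's x, y, z in units of 30 mm (1.0 is 30 mm), a list of three; "rotation": the turn, a rotation vector about the tool's x, y, z in units of 8 degrees (1.0 is 8 degrees), a list of three; "claw": the opening, from -1 (shut) to 1 (fully open). A call has 1 to 12 rows; each row shifts and turns the commanded pose from where the row before left it, along the tool's axes as they then stand; what a row does not reach is not made up. A row lasts 1/10 s, in which the tool goes at most 50 mm and 8.59 degrees, less where a joint would pass 70% of its speed; a pose out of reach is approached as far as the arm can. A call is refused whole if a number of a shift passes 1 or a number of a turn 1, either way. A call with a gripper value outside its range is refused whole. The fingers move at their own pace and stop on an object; "squeeze" is the grip in N (left out, the last holds). Time passes only in rows, so rows that do not move let the fingers close. It gives the time, the measured TCP pose, the force and the opening at its end, in the units of the state.
- monitor.state(): the state, without advancing time (a new reading comes with each control period).
- grab_frame(name): name is "side" or "top" or "wrist"; returns the picture (480x640x3 uint8, red, green, blue); there is no depth.
- camera_params(name): a dict with "mtx" (3x3 intrinsics, pixels), "k1" (the pictures are not rectified: a ray, as slopes to the right and down, at radius r is drawn at 1 + k1 r^2 times it, then the intrinsics apply), "R" (3x3) and "t" (3): a world point X has camera coordinates R X + t. Camera axes: x right, y down, z forward; pixel columns grow to the right and rows downward; lengths in m; the calibration is good to about 2 mm. A picture is of the moment at which its call begins: read the wrist's pose just before it. camera_params takes no time and is no camera call; for the wrist camera it gives the pose at the moment of the call.
- order.finish_job(): hands the job in, once; it reports no verdict.
The state is a dict: "time": time; "qpos": joint angles; "joint_vel": joint speeds; "joint_efforts": joint torques, N m; "tool_pos": TCP position; "ee_rot": TCP orientation; "contact_force": force on the tool from outside, world axes, zero at the start; "torque": the same for the moment, N m; "grip_width": finger opening in m.
Only numpy, scipy, OpenCV 4.12 (cv2) and the standard library are available. Lean on these libraries where they do the work, as an engineer would, in place of code of your own. Each camera call takes 0.05 s, during which the arm holds its last target.

## Task

Clear the bar off the blue bead bin by folding it up one segment at a time from its free end: first the red-knobbed tip fully back on the middle segment, then the middle segment fully back on the root segment, and only then swing the folded bar by its blue knob to its stop, clear of the bin. Then take the hand scoop, scoop all the wooden beads out of the bin and tip them into the green order tray (never touching a bead with the gripper's fingers), and put the scoop back upright in the middle of its cork mat. Leave the bar folded, the tray standing on the table and everything else where it is.

Things in the scene. Friction and masses are not known exactly. Their poses are not given: they have to be found in the camera images.
- bin_front (a point): Blue bead bin, fixed: middle of the foot of its slanted front wall (nearest the robot, leaning out to it 35 degrees from upright), on the level floor, 18 mm above the table. Its x (called the bin's x) points away from the robot along the bin, turned up to 0.12 rad; y to the robot's left. Floor 240 mm long (+x from here), 68 mm wide (y -34 to 34 mm); other walls upright; wall tops 49 mm above this.
- gate_post (a point): Vertical axis of the fixed steel post left of the bin, on which the jointed bar turns, 85 mm above the table. The bar: three flat wooden segments, 28 by 8 mm, end to end on vertical pivots, each 10 mm higher than the last; unfolded it lies across above the bin. Hinges stay where left: about 0.45 N m (root), 0.14 (middle), 0.03 (tip) to move, so pulling the tip's knob turns the tip alone.
- root (a joint): Angle of the root segment at the post. 0: pointing along the bin's -y, across the bin. Grows clockwise seen from above to its stop at 1.57, where it points along the bin's -x, clear of the bin. 150 mm from post axis to blue knob.
- middle (a joint): Angle of the middle segment at the blue knob's axis. 0: in line with the root segment; grows clockwise seen from above (its far end passes on the robot's side) to its stop at 3.05: folded back over the root segment. 120 mm from blue to yellow knob axis.
- tip (a joint): Angle of the tip segment at the yellow knob's axis. 0: in line with the middle segment; grows anticlockwise seen from above (its end passes on the side away from the robot) to its stop at 3.05: folded back over the middle segment. 70 mm from yellow to red knob axis.
- root_grip (a point): Blue knob at the far end of the root segment, also the pivot of the middle segment: upright cylinder 18 mm in diameter, 36 mm high, free to spin about its own axis; this point is its centre (130 mm above the table).
- middle_grip (a point): Yellow knob at the far end of the middle segment, also the pivot of the tip segment; same size and height, this point is its centre.
- tip_grip (a point): Red knob at the free end of the tip segment; same size and height, this point is its centre.
- scoop_mid (a point): Aluminium hand scoop, 150 g: middle of the underside of its flat pan (100 mm long in x, 62 mm wide in y, 2 mm thick). Open mouth with bare lip at x = -50 mm; side walls 30 mm high from x = -38 to 50 mm; back wall at x = 50 mm; z up. Starts on the cork mat, mouth (its -x) roughly towards the robot.
- scoop_grip (a point): Centre of the grip on the scoop's red handle, 78 mm above the pan's underside and 10 mm behind the pan's middle, near the centre of mass. The handle is a bar along the scoop's x, 22 mm wide (y), 26 mm high, from 20 mm in front of this point to 40 mm behind it. Axes as the pan's. Beneath it 65 mm are free for beads.
- mat: Fixed cork mat for the scoop, 160 mm (x) by 120 mm (y), 4 mm thick; origin under its middle.
- tray_in (a point): Loose green order tray (350 g), open on top: this point is the middle of its inner floor, 6 mm above its underside. Outside 132 by 132 by 55 mm, walls 6 mm; the rim is 49 mm above this point.
- bead1: Wooden bead, red, a ball of 28 mm diameter, 12 g, with a painted-on dark hole; origin at its centre. Rolls by itself only on slopes steeper than about 8 degrees. May be absent. Starts in the bin, in the 100 mm next to its front wall.
- bead2: Wooden bead, yellow, a ball of 28 mm diameter, 12 g, with a painted-on dark hole; origin at its centre. Rolls by itself only on slopes steeper than about 8 degrees. May be absent. Starts in the bin, in the 100 mm next to its front wall.
- bead3: Wooden bead, green, a ball of 28 mm diameter, 12 g, with a painted-on dark hole; origin at its centre. Rolls by itself only on slopes steeper than about 8 degrees. May be absent. Starts in the bin, in the 100 mm next to its front wall.
- bead4: Wooden bead, orange, a ball of 28 mm diameter, 12 g, with a painted-on dark hole; origin at its centre. Rolls by itself only on slopes steeper than about 8 degrees. May be absent. Starts in the bin, in the 100 mm next to its front wall.
- bead5: Wooden bead, dark blue, a ball of 28 mm diameter, 12 g, with a painted-on dark hole; origin at its centre. Rolls by itself only on slopes steeper than about 8 degrees. May be absent. Starts in the bin, in the 100 mm next to its front wall.
- bead6: Wooden bead, natural wood, a ball of 28 mm diameter, 12 g, with a painted-on dark hole; origin at its centre. Rolls by itself only on slopes steeper than about 8 degrees. May be absent. Starts in the bin, in the 100 mm next to its front wall.
- glue: Bystander: white glue bottle, loose; origin under its middle. To be left alone.
- tape: Bystander: cardboard-brown tape roll, loose; origin under its middle. To be left alone.
- jar: Bystander: glass jar with green lid, loose; origin under its middle. To be left alone.
- skittle: Bystander: small wooden skittle, loose; origin under its middle. To be left alone.
- car: Bystander: wooden toy car, loose; origin under its middle. To be left alone.

How it is judged:
By the outcome, as a careful person would: the job done as asked, in the order asked, and still so for the second after the job is handed in, with the robot touching nothing.
Of bead1, bead2, bead3, bead4, bead5, bead6 only 3 to 6 are there at a start; the rules pass over those that are not, and their reading is None.
At some moment in a run one of tray, scoop may be knocked a few centimetres aside while the robot is not near it.
It also fails if it takes over 210 s, if anything falls off the work surface, if the arm or the gripper's body presses on something with over 40 N, if the wrist force passes 120 N, or if a joint passes its speed limit or range.

## Working session

There is one attempt and no reset: what is moved stays moved. The work goes in short steps, Python scripts to look and compute and a tool call to move; the robot and the scene stay as the last step left them, time stands still between calls to the robot, and variables do not carry over. Pictures are saved under pics/ and viewed, and the job is handed in when it is done.

Besides the shell and the picture viewer there is one more tool, called after "Call:" by a JSON object that holds its "name" and its "arguments", one argument or row to a line. step_arm: Moves the arm, as the interface text tells. Its arguments: {"type":"object","properties":{"travel":{"type":"array"},"rotation":{"type":"array"},"claw":{"type":"array"},"squeeze":{"type":"number"}},"required":["travel","rotation","claw"]}

```bash
ls; mkdir -p pics
cat > h.py <<'E'
import numpy as np, cv2
from workcell import monitor, grab_frame, camera_params, order
def snap(n,f):
    p=camera_params(n); im=grab_frame(n); cv2.imwrite(f'pics/{f}.png',im[:,:,::-1]); 
    np.savez(f'pics/{f}.npz',**{k:np.array(p[k]) for k in p}); return im,p
def load(f):
    im=cv2.imread(f'pics/{f}.png')[:,:,::-1]; p=dict(np.load(f'pics/{f}.npz')); return im,p
def ray(p,uv):
    K=np.array(p['mtx']);R=np.array(p['R']);t=np.array(p['t']);k=float(p['k1'])
    d=np.array([(uv[0]-K[0,2])/K[0,0],(uv[1]-K[1,2])/K[1,1]]);x=d.copy()
    for _ in range(30): x=d/(1+k*(x@x))
    v=R.T@np.array([x[0],x[1],1]); return -R.T@t, v/np.linalg.norm(v)
def onz(p,uv,z):
    c,v=ray(p,uv); return c+v*(z-c[2])/v[2]
def proj(p,X):
    K=np.array(p['mtx']);R=np.array(p['R']);t=np.array(p['t']);k=float(p['k1'])
    c=R@np.array(X)+t; x=c[:2]/c[2]; x=x*(1+k*(x@x)); return np.array([K[0,0]*x[0]+K[0,2],K[1,1]*x[1]+K[1,2]])
def tri(l):
    A=np.zeros((3,3));b=np.zeros(3)
    for p,uv in l:
        c,v=ray(p,uv);M=np.eye(3)-np.outer(v,v);A+=M;b+=M@c
    X=np.linalg.solve(A,b); return X,[np.linalg.norm((np.eye(3)-np.outer(ray(p,uv)[1],ray(p,uv)[1]))@(X-ray(p,uv)[0])) for p,uv in l]
def st():
    s=monitor.state(); print('t',s['time'],'tcp',np.round(s['tool_pos'],4),'grip',s['grip_width'],'F',np.round(s['contact_force'],1)); print(np.round(s['ee_rot'],3).tolist()); print('q',np.round(s['qpos'],1)); return s
E
python3 - <<'E'
from h import *
st()
for n in ['side','top','wrist']:
    im,p=snap(n,n+'0'); print(n,p)
E
```

```text
pics
t 0.0 tcp [ 0.1999 -0.6443  0.2304] grip 0.08512816145467753 F [-0.3 -0.2 -0.7]
[[0.955, 0.296, -0.001], [0.296, -0.955, 0.002], [-0.0, -0.002, -1.0]]
q [68.  33.   1.4 82.4 -0.9 64.7 -3.2]
side {'mtx': array([[445.15337382,   0.        , 323.93267338],
       [  0.        , 445.15337382, 234.94674999],
       [  0.        ,   0.        ,   1.        ]]), 'k1': 0.03139158298439956, 'R': array([[ 0.72180562, -0.69209151, -0.00244749],
       [-0.36603472, -0.37874391, -0.85004213],
       [ 0.58737997,  0.61446106, -0.52670901]]), 't': array([-0.41408838,  0.3078518 ,  0.63491911])}
top {'mtx': array([[435.52272162,   0.        , 321.47624915],
       [  0.        , 435.52272162, 232.12568866],
       [  0.        ,   0.        ,   1.        ]]), 'k1': -0.006581544811669952, 'R': array([[-0.0211324 , -0.99974914,  0.00742099],
       [-0.99751106,  0.0205845 , -0.06743859],
       [ 0.06726891, -0.00882766, -0.99769583]]), 't': array([0.03348622, 0.61713406, 0.9583718 ])}
wrist {'mtx': array([[403.68373602,   0.        , 319.12070736],
       [  0.        , 403.68373602, 232.09157571],
       [  0.        ,   0.        ,   1.        ]]), 'k1': -0.031175499666600076, 'R': array([[ 0.29680867, -0.95493407, -0.00235043],
       [-0.91745511, -0.28584071,  0.27671502],
       [-0.26491645, -0.079975  , -0.96094915]]), 't': array([-0.67480079, -0.03676008,  0.37946358])}
```

View pics/top0.png

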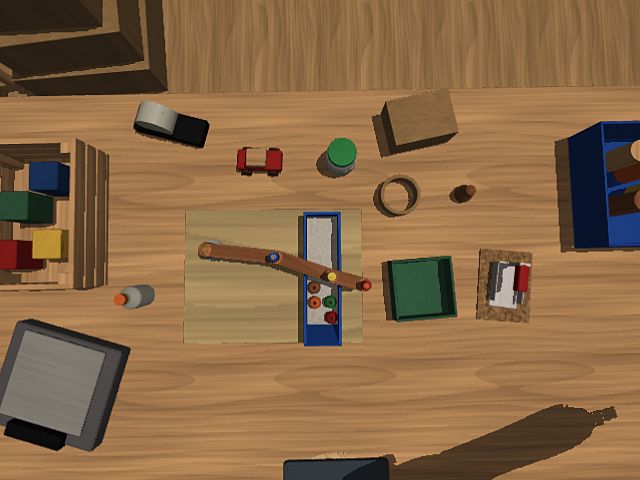

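View pics/side0.png

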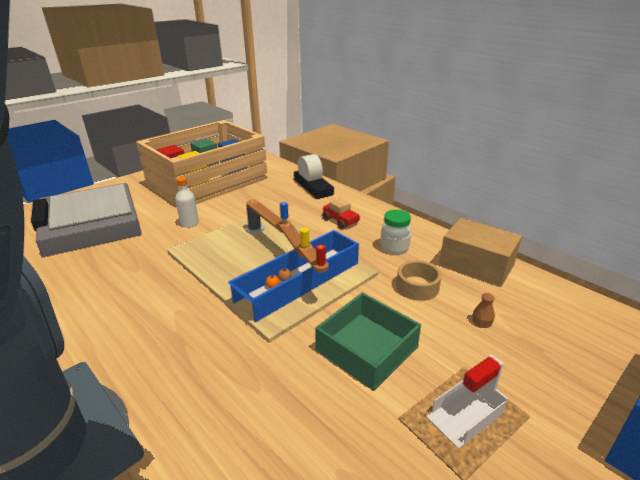

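View pics/wrist0.png

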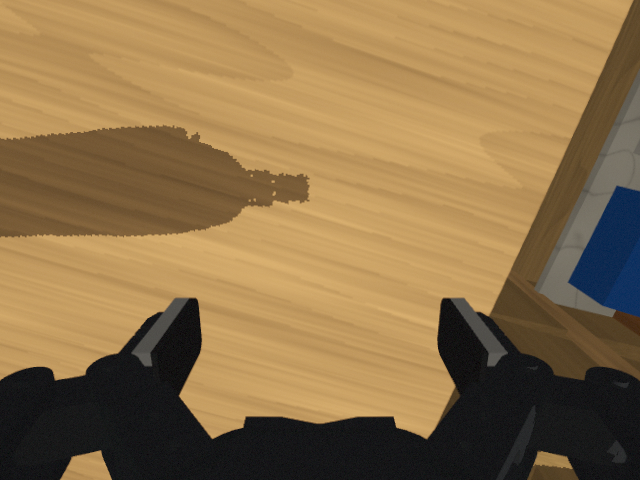

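The top view shows the bin at columns 303-341 and rows 212-345. The knobs are at blue (274,257), yellow (332,276) and red (366,285), and at least four beads sit at rows 287-317. The tray is near (420,288) and the scoop near (508,285). Next I measure them.

```bash
cat > seg.py <<'E'
from h import *
def blobs(im,lo,hi,roi,minA=15):
    hsv=cv2.cvtColor(im,cv2.COLOR_RGB2HSV); m=cv2.inRange(hsv,np.array(lo),np.array(hi))
    mm=np.zeros_like(m);x0,y0,x1,y1=roi;mm[y0:y1,x0:x1]=m[y0:y1,x0:x1]
    n,l,s,c=cv2.connectedComponentsWithStats(mm)
    return [(s[i,:],np.round(c[i],1)) for i in range(1,n) if s[i,4]>=minA],l
E
python3 - <<'E'
from seg import *
im,p=load('top0'); ims,ps=load('side0')
print([im[y,x].tolist() for x,y in [(274,257),(332,276),(366,285),(521,280),(420,288)]])
print([ims[y,x].tolist() for x,y in [(284,212),(304,237),(321,255),(480,375),(370,330)]])
for n,lo,hi,rt,rs in [('blue',(105,120,60),(125,255,255),(262,245,288,270),(275,195,292,225)),('yel',(20,150,120),(35,255,255),(322,265,345,290),(295,222,314,250)),('red',(0,180,60),(6,255,255),(355,275,378,298),(312,240,330,268))]:
    for nm,I,r in (('t',im,rt),('s',ims,rs)):
        b,_=blobs(I,lo,hi,r); print(n,nm,[(x[0].tolist(),x[1].tolist()) for x in b])
E
python3 - <<'E'
from h import *
im,p=load('top0'); 
c=im[200:355,180:390]; cv2.imwrite('pics/a.png',cv2.resize(c,None,fx=3.8,fy=3.8,interpolation=cv2.INTER_CUBIC)[:,:,::-1])
c=im[235:335,370:545]; cv2.imwrite('pics/b.png',cv2.resize(c,None,fx=4.5,fy=4.5,interpolation=cv2.INTER_CUBIC)[:,:,::-1])
im,p=load('side0'); 
c=im[190:350,220:390]; cv2.imwrite('pics/c.png',cv2.resize(c,None,fx=3.7,fy=3.7,interpolation=cv2.INTER_CUBIC)[:,:,::-1])
c=im[345:475,390:540]; cv2.imwrite('pics/d.png',cv2.resize(c,None,fx=4.5,fy=4.5,interpolation=cv2.INTER_CUBIC)[:,:,::-1])
E
```

```text
[[89, 94, 103], [201, 181, 73], [169, 77, 47], [144, 31, 28], [50, 87, 61]]
[[30, 67, 125], [170, 136, 10], [131, 26, 24], [206, 35, 25], [76, 127, 91]]
blue t [([269, 253, 9, 9, 42], [273.2, 256.5])]
blue s [([280, 203, 8, 16, 103], [283.8, 210.6])]
yel t [([328, 272, 8, 9, 56], [331.5, 276.0])]
yel s [([300, 227, 9, 21, 166], [304.2, 236.6])]
red t [([362, 281, 9, 9, 37], [366.0, 284.9])]
red s [([316, 246, 9, 19, 139], [320.4, 255.5])]
```

View pics/a.png

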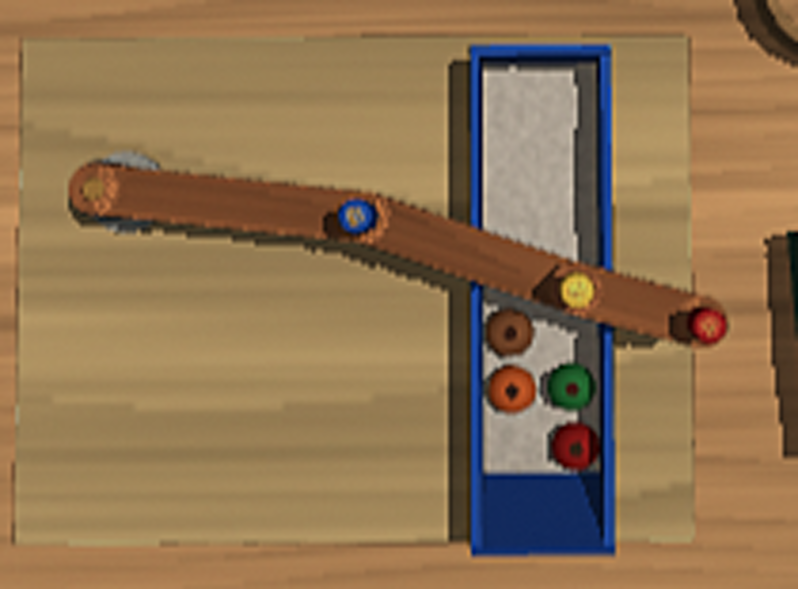

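View pics/b.png

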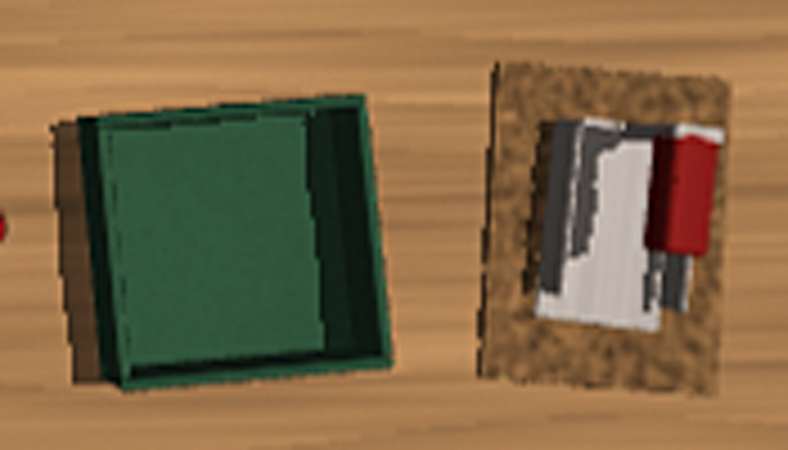

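View pics/c.png

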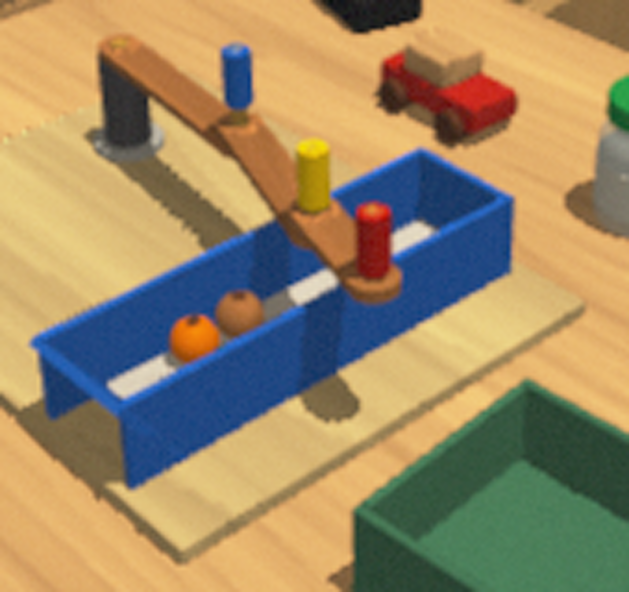

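View pics/d.png

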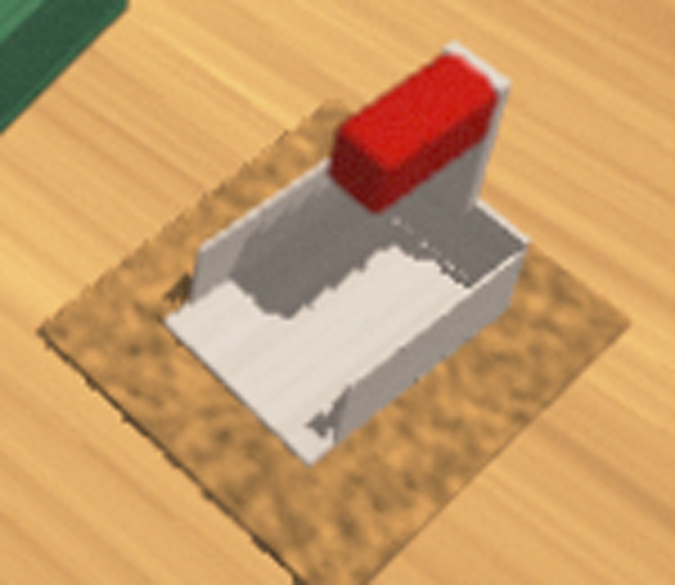

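Run:
```python
from h import *
im,p=load('top0'); ims,ps=load('side0')
print('campos',-p['R'].T@p['t'])
A=lambda x,y:(180+x/3.8-.5*0,200+y/3.8); B=lambda x,y:(370+x/4.5,235+y/4.5)
C=lambda x,y:(220+x/3.7,190+y/3.7); D=lambda x,y:(390+x/4.5,345+y/4.5)
print('knob tops')
for n,t,s in [('blue',A(357,216),C(237,48)),('yel',A(578,290),C(313,146)),('red',A(708,326),C(374,210))]:
    X,e=tri([(p,t),(ps,s)]); print(n,np.round(X,4),np.round(e,4),'onz148',np.round(onz(p,t,.148),4))
print('post top .085', onz(p,A(97,190),.089))
print('bin rim top .067:')
for n,t,s in [('BL',A(471,47),C(420,151)),('BR',A(609,45),C(512,200)),('FR',A(614,552),C(124,405)),('FL',A(472,552),C(38,344))]:
    X,e=tri([(p,t),(ps,s)]); print(n,np.round(X,4),np.round(e,4),np.round(onz(p,t,.067),4))
print('foot', onz(p,A(484,473),.018))
print('beads')
for n,t in [('nat',A(510,333)),('or',A(511,389)),('gr',A(570,387)),('red',A(575,446))]: print(n,onz(p,t,.032).round(4))
print('tray rim .055')
for t in [B(78,117),B(366,95),B(392,367),B(122,390)]: print(onz(p,t,.055).round(4))
print('mat');
M=[onz(p,t,.004) for t in [B(497,63),B(731,80),B(718,395),B(480,377)]]
for m in M: print(m.round(4))
print(np.mean(M,0))
print('lip', onz(p,B(536,318),.006),onz(p,B(659,332),.006))
X,e=tri([(p,B(536,318)),(ps,D(166,321))]);print(X,e)
X,e=tri([(p,B(659,332)),(ps,D(313,466))]);print(X,e)
print('handle top front corners z~.095', [onz(p,t,.095).round(4) for t in [B(656,134),B(720,139),B(707,256),B(645,247)]])
for t,s in [(B(645,247),D(333,133)),(B(707,256),D(380,160)),(B(720,139),D(497,92)),(B(656,134),D(452,54))]: print(tri([(p,t),(ps,s)]))
```

```text
campos [0.55183706 0.02923461 0.9975337 ]
knob tops
blue [0.5636 0.1144 0.1494] [0.0011 0.0011] onz148 [0.5628 0.1152 0.148 ]
yel [0.5233 0.0024 0.1483] [0.0008 0.0008] onz148 [0.5227 0.0029 0.148 ]
red [ 0.5039 -0.0639  0.1482] [0.0013 0.0013] onz148 [ 0.503  -0.0631  0.148 ]
post top .085 [0.58078426 0.26334609 0.089     ]
bin rim top .067:
BL [0.6586 0.0574 0.0641] [0.0006 0.0006] [0.6579 0.0577 0.067 ]
BR [ 0.658  -0.0207  0.0646] [0.0004 0.0004] [ 0.6574 -0.0203  0.067 ]
FR [ 0.3772 -0.0174  0.0698] [0.0021 0.0021] [ 0.3749 -0.0163  0.067 ]
FL [0.3781 0.061  0.0632] [0.0026 0.0026] [0.3767 0.0624 0.067 ]
foot [0.41285551 0.05626501 0.018     ]
beads
nat [0.4947 0.0393 0.032 ]
or [0.4625 0.0394 0.032 ]
gr [0.4629 0.0052 0.032 ]
red [0.4291 0.0031 0.032 ]
tray rim .055
[ 0.5499 -0.1202  0.055 ]
[ 0.5575 -0.2594  0.055 ]
[ 0.4277 -0.2665  0.055 ]
[ 0.4197 -0.1371  0.055 ]
mat
[ 0.5726 -0.3425  0.004 ]
[ 0.5614 -0.4618  0.004 ]
[ 0.4032 -0.4468  0.004 ]
[ 0.4149 -0.3268  0.004 ]
[ 0.48804714 -0.39446388  0.004     ]
lip [ 0.44392959 -0.35566304  0.006     ] [ 0.43552751 -0.4175677  
[... 188 characters left out ...]
37159), np.float64(0.0006707108063637035)]
handle top front corners z~.095 [array([ 0.5364, -0.3807,  0.095 ]), array([ 0.5335, -0.4103,  0.095 ]), array([ 0.48  , -0.4014,  0.095 ]), array([ 0.4848, -0.3729,  0.095 ])]
(array([ 0.48551638, -0.3788649 ,  0.08621155]), [np.float64(0.002320847259384116), np.float64(0.002320847259384326)])
(array([ 0.4798316 , -0.39995918,  0.09689146]), [np.float64(0.0006162354644442727), np.float64(0.0006162354644443916)])
(array([ 0.53331897, -0.41041634,  0.0941598 ]), [np.float64(0.00027044280961061474), np.float64(0.00027044280961074506)])
(array([ 0.53892783, -0.38765892,  0.08851712]), [np.float64(0.00453328466694385), np.float64(0.004533284666943783)])
```

Every measurement agrees with the given sizes: bar links 149/119/69 mm, knob tops at 148 mm, bin foot at about (0.413, 0.022) with yaw about -0.01. I'll rotate the tool so the jaws lie across the folded bar, then go over the red knob.

Call:
{"name": "step_arm", "arguments": {
  "travel": [
    [0, 0, 0],
    [0, 0, 0],
    [0, 0, 0],
    [0, 0, 0],
    [0, 0, 0],
    [0, 0, 0],
    [0, 0, 0]
  ],
  "rotation": [
    [0, 0, -1],
    [0, 0, -1],
    [0, 0, -1],
    [0, 0, -1],
    [0, 0, -1],
    [0, 0, -1],
    [0, 0, 0]
  ],
  "claw": [0, 0, 0, 0, 0, 0, 0],
  "squeeze": 40
}}

```text
time: 0.85
tool_pos: [0.1997, -0.6446, 0.2309]
ee_rot: [[0.417, 0.909, -0.0], [0.909, -0.417, 0.001], [0.001, -0.0, -1.0]]
contact_force: [-0.3, -0.1, -0.4]
grip_width: 0.0427
```

```bash
cat >> h.py <<'E'
def go(X,show=True):
    "travel in units (tool axes) from current tcp to X"
    s=st(); R=np.array(s['ee_rot']); d=R.T@(np.array(X)-np.array(s['tool_pos']))/0.03
    print('units',np.round(d,2)); return d
E
python3 - <<'E'
from h import *
go([.5035,-.0635,.22])
E
```

```text
t 0.85 tcp [ 0.1997 -0.6446  0.2309] grip 0.04268640933822938 F [-0.3 -0.1 -0.4]
[[0.417, 0.909, -0.0], [0.909, -0.417, 0.001], [0.001, -0.0, -1.0]]
q [ 75.3  33.2 -11.3  82.    6.7  65.5  38.4]
units [21.83  1.12  0.38]
```

Call:
{"name": "step_arm", "arguments": {
  "travel": [
    [1, 0.05, 0],
    [1, 0.05, 0],
    [1, 0.05, 0],
    [1, 0.05, 0],
    [1, 0.05, 0],
    [1, 0.05, 0],
    [1, 0.05, 0],
    [1, 0.05, 0],
    [1, 0.05, 0],
    [1, 0.05, 0],
    [1, 0.05, 0]
  ],
  "rotation": [
    [0, 0, 0],
    [0, 0, 0],
    [0, 0, 0],
    [0, 0, 0],
    [0, 0, 0],
    [0, 0, 0],
    [0, 0, 0],
    [0, 0, 0],
    [0, 0, 0],
    [0, 0, 0],
    [0, 0, 0]
  ],
  "claw": [0, 0, 0, 0, 0, 0, 0, 0, 0, 0, 0]
}}

```text
time: 1.95
tool_pos: [0.3536, -0.3508, 0.2313]
ee_rot: [[0.423, 0.906, 0.0], [0.906, -0.423, 0.0], [0.0, 0.0, -1.0]]
contact_force: [0.7, 0.1, 0.4]
grip_width: 0.0426
```

Call:
{"name": "step_arm", "arguments": {
  "travel": [
    [1, 0.05, 0],
    [1, 0.05, 0],
    [1, 0.05, 0],
    [1, 0.05, 0],
    [1, 0.05, 0],
    [1, 0.05, 0],
    [1, 0.05, 0],
    [1, 0.05, 0],
    [1, 0.05, 0],
    [0, 0, 0],
    [0, 0, 0]
  ],
  "rotation": [
    [0, 0, 0],
    [0, 0, 0],
    [0, 0, 0],
    [0, 0, 0],
    [0, 0, 0],
    [0, 0, 0],
    [0, 0, 0],
    [0, 0, 0],
    [0, 0, 0],
    [0, 0, 0],
    [0, 0, 0]
  ],
  "claw": [0, 0, 0, 0, 0, 0, 0, 0, 0, 0, 0]
}}

```text
time: 3.05
tool_pos: [0.4786, -0.112, 0.2312]
ee_rot: [[0.42, 0.907, -0.0], [0.907, -0.42, 0.0], [-0.0, -0.0, -1.0]]
contact_force: [-0.2, -0.5, -0.6]
grip_width: 0.0429
```

Run:
```python
from h import *
go([.5035,-.0635,.12])
im,p=snap('wrist','w1')
for X in [(.5638,.1148,.148),(.523,.0027,.148),(.5035,-.0635,.148)]: print(proj(p,X))
```

```text
t 3.05 tcp [ 0.4786 -0.112   0.2312] grip 0.04291712447200847 F [-0.2 -0.5 -0.6]
[[0.42, 0.907, -0.0], [0.907, -0.42, 0.0], [-0.0, -0.0, -1.0]]
q [ 23.6  18.3 -21.2 108.8   8.   54.3 -26.1]
units [1.82 0.08 3.71]
[ 278.19764206 -279.63257016]
[302.99281111   7.73102879]
[322.65802746 144.65779823]
```

View pics/w1.png

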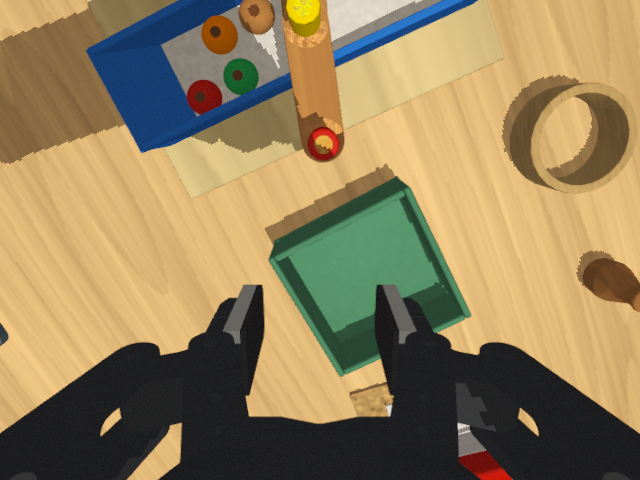

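The red knob is at (323,143), within 2 px of the prediction. I'll descend and grip it.

Call:
{"name": "step_arm", "arguments": {
  "travel": [
    [0.91, 0.04, 0],
    [0.91, 0.04, 0],
    [0, 0, 1],
    [0, 0, 1],
    [0, 0, 1],
    [0, 0, 0.7],
    [0, 0, 0],
    [0, 0, 0],
    [0, 0, 0],
    [0, 0, 0],
    [0, 0, 0],
    [0, 0, 0]
  ],
  "rotation": [
    [0, 0, 0],
    [0, 0, 0],
    [0, 0, 0],
    [0, 0, 0],
    [0, 0, 0],
    [0, 0, 0],
    [0, 0, 0],
    [0, 0, 0],
    [0, 0, 0],
    [0, 0, 0],
    [0, 0, 0],
    [0, 0, 0]
  ],
  "claw": [0, 0, 0, 0, 0, 0, 0, -1, -1, -1, -1, -1],
  "squeeze": 40
}}

```text
time: 4.3
tool_pos: [0.504, -0.0644, 0.121]
ee_rot: [[0.419, 0.908, 0.001], [0.908, -0.419, -0.001], [-0.0, 0.001, -1.0]]
contact_force: [-0.0, -2.7, 2.5]
grip_width: 0.017
```

```bash
cat > arc.py <<'E'
from h import *
def arc(c,r,sgn,end_deg,n,start=None):
    "rows in tool units along arc from current tcp; keeps orientation"
    s=st(); R=np.array(s['ee_rot']); P=np.array(s['tool_pos'])
    d=P[:2]-c; a0=np.arctan2(d[1],d[0]); r0=np.hypot(*d)
    a1=np.deg2rad(end_deg)
    while sgn*(a1-a0)<0: a1+=sgn*2*np.pi
    print('r0',r0,'a0',np.rad2deg(a0),'sweep',np.rad2deg(a1-a0))
    aa=np.linspace(a0,a1,n+1); rr=np.linspace(r0,r,n+1)
    pts=np.c_[c[0]+rr*np.cos(aa),c[1]+rr*np.sin(aa),np.full(n+1,P[2])]
    U=np.diff(pts,axis=0)@R/0.03
    # accumulate rounding
    acc=np.zeros(3);out=[]
    for u in np.cumsum(U,axis=0): q=np.round(u-acc,2)+0; acc+=q; out.append(q.tolist())
    print(out)
E
python3 - <<'E'
from arc import *
arc(np.array([.523,.0027]),.0695,+1,66,24)
E
```

```text
t 4.3 tcp [ 0.504  -0.0644  0.121 ] grip 0.016976948965561154 F [-0.  -2.7  2.5]
[[0.419, 0.908, 0.001], [0.908, -0.419, -0.001], [-0.0, 0.001, -1.0]]
q [ 15.6  27.6 -19.5 114.8  14.   39.8 -37.5]
r0 0.06977692161632576 a0 -105.79093544416439 sweep 171.7909354441644
[[0.06, 0.28, 0.0], [0.1, 0.28, 0.0], [0.13, 0.26, 0.0], [0.17, 0.24, 0.0], [0.19, 0.21, 0.0], [0.22, 0.2, 0.0], [0.23, 0.16, 0.0], [0.26, 0.13, 0.0], [0.27, 0.1, 0.0], [0.29, 0.07, 0.0], [0.29, 0.03, 0.0], [0.29, -0.01, 0.0], [0.28, -0.04, 0.0], [0.28, -0.08, 0.0], [0.27, -0.12, 0.0], [0.25, -0.14, 0.0], [0.23, -0.18, 0.0], [0.21, -0.2, 0.0], [0.18, -0.22, 0.0], [0.15, -0.25, 0.0], [0.12, -0.27, 0.0], [0.08, -0.27, 0.0], [0.05, -0.29, 0.0], [0.01, -0.29, 0.0]]
```

Call:
{"name": "step_arm", "arguments": {
  "travel": [
    [0.06, 0.28, 0.0],
    [0.1, 0.28, 0.0],
    [0.13, 0.26, 0.0],
    [0.17, 0.24, 0.0],
    [0.19, 0.21, 0.0],
    [0.22, 0.2, 0.0],
    [0.23, 0.16, 0.0],
    [0.26, 0.13, 0.0],
    [0.27, 0.1, 0.0],
    [0.29, 0.07, 0.0],
    [0.29, 0.03, 0.0],
    [0.29, -0.01, 0.0]
  ],
  "rotation": [
    [0, 0, 0],
    [0, 0, 0],
    [0, 0, 0],
    [0, 0, 0],
    [0, 0, 0],
    [0, 0, 0],
    [0, 0, 0],
    [0, 0, 0],
    [0, 0, 0],
    [0, 0, 0],
    [0, 0, 0],
    [0, 0, 0]
  ],
  "claw": [-1, -1, -1, -1, -1, -1, -1, -1, -1, -1, -1, -1]
}}

```text
time: 5.5
tool_pos: [0.5895, -0.019, 0.1206]
ee_rot: [[0.419, 0.908, 0.001], [0.908, -0.419, 0.001], [0.001, 0.001, -1.0]]
contact_force: [-0.8, -0.1, 7.3]
grip_width: 0.0168
```

Run:
```python
from arc import *
snap('top','t1');snap('side','s1')
arc(np.array([.523,.0027]),.0695,+1,66,12)
```

```text
t 5.6 tcp [ 0.59   -0.0176  0.1207] grip 0.01670904781434415 F [0.2 1.2 6. ]
[[0.417, 0.909, 0.002], [0.909, -0.417, 0.002], [0.003, 0.001, -1.0]]
q [  9.5  33.2 -18.9 102.9  14.1  46.1 -41.1]
r0 0.07001302286260559 a0 -16.845371494962617 sweep 82.84537149496262
[[0.28, -0.06, 0.0], [0.26, -0.08, 0.0], [0.26, -0.13, 0.0], [0.23, -0.14, 0.0], [0.22, -0.18, 0.0], [0.19, -0.2, 0.0], [0.17, -0.23, 0.0], [0.14, -0.24, 0.0], [0.11, -0.26, 0.0], [0.08, -0.26, 0.0], [0.05, -0.28, 0.0], [0.01, -0.28, 0.0]]
```

View pics/s1.png

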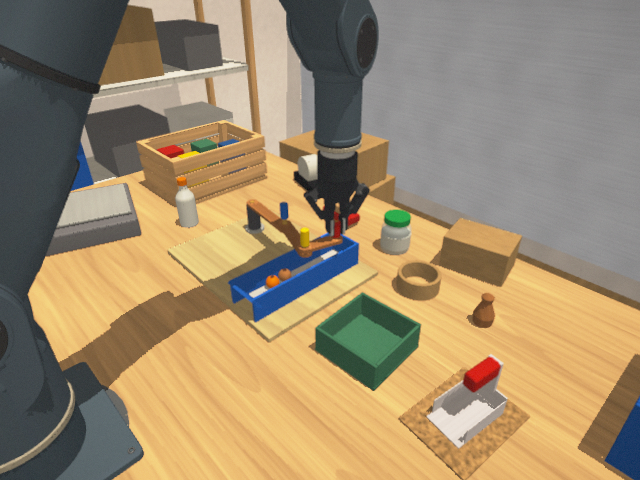

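The side view shows the tip turned halfway with the red knob at (337,225); the yellow and blue knobs haven't moved. I'll continue to the stop.

Call:
{"name": "step_arm", "arguments": {
  "travel": [
    [0.28, -0.05, 0.0],
    [0.27, -0.08, 0.0],
    [0.26, -0.13, 0.0],
    [0.23, -0.14, 0.0],
    [0.22, -0.18, 0.0],
    [0.19, -0.2, 0.0],
    [0.17, -0.23, 0.0],
    [0.14, -0.24, 0.0],
    [0.11, -0.26, 0.0],
    [0.08, -0.26, 0.0],
    [0.05, -0.28, 0.0],
    [0.0, 0.0, 0.0]
  ],
  "rotation": [
    [0, 0, 0],
    [0, 0, 0],
    [0, 0, 0],
    [0, 0, 0],
    [0, 0, 0],
    [0, 0, 0],
    [0, 0, 0],
    [0, 0, 0],
    [0, 0, 0],
    [0, 0, 0],
    [0, 0, 0],
    [0, 0, 0]
  ],
  "claw": [-1, -1, -1, -1, -1, -1, -1, -1, -1, -1, -1, -1]
}}

```text
time: 6.8
tool_pos: [0.5584, 0.0629, 0.121]
ee_rot: [[0.417, 0.909, 0.002], [0.909, -0.417, 0.003], [0.003, 0.001, -1.0]]
contact_force: [1.2, 1.9, 6.3]
grip_width: 0.0165
```

Run:
```python
from arc import *
arc(np.array([.523,.0027]),.0695,+1,69,3)
```

```text
t 6.8 tcp [0.5584 0.0629 0.121 ] grip 0.016538142434508133 F [1.2 1.9 6.3]
[[0.417, 0.909, 0.002], [0.909, -0.417, 0.003], [0.003, 0.001, -1.0]]
q [  1.5  31.2 -18.9 107.1  13.9  43.8 -49.6]
r0 0.06986402337837759 a0 59.508673841469665 sweep 9.49132615853033
[[0.01, -0.13, 0.0], [-0.01, -0.13, 0.0], [0.0, -0.12, 0.0]]
```

Call:
{"name": "step_arm", "arguments": {
  "travel": [
    [0.01, -0.13, 0.0],
    [-0.01, -0.13, 0.0],
    [0.0, 0.0, 0.0]
  ],
  "rotation": [
    [0, 0, 0],
    [0, 0, 0],
    [0, 0, 0]
  ],
  "claw": [-1, -1, -1]
}}

```text
time: 7.1
tool_pos: [0.5521, 0.0663, 0.1211]
ee_rot: [[0.417, 0.909, 0.003], [0.909, -0.417, 0.003], [0.004, 0.002, -1.0]]
contact_force: [0.7, 4.3, 6.7]
grip_width: 0.0164
```

Run:
```python
from arc import *
arc(np.array([.523,.0027]),.0695,+1,69,2)
snap('top','t2');snap('side','s2');snap('wrist','w2')
```

```text
t 7.1 tcp [0.5521 0.0663 0.1211] grip 0.016411952250875887 F [0.7 4.3 6.7]
[[0.417, 0.909, 0.003], [0.909, -0.417, 0.003], [0.004, 0.002, -1.0]]
q [  1.1  30.7 -19.  108.1  13.8  43.2 -50.1]
r0 0.06989413502010058 a0 65.41022550922696 sweep 3.5897744907730376
[[-0.01, -0.07, 0.0], [-0.01, -0.08, 0.0]]
```

View pics/w2.png

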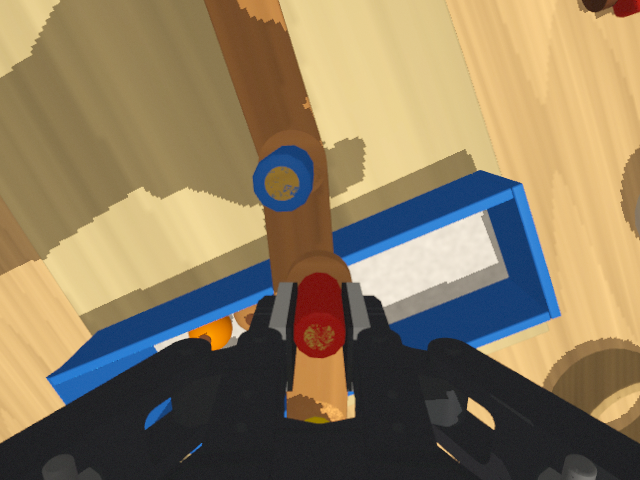

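View pics/t2.png

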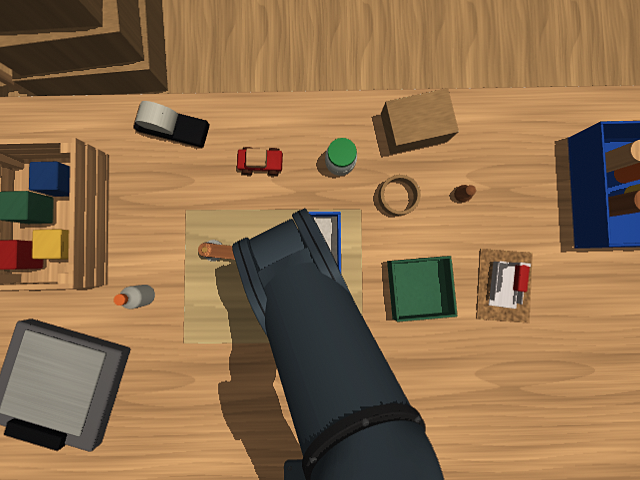

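The wrist view shows the red knob folded over the middle segment, pointing at the blue knob. I'll nudge it a little further to feel for the stop.

Call:
{"name": "step_arm", "arguments": {
  "travel": [
    [0, -0.07, 0.0],
    [0.0, 0.0, 0.0]
  ],
  "rotation": [
    [0, 0, 0],
    [0, 0, 0]
  ],
  "claw": [-1, -1]
}}

```text
time: 7.45
tool_pos: [0.5505, 0.0666, 0.1211]
ee_rot: [[0.417, 0.909, 0.003], [0.909, -0.418, 0.003], [0.004, 0.002, -1.0]]
contact_force: [2.3, 2.8, 7.7]
grip_width: 0.0166
```

Call:
{"name": "step_arm", "arguments": {
  "travel": [
    [0, -0.07, 0.0],
    [0.0, 0.0, 0.0],
    [0, 0, 0]
  ],
  "rotation": [
    [0, 0, 0],
    [0, 0, 0],
    [0, 0, 0]
  ],
  "claw": [-1, -1, -1]
}}

```text
time: 7.75
tool_pos: [0.5485, 0.067, 0.121]
ee_rot: [[0.418, 0.909, 0.003], [0.909, -0.418, 0.002], [0.003, 0.002, -1.0]]
contact_force: [0.9, 1.4, 7.7]
grip_width: 0.0167
```

Call:
{"name": "step_arm", "arguments": {
  "travel": [
    [0, 0, 0.0],
    [0, 0, 0],
    [0, 0, -1],
    [0, 0, -1],
    [0, 0, -1],
    [-1, 0, 0],
    [-1, 0, 0],
    [-1, 0, 0],
    [0, 0, 0],
    [0, 0, 0]
  ],
  "rotation": [
    [0, 0, 0],
    [0, 0, 0],
    [0, 0, 0],
    [0, 0, 0],
    [0, 0, 0],
    [0, 0, 0],
    [0, 0, 0],
    [0, 0, 0],
    [0, 0, 0],
    [0, 0, 0]
  ],
  "claw": [-0.2, -0.2, -0.2, -0.2, -0.2, -0.2, -0.2, -0.2, -0.2, -0.2]
}}

```text
time: 8.75
tool_pos: [0.5088, -0.017, 0.2101]
ee_rot: [[0.42, 0.907, -0.0], [0.907, -0.42, 0.0], [0.0, -0.0, -1.0]]
contact_force: [-0.2, 1.1, 0.7]
grip_width: 0.0342
```

Run:
```python
from h import *
st()
snap('wrist','w3');snap('side','s3')
```

```text
t 8.75 tcp [ 0.5088 -0.017   0.2101] grip 0.03417477812562468 F [-0.2  1.1  0.7]
[[0.42, 0.907, -0.0], [0.907, -0.42, 0.0], [0.0, -0.0, -1.0]]
q [ 11.6  21.1 -20.6 108.3   9.2  52.3 -38.2]
```

View pics/w3.png

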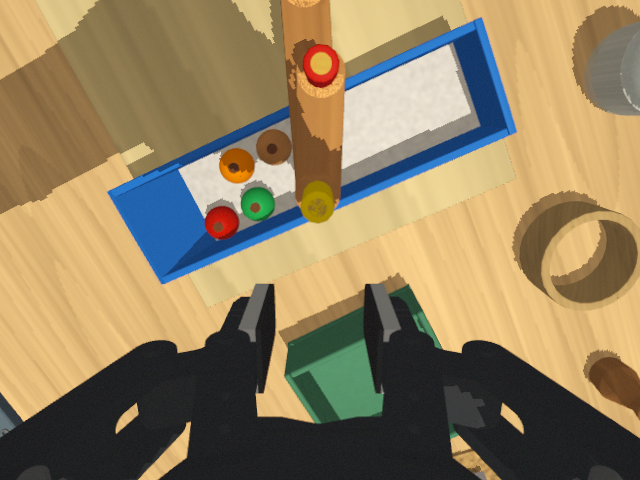

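View pics/s3.png

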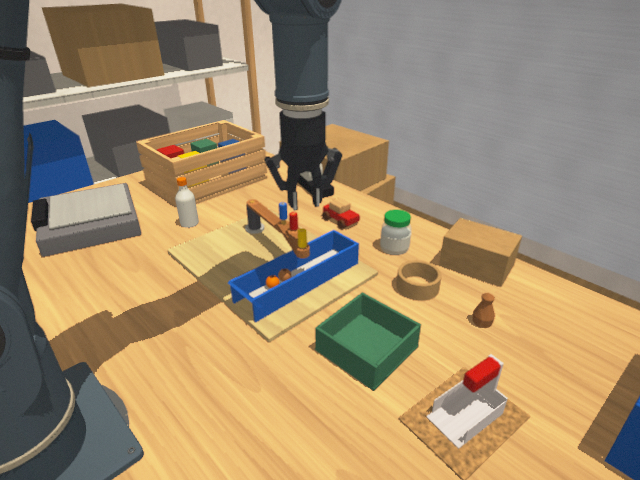

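Run:
```python
from h import *
im,p=load('w3')
Y=onz(p,(318.5,200.5),.148);R=onz(p,(321,62.5),.148);print(Y,R,np.linalg.norm(R-Y))
B=np.array([.5638,.1148,.148])
f=lambda d:np.rad2deg(np.arctan2(d[1],d[0]))
print('yellow->red',f(R-Y),'yellow->blue',f(B-Y),np.linalg.norm(B-Y))
go([Y[0],Y[1],.12])
```

```text
[0.5203909  0.00811931 0.148     ] [0.5494246  0.06804052 0.148     ] 0.06658459075981088
yellow->red 64.14835964007867 yellow->blue 67.85825836165822 0.11517430153718905
t 8.85 tcp [ 0.5093 -0.0156  0.2102] grip 0.03375911951528932 F [ 0.4 -0.4  0.2]
[[0.418, 0.909, 0.0], [0.909, -0.418, 0.001], [0.001, -0.0, -1.0]]
q [ 11.5  21.1 -20.6 108.2   9.2  52.3 -38.2]
units [0.87 0.01 3.01]
```

Run:
```python
from h import *
im,p=snap('wrist','w4')
st()
c=im[20:240,240:400]; cv2.imwrite('pics/w4c.png',cv2.resize(c,None,fx=2.7,fy=2.7,interpolation=cv2.INTER_CUBIC)[:,:,::-1])
for X in [(.5188,.0035,.148),(.5488,.067,.148),(.5188,.0035,.112)]: print(proj(p,X))
```

```text
t 8.9 tcp [ 0.5093 -0.0155  0.2102] grip 0.03405116738132034 F [-0.1  0.4 -0.1]
[[0.417, 0.909, -0.0], [0.909, -0.417, 0.001], [0.001, -0.0, -1.0]]
q [ 11.5  21.1 -20.6 108.2   9.2  52.3 -38.2]
[319.80822995 212.35732584]
[321.45969223  68.45084335]
[319.75550827 198.80880981]
```

View pics/w4c.png

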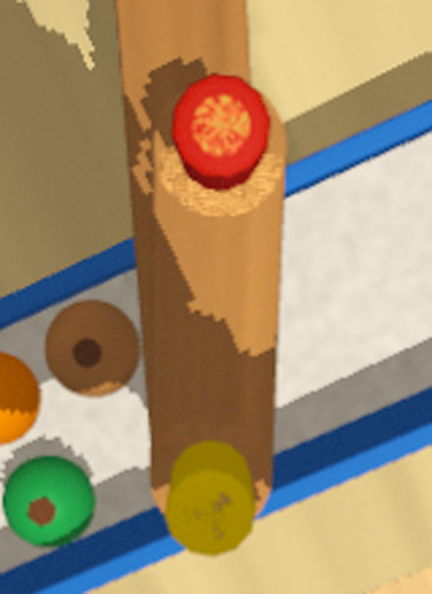

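Yellow top at (318,208) puts it at about (0.519, 0.005), and the tip is folded to its stop. Next I grip yellow.

Run:
```python
from h import *
im,p=load('w4'); print(onz(p,(318.2,208),.148),onz(p,(321.8,65.2),.148))
go([.519,.0045,.12])
```

```text
[0.51900919 0.00595856 0.148     ] [0.54955096 0.06825295 0.148     ]
t 8.9 tcp [ 0.5093 -0.0155  0.2102] grip 0.03405116738132034 F [-0.1  0.4 -0.1]
[[0.417, 0.909, -0.0], [0.909, -0.417, 0.001], [0.001, -0.0, -1.0]]
q [ 11.5  21.1 -20.6 108.2   9.2  52.3 -38.2]
units [0.74 0.02 3.01]
```

Call:
{"name": "step_arm", "arguments": {
  "travel": [
    [0.75, 0.01, 0],
    [0, 0, 0.5],
    [0, 0, 1],
    [0, 0, 1],
    [0, 0, 0.5],
    [0, 0, 0],
    [0, 0, 0],
    [0, 0, 0],
    [0, 0, 0],
    [0, 0, 0]
  ],
  "rotation": [
    [0, 0, 0],
    [0, 0, 0],
    [0, 0, 0],
    [0, 0, 0],
    [0, 0, 0],
    [0, 0, 0],
    [0, 0, 0],
    [0, 0, 0],
    [0, 0, 0],
    [0, 0, 0]
  ],
  "claw": [-0.2, -0.2, -0.2, -0.2, -0.2, -0.2, -1, -1, -1, -1]
}}

```text
time: 9.9
tool_pos: [0.5191, 0.0043, 0.121]
ee_rot: [[0.418, 0.908, 0.002], [0.908, -0.418, 0.001], [0.001, 0.001, -1.0]]
contact_force: [0.4, 4.3, -2.3]
grip_width: 0.0163
```

Run:
```python
from arc import *
arc(np.array([.5635,.1150]),.1195,-1,92,48)
```

```text
t 9.9 tcp [0.5191 0.0043 0.121 ] grip 0.016260170943679354 F [ 0.4  4.3 -2.3]
[[0.418, 0.908, 0.002], [0.908, -0.418, 0.001], [0.001, 0.001, -1.0]]
q [  7.3  28.2 -18.7 113.3  13.5  40.5 -44.3]
r0 0.11928156485414027 a0 -111.85726030199382 sweep -156.1427396980062
[[-0.01, -0.23, 0.0], [0.01, -0.22, 0.0], [0.02, -0.23, 0.0], [0.04, -0.22, 0.0], [0.04, -0.22, 0.0], [0.06, -0.22, 0.0], [0.07, -0.21, 0.0], [0.08, -0.21, 0.0], [0.1, -0.21, 0.0], [0.1, -0.2, 0.0], [0.12, -0.19, 0.0], [0.13, -0.19, 0.0], [0.14, -0.18, 0.0], [0.15, -0.17, 0.0], [0.15, -0.16, 0.0], [0.17, -0.15, 0.0], [0.17, -0.14, 0.0], [0.19, -0.14, 0.0], [0.19, -0.12, 0.0], [0.19, -0.11, 0.0], [0.21, -0.1, 0.0], [0.2, -0.09, 0.0], [0.22, -0.07, 0.0], [0.21, -0.07, 0.0], [0.22, -0.05, 0.0], [0.23, -0.04, 0.0], [0.22, -0.02, 0.0], [0.23, -0.02, 0.0], [0.22, 0.0, 0.0], [0.23, 0.01, 0.0], [0.22, 0.03, 0.0], [0.23, 0.04, 0.0], [0.22, 0.05, 0.0], [0.21, 0.06, 0.0], [0.22, 0.07, 0.0], [0.2, 0.09, 0.0], [0.21, 0.1, 0.0], [0.2, 0.11, 0.0], [0.19, 0.12, 0.0], [0.18, 0.13, 0.01], [0.18, 0.14, 0.0], [0.16, 0.15, 0.0], [0.16, 0.16, 0.0], [0.15, 0.17, 0.0], [0.14, 0.18, 0.0], [0.13, 0.19, 0.0], [0.12, 0.19, 0.0], [0.11, 0.2, 0.0]]
```

Call:
{"name": "step_arm", "arguments": {
  "travel": [
    [-0.01, -0.23, 0.0],
    [0.01, -0.22, 0.0],
    [0.02, -0.23, 0.0],
    [0.04, -0.22, 0.0],
    [0.04, -0.22, 0.0],
    [0.06, -0.22, 0.0],
    [0.07, -0.21, 0.0],
    [0.08, -0.21, 0.0],
    [0.1, -0.21, 0.0],
    [0.1, -0.2, 0.0],
    [0.12, -0.19, 0.0],
    [0.13, -0.19, 0.0]
  ],
  "rotation": [
    [0, 0, 0],
    [0, 0, 0],
    [0, 0, 0],
    [0, 0, 0],
    [0, 0, 0],
    [0, 0, 0],
    [0, 0, 0],
    [0, 0, 0],
    [0, 0, 0],
    [0, 0, 0],
    [0, 0, 0],
    [0, 0, 0]
  ],
  "claw": [-1, -1, -1, -1, -1, -1, -1, -1, -1, -1, -1, -1]
}}

```text
time: 11.1
tool_pos: [0.4568, 0.0557, 0.1201]
ee_rot: [[0.419, 0.908, -0.003], [0.908, -0.419, -0.002], [-0.003, -0.002, -1.0]]
contact_force: [-4.5, -4.2, 6.0]
grip_width: 0.0168
```

Call:
{"name": "step_arm", "arguments": {
  "travel": [
    [0.14, -0.18, 0.0],
    [0.15, -0.17, 0.0],
    [0.15, -0.16, 0.0],
    [0.17, -0.15, 0.0],
    [0.17, -0.14, 0.0],
    [0.19, -0.14, 0.0],
    [0.19, -0.12, 0.0],
    [0.19, -0.11, 0.0],
    [0.21, -0.1, 0.0],
    [0.2, -0.09, 0.0],
    [0.22, -0.07, 0.0],
    [0.21, -0.07, 0.0]
  ],
  "rotation": [
    [0, 0, 0],
    [0, 0, 0],
    [0, 0, 0],
    [0, 0, 0],
    [0, 0, 0],
    [0, 0, 0],
    [0, 0, 0],
    [0, 0, 0],
    [0, 0, 0],
    [0, 0, 0],
    [0, 0, 0],
    [0, 0, 0]
  ],
  "claw": [-1, -1, -1, -1, -1, -1, -1, -1, -1, -1, -1, -1]
}}

```text
time: 12.3
tool_pos: [0.444, 0.1353, 0.1203]
ee_rot: [[0.418, 0.908, -0.002], [0.908, -0.418, -0.001], [-0.001, -0.001, -1.0]]
contact_force: [-3.4, 0.8, 7.8]
grip_width: 0.0169
```

Run:
```python
from arc import *
snap('side','s4')
arc(np.array([.5635,.1150]),.1195,-1,92,24)
```

```text
t 12.35 tcp [0.4443 0.1366 0.1204] grip 0.016765598211691234 F [-3.7  1.3  6.2]
[[0.417, 0.909, -0.001], [0.909, -0.417, 0.001], [-0.0, -0.001, -1.0]]
q [ -9.1  24.7 -19.  120.7  13.1  36.6 -61.8]
r0 0.12119420448748988 a0 169.7209280733997 sweep -77.7209280733997
[[0.22, -0.05, 0.0], [0.23, -0.03, 0.0], [0.23, -0.03, 0.0], [0.22, -0.01, 0.0], [0.23, 0.01, 0.0], [0.23, 0.01, 0.0], [0.22, 0.03, 0.0], [0.23, 0.04, 0.0], [0.22, 0.06, 0.0], [0.21, 0.06, 0.0], [0.22, 0.08, 0.0], [0.21, 0.09, 0.0], [0.2, 0.1, 0.0], [0.19, 0.12, 0.0], [0.19, 0.12, 0.0], [0.19, 0.13, 0.0], [0.17, 0.15, 0.0], [0.17, 0.15, 0.0], [0.15, 0.17, 0.0], [0.15, 0.17, 0.0], [0.14, 0.18, 0.0], [0.12, 0.18, 0.0], [0.12, 0.2, 0.0], [0.1, 0.19, 0.0]]
```

View pics/s4.png

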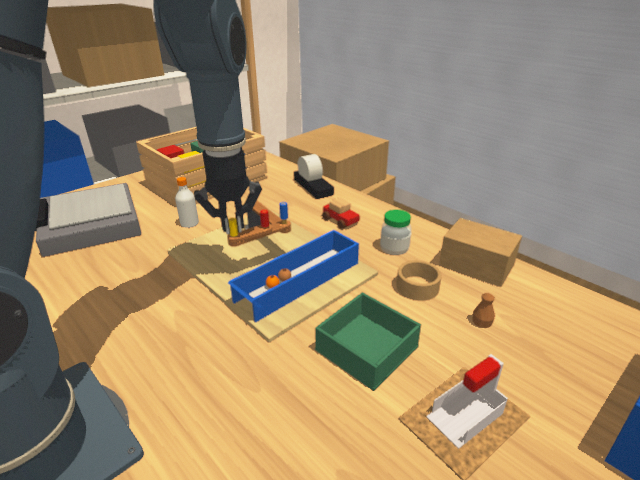

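The side view shows the middle segment halfway round with blue still at (284,212). Continuing.

Call:
{"name": "step_arm", "arguments": {
  "travel": [
    [0.22, -0.05, 0.0],
    [0.23, -0.03, 0.0],
    [0.23, -0.03, 0.0],
    [0.22, -0.01, 0.0],
    [0.23, 0.01, 0.0],
    [0.23, 0.01, 0.0],
    [0.22, 0.03, 0.0],
    [0.23, 0.04, 0.0],
    [0.22, 0.06, 0.0],
    [0.21, 0.06, 0.0],
    [0.22, 0.08, 0.0],
    [0.21, 0.09, 0.0]
  ],
  "rotation": [
    [0, 0, 0],
    [0, 0, 0],
    [0, 0, 0],
    [0, 0, 0],
    [0, 0, 0],
    [0, 0, 0],
    [0, 0, 0],
    [0, 0, 0],
    [0, 0, 0],
    [0, 0, 0],
    [0, 0, 0],
    [0, 0, 0]
  ],
  "claw": [-1, -1, -1, -1, -1, -1, -1, -1, -1, -1, -1, -1]
}}

```text
time: 13.55
tool_pos: [0.4849, 0.2059, 0.1205]
ee_rot: [[0.418, 0.909, -0.001], [0.909, -0.418, 0.001], [0.001, -0.001, -1.0]]
contact_force: [-3.9, 1.5, 8.2]
grip_width: 0.0167
```

Call:
{"name": "step_arm", "arguments": {
  "travel": [
    [0.2, 0.1, 0.0],
    [0.19, 0.12, 0.0],
    [0.19, 0.12, 0.0],
    [0.19, 0.13, 0.0],
    [0.17, 0.15, 0.0],
    [0.17, 0.15, 0.0],
    [0.15, 0.17, 0.0],
    [0.15, 0.17, 0.0],
    [0.14, 0.18, 0.0],
    [0, 0, 0]
  ],
  "rotation": [
    [0, 0, 0],
    [0, 0, 0],
    [0, 0, 0],
    [0, 0, 0],
    [0, 0, 0],
    [0, 0, 0],
    [0, 0, 0],
    [0, 0, 0],
    [0, 0, 0],
    [0, 0, 0]
  ],
  "claw": [-1, -1, -1, -1, -1, -1, -1, -1, -1, -1]
}}

```text
time: 14.55
tool_pos: [0.5408, 0.2336, 0.1208]
ee_rot: [[0.417, 0.909, 0.001], [0.909, -0.417, 0.004], [0.004, -0.001, -1.0]]
contact_force: [0.5, 6.3, 4.7]
grip_width: 0.0167
```

Run:
```python
from arc import *
arc(np.array([.5635,.1150]),.1195,-1,85,5)
```

```text
t 14.55 tcp [0.5408 0.2336 0.1208] grip 0.016693029683832288 F [0.5 6.3 4.7]
[[0.417, 0.909, 0.001], [0.909, -0.417, 0.004], [0.004, -0.001, -1.0]]
q [-16.   33.  -18.2 103.1  13.5  45.8 -65.6]
r0 0.12075483909861608 a0 100.85109000720166 sweep -15.851090007201657
[[0.12, 0.19, 0.0], [0.1, 0.19, 0.0], [0.1, 0.2, 0.0], [0.08, 0.21, 0.0], [0.07, 0.21, 0.0]]
```

Call:
{"name": "step_arm", "arguments": {
  "travel": [
    [0.1, 0.19, 0.0],
    [0.09, 0.19, 0.0],
    [0.09, 0.2, 0.0],
    [0, 0, 0]
  ],
  "rotation": [
    [0, 0, 0],
    [0, 0, 0],
    [0, 0, 0],
    [0, 0, 0]
  ],
  "claw": [-1, -1, -1, -1]
}}

```text
time: 14.95
tool_pos: [0.5601, 0.2359, 0.1209]
ee_rot: [[0.416, 0.909, 0.002], [0.909, -0.416, 0.007], [0.007, -0.001, -1.0]]
contact_force: [1.4, 11.9, 3.8]
grip_width: 0.0166
```

Call:
{"name": "step_arm", "arguments": {
  "travel": [
    [0.05, 0.1, 0.0],
    [0, 0, 0],
    [0, 0, 0]
  ],
  "rotation": [
    [0, 0, 0],
    [0, 0, 0],
    [0, 0, 0]
  ],
  "claw": [-1, -1, -1]
}}

```text
time: 15.25
tool_pos: [0.563, 0.236, 0.1209]
ee_rot: [[0.416, 0.909, 0.002], [0.909, -0.416, 0.006], [0.007, -0.001, -1.0]]
contact_force: [0.6, 10.7, 2.5]
grip_width: 0.0168
```

Run:
```python
from arc import *
arc(np.array([.5635,.1150]),.1195,-1,85,5)
```

```text
t 15.25 tcp [0.563  0.236  0.1209] grip 0.01684880139113917 F [ 0.6 10.7  2.5]
[[0.416, 0.909, 0.002], [0.909, -0.416, 0.006], [0.007, -0.001, -1.0]]
q [-15.5  34.5 -18.2  99.9  13.5  47.4 -64.4]
r0 0.12096515007266004 a0 90.24876918302984 sweep -5.248769183029825
[[0.02, 0.07, 0.0], [0.02, 0.07, 0.0], [0.02, 0.07, 0.0], [0.02, 0.08, 0.0], [0.01, 0.07, 0.0]]
```

Call:
{"name": "step_arm", "arguments": {
  "travel": [
    [0.06, 0.05, 0.0],
    [0, 0, 0],
    [0, 0, 0]
  ],
  "rotation": [
    [0, 0, 0],
    [0, 0, 0],
    [0, 0, 0]
  ],
  "claw": [-1, -1, -1]
}}

```text
time: 15.55
tool_pos: [0.5649, 0.2361, 0.1209]
ee_rot: [[0.416, 0.909, 0.001], [0.909, -0.416, 0.005], [0.005, -0.001, -1.0]]
contact_force: [0.3, 8.0, 3.0]
grip_width: 0.0166
```

Call:
{"name": "step_arm", "arguments": {
  "travel": [
    [0.05, 0.05, 0.0],
    [0, 0, 0],
    [0, 0, 0]
  ],
  "rotation": [
    [0, 0, 0],
    [0, 0, 0],
    [0, 0, 0]
  ],
  "claw": [-1, -1, -1]
}}

```text
time: 15.85
tool_pos: [0.567, 0.2361, 0.1208]
ee_rot: [[0.417, 0.909, 0.001], [0.909, -0.417, 0.004], [0.004, -0.001, -1.0]]
contact_force: [-0.5, 7.6, 3.9]
grip_width: 0.0167
```

Call:
{"name": "step_arm", "arguments": {
  "travel": [
    [0.03, 0.06, 0.0],
    [0, 0, 0],
    [0, 0, 0]
  ],
  "rotation": [
    [0, 0, 0],
    [0, 0, 0],
    [0, 0, 0]
  ],
  "claw": [-1, -1, -1]
}}

```text
time: 16.15
tool_pos: [0.5682, 0.2361, 0.1208]
ee_rot: [[0.417, 0.909, -0.0], [0.909, -0.417, 0.004], [0.003, -0.002, -1.0]]
contact_force: [-2.1, 7.0, 4.7]
grip_width: 0.0167
```

Call:
{"name": "step_arm", "arguments": {
  "travel": [
    [0.03, 0.06, 0.0],
    [0, 0, 0],
    [0, 0, 0]
  ],
  "rotation": [
    [0, 0, 0],
    [0, 0, 0],
    [0, 0, 0]
  ],
  "claw": [-1, -1, -1]
}}

```text
time: 16.45
tool_pos: [0.5685, 0.2361, 0.1206]
ee_rot: [[0.416, 0.909, -0.003], [0.909, -0.416, 0.003], [0.001, -0.004, -1.0]]
contact_force: [-8.8, 6.4, 9.1]
grip_width: 0.0167
```

Call:
{"name": "step_arm", "arguments": {
  "travel": [
    [0.03, 0.06, 0.0],
    [0, 0, 0],
    [0, 0, 0]
  ],
  "rotation": [
    [0, 0, 0],
    [0, 0, 0],
    [0, 0, 0]
  ],
  "claw": [-1, -1, -1]
}}

```text
time: 16.75
tool_pos: [0.5696, 0.2358, 0.1205]
ee_rot: [[0.416, 0.909, -0.005], [0.909, -0.416, 0.002], [-0.0, -0.005, -1.0]]
contact_force: [-12.0, 4.8, 11.6]
grip_width: 0.0162
```

Call:
{"name": "step_arm", "arguments": {
  "travel": [
    [0, 0, 0.0],
    [0, 0, 0],
    [0, 0, -1],
    [0, 0, -1],
    [0, 0, -1],
    [-1, 0.2, 0],
    [-1, 0.2, 0],
    [-1, 0.2, 0],
    [-1, 0.2, 0],
    [-1, 0.2, 0],
    [0, 0, 0],
    [0, 0, 0]
  ],
  "rotation": [
    [0, 0, 0],
    [0, 0, 0],
    [0, 0, 0],
    [0, 0, 0],
    [0, 0, 0],
    [0, 0, 0],
    [0, 0, 0],
    [0, 0, 0],
    [0, 0, 0],
    [0, 0, 0],
    [0, 0, 0],
    [0, 0, 0]
  ],
  "claw": [-0.2, -0.2, -0.2, -0.2, -0.2, -0.2, -0.2, -0.2, -0.2, -0.2, -0.2, -0.2]
}}

```text
time: 17.95
tool_pos: [0.5379, 0.0832, 0.2102]
ee_rot: [[0.421, 0.907, 0.0], [0.907, -0.421, -0.0], [-0.0, 0.0, -1.0]]
contact_force: [-0.8, 1.4, 0.8]
grip_width: 0.034
```

Run:
```python
from h import *
st(); im,p=snap('wrist','w5');snap('side','s5')
for X in [(.5638,.1150,.148),(.568,.236,.148),]: print(proj(p,X))
```

```text
t 17.95 tcp [0.5379 0.0832 0.2102] grip 0.03403037728908919 F [-0.8  1.4  0.8]
[[0.421, 0.907, 0.0], [0.907, -0.421, -0.0], [-0.0, 0.0, -1.0]]
q [ -0.2  23.8 -19.4 103.5   9.5  54.3 -48.5]
[338.49652131 177.0997647 ]
[234.79813707 -74.54466895]
```

View pics/w5.png

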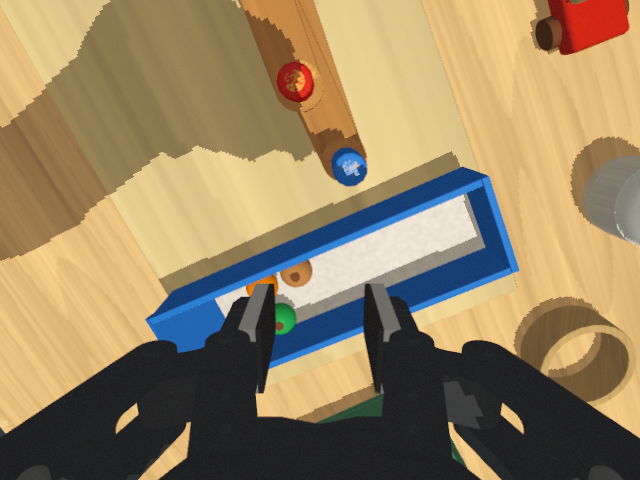

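Run:
```python
from h import *
im,p=snap('wrist','w6');st()
c=im[40:220,240:400]; cv2.imwrite('pics/w6c.png',cv2.resize(c,None,fx=3,fy=3,interpolation=cv2.INTER_CUBIC)[:,:,::-1])
```

```text
t 18.1 tcp [0.5379 0.0852 0.2102] grip 0.03414903515976957 F [ 1.1  0.3 -0.8]
[[0.418, 0.909, 0.0], [0.909, -0.418, 0.001], [0.001, -0.0, -1.0]]
q [ -0.3  23.8 -19.5 103.5   9.5  54.3 -48.5]
```

View pics/w6c.png

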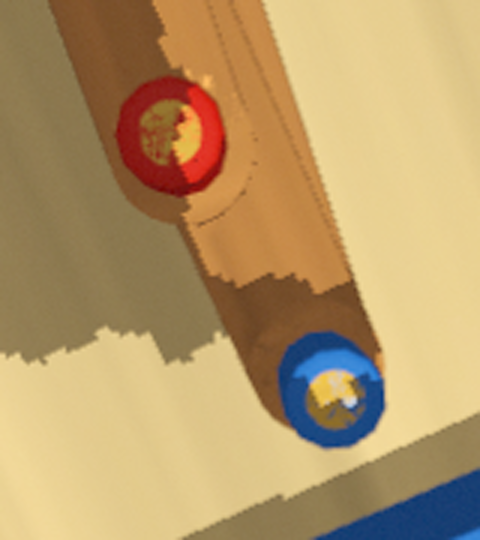

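View pics/s5.png

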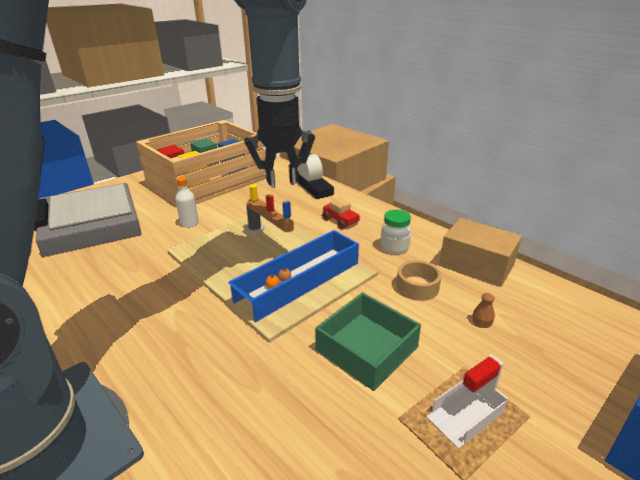

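Run:
```python
from h import *
im,p=load('w6'); B=onz(p,(351.7,172.3),.148);R=onz(p,(297.3,84.3),.148);print(B,R,np.linalg.norm(B-R))
P=np.array([.5808,.2633,.148]);f=lambda d:np.rad2deg(np.arctan2(d[1],d[0]))
print('root',np.linalg.norm(B-P),f(P-B),'b->red',f(R-B))
go([B[0],B[1],.12])
```

```text
[0.5709211  0.11626924 0.148     ] [0.56403601 0.16592884 0.148     ] 0.050134623052174115
root 0.1473622656549181 86.1561112931331 b->red 97.89348652009497
t 18.1 tcp [0.5379 0.0852 0.2102] grip 0.03414903515976957 F [ 1.1  0.3 -0.8]
[[0.418, 0.909, 0.0], [0.909, -0.418, 0.001], [0.001, -0.0, -1.0]]
q [ -0.3  23.8 -19.5 103.5   9.5  54.3 -48.5]
units [1.4  0.57 3.01]
```

Both folds check out: the measured red knob (0.564, 0.166) matches the position computed for both joints at 3.05. Next I grip blue.

Call:
{"name": "step_arm", "arguments": {
  "travel": [
    [0.7, 0.28, 0],
    [0.7, 0.29, 0],
    [0, 0, 0.5],
    [0, 0, 1],
    [0, 0, 1],
    [0, 0, 0.5],
    [0, 0, 0],
    [0, 0, 0],
    [0, 0, 0],
    [0, 0, 0],
    [0, 0, 0]
  ],
  "rotation": [
    [0, 0, 0],
    [0, 0, 0],
    [0, 0, 0],
    [0, 0, 0],
    [0, 0, 0],
    [0, 0, 0],
    [0, 0, 0],
    [0, 0, 0],
    [0, 0, 0],
    [0, 0, 0],
    [0, 0, 0]
  ],
  "claw": [-0.2, -0.2, -0.2, -0.2, -0.2, -0.2, -0.2, -1, -1, -1, -1]
}}

```text
time: 19.2
tool_pos: [0.5712, 0.1158, 0.121]
ee_rot: [[0.418, 0.908, 0.001], [0.908, -0.418, 0.001], [0.002, 0.001, -1.0]]
contact_force: [-0.2, 4.2, -2.9]
grip_width: 0.0165
```

Run:
```python
from arc import *
arc(np.array([.581,.2645]),.149,-1,182,36)
```

```text
t 19.2 tcp [0.5712 0.1158 0.121 ] grip 0.01647290801844893 F [-0.2  4.2 -2.9]
[[0.418, 0.908, 0.001], [0.908, -0.418, 0.001], [0.002, 0.001, -1.0]]
q [ -4.5  32.5 -17.7 104.   13.2  45.4 -53.7]
r0 0.14897506688024234 a0 -93.75705625722638 sweep -84.24294374277362
[[-0.07, -0.19, 0.0], [-0.06, -0.19, 0.0], [-0.05, -0.2, 0.0], [-0.05, -0.2, 0.0], [-0.03, -0.2, 0.0], [-0.03, -0.2, 0.0], [-0.02, -0.2, 0.0], [-0.02, -0.2, 0.0], [0.0, -0.21, 0.0], [0.01, -0.2, 0.0], [0.01, -0.2, 0.0], [0.02, -0.2, 0.0], [0.03, -0.2, 0.0], [0.04, -0.2, 0.0], [0.04, -0.2, 0.0], [0.05, -0.2, 0.0], [0.07, -0.19, 0.0], [0.06, -0.19, 0.0], [0.08, -0.19, 0.0], [0.09, -0.18, 0.0], [0.09, -0.18, 0.0], [0.1, -0.18, 0.0], [0.1, -0.17, 0.0], [0.12, -0.17, 0.0], [0.12, -0.16, 0.0], [0.12, -0.16, 0.0], [0.14, -0.15, 0.0], [0.14, -0.15, 0.0], [0.14, -0.14, 0.0], [0.15, -0.14, 0.0], [0.16, -0.13, 0.0], [0.16, -0.12, 0.0], [0.17, -0.12, 0.0], [0.17, -0.11, 0.0], [0.17, -0.1, 0.0], [0.18, -0.09, 0.0]]
```

Call:
{"name": "step_arm", "arguments": {
  "travel": [
    [-0.07, -0.19, 0.0],
    [-0.06, -0.19, 0.0],
    [-0.05, -0.2, 0.0],
    [-0.05, -0.2, 0.0],
    [-0.03, -0.2, 0.0],
    [-0.03, -0.2, 0.0],
    [-0.02, -0.2, 0.0],
    [-0.02, -0.2, 0.0],
    [0.0, -0.21, 0.0],
    [0.01, -0.2, 0.0],
    [0.01, -0.2, 0.0],
    [0.02, -0.2, 0.0]
  ],
  "rotation": [
    [0, 0, 0],
    [0, 0, 0],
    [0, 0, 0],
    [0, 0, 0],
    [0, 0, 0],
    [0, 0, 0],
    [0, 0, 0],
    [0, 0, 0],
    [0, 0, 0],
    [0, 0, 0],
    [0, 0, 0],
    [0, 0, 0]
  ],
  "claw": [-1, -1, -1, -1, -1, -1, -1, -1, -1, -1, -1, -1]
}}

```text
time: 20.4
tool_pos: [0.5038, 0.1377, 0.121]
ee_rot: [[0.419, 0.908, 0.004], [0.908, -0.419, 0.002], [0.003, 0.003, -1.0]]
contact_force: [5.5, 3.4, -6.5]
grip_width: 0.0165
```

Call:
{"name": "step_arm", "arguments": {
  "travel": [
    [0.03, -0.2, 0.0],
    [0.04, -0.2, 0.0],
    [0.04, -0.2, 0.0],
    [0.05, -0.2, 0.0],
    [0.07, -0.19, 0.0],
    [0.06, -0.19, 0.0],
    [0.08, -0.19, 0.0],
    [0.09, -0.18, 0.0],
    [0.09, -0.18, 0.0],
    [0.1, -0.18, 0.0],
    [0.1, -0.17, 0.0],
    [0.12, -0.17, 0.0]
  ],
  "rotation": [
    [0, 0, 0],
    [0, 0, 0],
    [0, 0, 0],
    [0, 0, 0],
    [0, 0, 0],
    [0, 0, 0],
    [0, 0, 0],
    [0, 0, 0],
    [0, 0, 0],
    [0, 0, 0],
    [0, 0, 0],
    [0, 0, 0]
  ],
  "claw": [-1, -1, -1, -1, -1, -1, -1, -1, -1, -1, -1, -1]
}}

```text
time: 21.6
tool_pos: [0.4535, 0.1888, 0.121]
ee_rot: [[0.42, 0.908, 0.003], [0.908, -0.42, 0.0], [0.002, 0.003, -1.0]]
contact_force: [4.9, -1.0, -5.1]
grip_width: 0.0166
```

Run:
```python
from arc import *
snap('side','s6')
arc(np.array([.581,.2645]),.149,-1,182,13)
```

```text
t 21.65 tcp [0.4529 0.1898 0.121 ] grip 0.016699592956949134 F [ 4.3  1.  -6.9]
[[0.419, 0.908, 0.003], [0.908, -0.419, 0.001], [0.002, 0.002, -1.0]]
q [-15.5  26.2 -18.  117.3  12.9  38.1 -66.6]
r0 0.14830905131703484 a0 -149.7555583803102 sweep -28.244441619689812
[[0.11, -0.15, 0.0], [0.11, -0.15, 0.0], [0.12, -0.14, 0.0], [0.13, -0.14, 0.0], [0.13, -0.14, 0.0], [0.14, -0.13, 0.0], [0.14, -0.12, 0.0], [0.14, -0.12, 0.0], [0.15, -0.12, 0.0], [0.16, -0.1, 0.0], [0.16, -0.1, 0.0], [0.16, -0.1, 0.0], [0.16, -0.09, 0.0]]
```

View pics/s6.png

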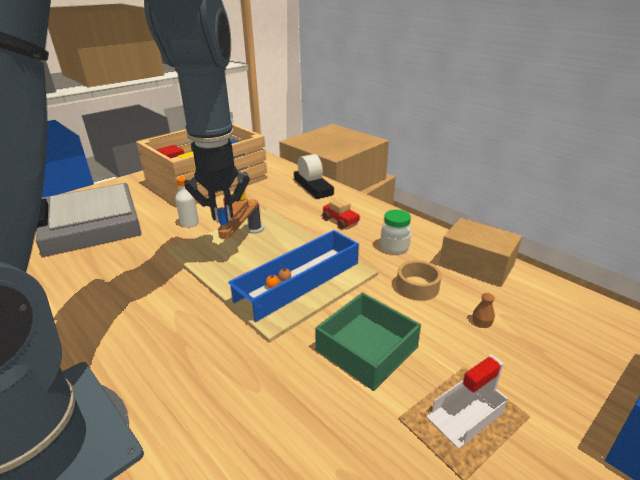

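The side view shows the folded bar swinging as one piece, and the glue bottle is well clear. Continuing to the stop.

Call:
{"name": "step_arm", "arguments": {
  "travel": [
    [0.11, -0.15, 0.0],
    [0.11, -0.15, 0.0],
    [0.12, -0.14, 0.0],
    [0.13, -0.14, 0.0],
    [0.13, -0.14, 0.0],
    [0.14, -0.13, 0.0],
    [0.14, -0.12, 0.0],
    [0.14, -0.12, 0.0],
    [0.15, -0.12, 0.0],
    [0.16, -0.1, 0.0],
    [0.16, -0.1, 0.0],
    [0, 0, 0]
  ],
  "rotation": [
    [0, 0, 0],
    [0, 0, 0],
    [0, 0, 0],
    [0, 0, 0],
    [0, 0, 0],
    [0, 0, 0],
    [0, 0, 0],
    [0, 0, 0],
    [0, 0, 0],
    [0, 0, 0],
    [0, 0, 0],
    [0, 0, 0]
  ],
  "claw": [-1, -1, -1, -1, -1, -1, -1, -1, -1, -1, -1, -1]
}}

```text
time: 22.85
tool_pos: [0.4334, 0.2475, 0.1209]
ee_rot: [[0.419, 0.908, 0.002], [0.908, -0.419, 0.001], [0.002, 0.002, -1.0]]
contact_force: [4.7, 0.1, -3.1]
grip_width: 0.0167
```

Call:
{"name": "step_arm", "arguments": {
  "travel": [
    [0.08, -0.04, 0.0],
    [0, 0, 0],
    [0, 0, 0]
  ],
  "rotation": [
    [0, 0, 0],
    [0, 0, 0],
    [0, 0, 0]
  ],
  "claw": [-1, -1, -1]
}}

```text
time: 23.15
tool_pos: [0.4331, 0.2496, 0.1208]
ee_rot: [[0.42, 0.908, 0.002], [0.908, -0.42, 0.0], [0.001, 0.002, -1.0]]
contact_force: [5.3, -0.4, -0.7]
grip_width: 0.0165
```

Call:
{"name": "step_arm", "arguments": {
  "travel": [
    [0.08, -0.04, 0.0],
    [0, 0, 0],
    [0, 0, 0]
  ],
  "rotation": [
    [0, 0, 0],
    [0, 0, 0],
    [0, 0, 0]
  ],
  "claw": [-1, -1, -1]
}}

```text
time: 23.45
tool_pos: [0.4329, 0.2523, 0.1208]
ee_rot: [[0.42, 0.908, 0.002], [0.908, -0.42, 0.0], [0.001, 0.001, -1.0]]
contact_force: [5.6, -1.7, 0.3]
grip_width: 0.0165
```

Call:
{"name": "step_arm", "arguments": {
  "travel": [
    [0.1, -0.03, 0.0],
    [0.1, -0.03, 0],
    [0, 0, 0],
    [0, 0, 0]
  ],
  "rotation": [
    [0, 0, 0],
    [0, 0, 0],
    [0, 0, 0],
    [0, 0, 0]
  ],
  "claw": [-1, -1, -1, -1]
}}

```text
time: 23.85
tool_pos: [0.4325, 0.2592, 0.1206]
ee_rot: [[0.419, 0.908, -0.0], [0.908, -0.419, 0.0], [0.0, -0.0, -1.0]]
contact_force: [0.5, -2.3, 5.4]
grip_width: 0.0169
```

Call:
{"name": "step_arm", "arguments": {
  "travel": [
    [0.08, -0.03, 0.0],
    [0.08, -0.03, 0],
    [0, 0, 0],
    [0, 0, 0]
  ],
  "rotation": [
    [0, 0, 0],
    [0, 0, 0],
    [0, 0, 0],
    [0, 0, 0]
  ],
  "claw": [-1, -1, -1, -1]
}}

```text
time: 24.25
tool_pos: [0.4324, 0.2643, 0.1206]
ee_rot: [[0.418, 0.908, -0.001], [0.908, -0.418, -0.0], [-0.0, -0.001, -1.0]]
contact_force: [-0.1, -1.0, 6.3]
grip_width: 0.0167
```

Call:
{"name": "step_arm", "arguments": {
  "travel": [
    [0.08, -0.03, 0.0],
    [0, 0, 0],
    [0, 0, 0]
  ],
  "rotation": [
    [0, 0, 0],
    [0, 0, 0],
    [0, 0, 0]
  ],
  "claw": [-1, -1, -1]
}}

```text
time: 24.55
tool_pos: [0.4324, 0.2668, 0.1206]
ee_rot: [[0.418, 0.908, -0.001], [0.908, -0.418, -0.0], [-0.001, -0.001, -1.0]]
contact_force: [-2.1, -2.0, 7.3]
grip_width: 0.0164
```

Call:
{"name": "step_arm", "arguments": {
  "travel": [
    [0.06, -0.03, 0.0],
    [0, 0, 0],
    [0, 0, 0]
  ],
  "rotation": [
    [0, 0, 0],
    [0, 0, 0],
    [0, 0, 0]
  ],
  "claw": [-1, -1, -1]
}}

```text
time: 24.85
tool_pos: [0.4325, 0.2681, 0.1206]
ee_rot: [[0.419, 0.908, -0.001], [0.908, -0.419, -0.001], [-0.002, -0.001, -1.0]]
contact_force: [-1.5, -3.9, 8.3]
grip_width: 0.017
```

Call:
{"name": "step_arm", "arguments": {
  "travel": [
    [0.06, -0.03, 0.0],
    [0, 0, 0],
    [0, 0, 0]
  ],
  "rotation": [
    [0, 0, 0],
    [0, 0, 0],
    [0, 0, 0]
  ],
  "claw": [-1, -1, -1]
}}

```text
time: 25.15
tool_pos: [0.4324, 0.2684, 0.1205]
ee_rot: [[0.42, 0.908, -0.002], [0.908, -0.42, -0.004], [-0.004, -0.0, -1.0]]
contact_force: [-2.1, -8.4, 10.7]
grip_width: 0.0166
```

Call:
{"name": "step_arm", "arguments": {
  "travel": [
    [0.06, -0.03, 0.0],
    [0, 0, 0],
    [0, 0, 0]
  ],
  "rotation": [
    [0, 0, 0],
    [0, 0, 0],
    [0, 0, 0]
  ],
  "claw": [-1, -1, -1]
}}

```text
time: 25.45
tool_pos: [0.4323, 0.2686, 0.1204]
ee_rot: [[0.421, 0.907, -0.002], [0.907, -0.421, -0.006], [-0.007, 0.001, -1.0]]
contact_force: [-0.5, -14.9, 13.4]
grip_width: 0.0167
```

At the root stop (15 N). I release, rise, and turn toward the scoop, taking pictures once the arm has cleared the bin.

Call:
{"name": "step_arm", "arguments": {
  "travel": [
    [0, 0, 0.0],
    [0, 0, 0],
    [0, 0, -1],
    [0, 0, -1],
    [0, 0, -1],
    [0, 0, -1],
    [0, 0, -1],
    [0, 0, 0],
    [0, 0, 0],
    [0, 0, 0],
    [0, 0, 0],
    [0, 0, 0]
  ],
  "rotation": [
    [0, 0, 0],
    [0, 0, 0],
    [0, 0, 0],
    [0, 0, 0],
    [0, 0, 0],
    [0, 0, 0],
    [0, 0, 1],
    [0, 0, 1],
    [0, 0, 1],
    [0, 0, 1],
    [0, 0, 1],
    [0, 0, 1]
  ],
  "claw": [-0.3, -0.3, -0.3, -0.3, -0.3, -0.3, 0, 0, 0, 0, 0, 0]
}}

```text
time: 26.65
tool_pos: [0.4326, 0.2733, 0.2701]
ee_rot: [[0.956, 0.292, -0.001], [0.292, -0.956, 0.0], [-0.001, -0.001, -1.0]]
contact_force: [0.2, -0.1, 0.1]
grip_width: 0.0426
```

Call:
{"name": "step_arm", "arguments": {
  "travel": [
    [0, 0, 0.0],
    [0, 0, 0],
    [0, 0, 0],
    [0, 1, 0],
    [0, 1, 0],
    [0, 1, 0],
    [0, 1, 0],
    [0, 1, 0],
    [0, 1, 0],
    [0, 1, 0],
    [0, 1, 0],
    [0, 1, 0]
  ],
  "rotation": [
    [0, 0, 1],
    [0, 0, 1],
    [0, 0, 1],
    [0, 0, 0],
    [0, 0, 0],
    [0, 0, 0],
    [0, 0, 0],
    [0, 0, 0],
    [0, 0, 0],
    [0, 0, 0],
    [0, 0, 0],
    [0, 0, 0]
  ],
  "claw": [0, 0, 0, 0, 0, 0, 0, 0, 0, 0, 0, 0]
}}

```text
time: 27.85
tool_pos: [0.401, 0.0041, 0.2703]
ee_rot: [[0.993, -0.116, 0.0], [-0.116, -0.993, 0.001], [-0.0, -0.001, -1.0]]
contact_force: [0.4, 0.3, 0.5]
grip_width: 0.043
```

Run:
```python
from h import *
go([.44,.022,.27])
snap('wrist','w7')
```

```text
t 27.85 tcp [0.401  0.0041 0.2703] grip 0.04303403197028055 F [0.4 0.3 0.5]
[[0.993, -0.116, 0.0], [-0.116, -0.993, 0.001], [-0.0, -0.001, -1.0]]
q [ -10.3    7.1    3.5  116.8   -0.6   56.1 -103.2]
units [ 1.22 -0.74  0.01]
```

View pics/w7.png

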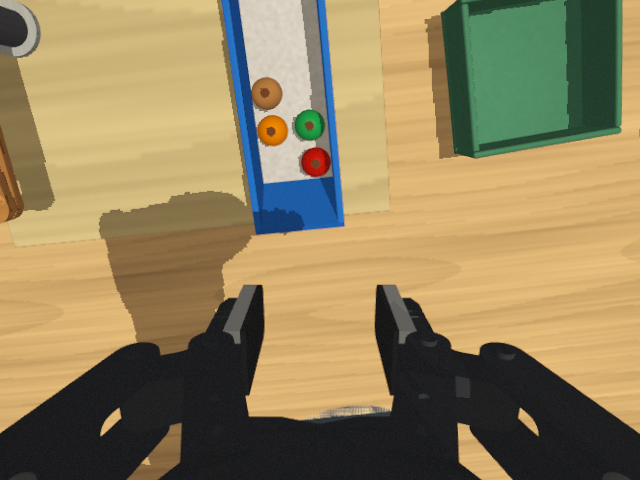

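The wrist view shows four beads (natural, orange, green and red) near the front, and the folded bar clear on the left. On to the scoop.

Call:
{"name": "step_arm", "arguments": {
  "travel": [
    [0.6, 0.95, 0],
    [0.6, 0.95, 0],
    [0.4, 1, 0],
    [0.4, 1, 0],
    [0.3, 1, 0],
    [0.3, 1, 0],
    [0.3, 1, 0],
    [0.3, 1, 0],
    [0.2, 1, 0],
    [0.1, 1, 0],
    [0, 0, 0],
    [0, 0, 0]
  ],
  "rotation": [
    [0, 0, 0],
    [0, 0, 0],
    [0, 0, 0],
    [0, 0, 0],
    [0, 0, 0],
    [0, 0, 0],
    [0, 0, 0],
    [0, 0, 0],
    [0, 0, 0],
    [0, 0, 0],
    [0, 0, 0],
    [0, 0, 0]
  ],
  "claw": [0.2, 0.2, 0.2, 0.2, 0.2, 0.2, 0.2, 0.2, 0.2, 0.2, 0.2, 0.2]
}}

```text
time: 29.1
tool_pos: [0.4709, -0.3024, 0.2697]
ee_rot: [[0.993, -0.118, -0.001], [-0.118, -0.993, 0.001], [-0.001, -0.001, -1.0]]
contact_force: [0.7, 0.5, -0.4]
grip_width: 0.0512
```

Run:
```python
from h import *
go([.4986,-.3935,.25])
for n in ['wrist','top','side']: snap(n,n[0]+'8')
```

```text
t 29.1 tcp [ 0.4709 -0.3024  0.2697] grip 0.05123730587882352 F [ 0.7  0.5 -0.4]
[[0.993, -0.118, -0.001], [-0.118, -0.993, 0.001], [-0.001, -0.001, -1.0]]
q [ 19.1  21.6  12.7  97.1  -5.3  62.  -63.3]
units [1.28 2.91 0.65]
```

View pics/w8.png

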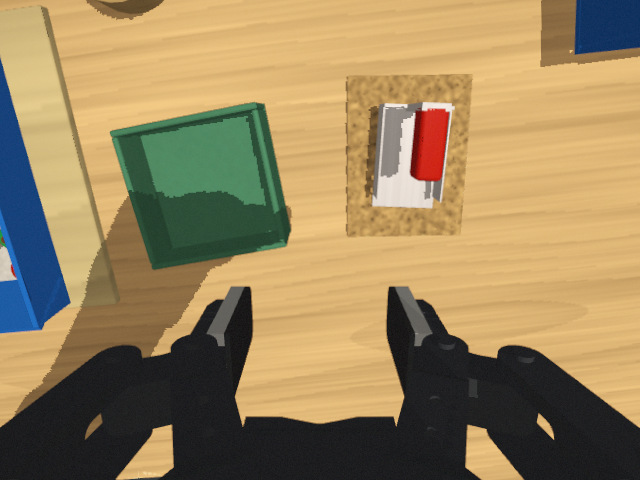

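View pics/t8.png

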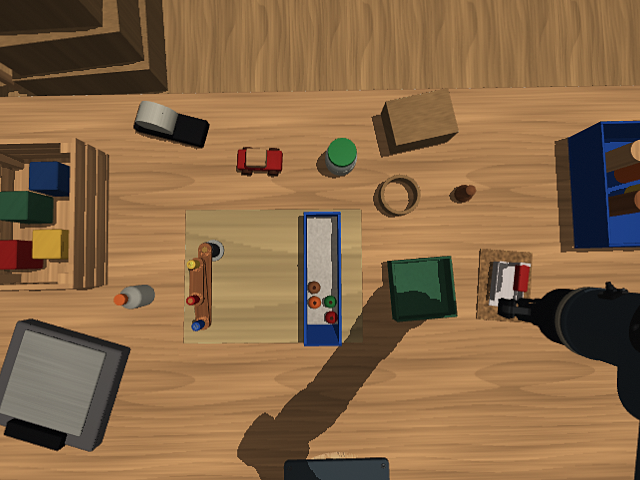

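View pics/s8.png

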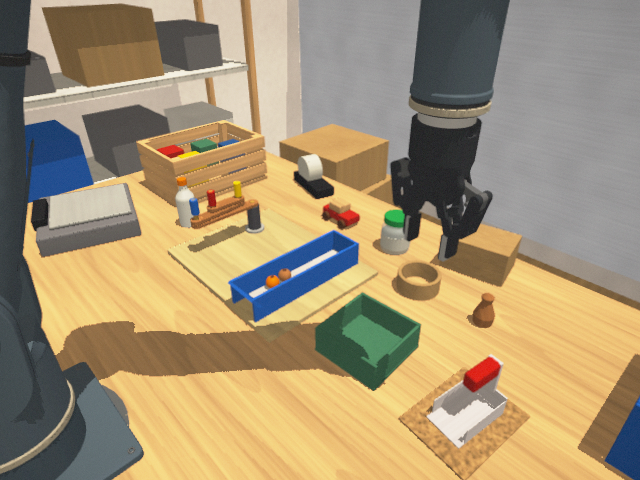

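```bash
python3 - <<'E'
from seg import *
im,p=load('t8')
g=cv2.cvtColor(im,cv2.COLOR_RGB2HSV); m=cv2.inRange(g,(105,120,50),(125,255,255)); m[:, :295]=0; m[:,350:]=0; m[:205]=0; m[350:]=0
L=[];Rr=[]
for r in range(218,340,3):
    xs=np.where(m[r])[0]
    if len(xs)>1: L.append(onz(p,(xs[0]-.5+.0,r),.067)); Rr.append(onz(p,(xs[-1]+.5,r),.067))
for E in (L,Rr):
    E=np.array(E); k=np.polyfit(E[:,0],E[:,1],1); print('slope',k[0],'y at .413',np.polyval(k,.413),'y at .6',np.polyval(k,.6), 'res',np.std(E[:,1]-np.polyval(k,E[:,0])))
ys,xs=np.where(m); print(ys.min(),ys.max(),xs.min(),xs.max())
print('back', onz(p,(322,ys.min()-.5),.067), 'front',onz(p,(322,ys.max()+.5),.067))
# floor/front wall boundary: column profile
for c in (312,318,324): print(c,[im[r,c].tolist() for r in range(318,332)])
E
python3 - <<'E'
from seg import *
for f,s,o in (('w8',4,(340,65)),):
    im,p=load(f); c=im[o[1]:o[1]+180,o[0]:o[0]+140]; cv2.imwrite('pics/e.png',cv2.resize(c,None,fx=s,fy=s,interpolation=cv2.INTER_CUBIC)[:,:,::-1])
im,p=load('t8'); c=im[205:350,290:355];cv2.imwrite('pics/f.png',cv2.resize(c,None,fx=4,fy=4,interpolation=cv2.INTER_CUBIC)[:,:,::-1])
E
```

```text
slope -0.018410778900577653 y at .413 0.06320398406792589 y at .6 0.059761168413517876 res 1.4947118606102418e-06
slope -0.016403872845521833 y at .413 -0.01612081115996218 y at .6 -0.01918833538207476 res 0.0006119863477687004
212 345 304 341
back [0.65895894 0.01893754 0.067     ] front [0.37536121 0.02495468 0.067     ]
312 [[168, 157, 143], [165, 153, 140], [164, 152, 140], [168, 158, 144], [176, 164, 148], [167, 158, 145], [103, 106, 121], [3, 31, 92], [17, 42, 97], [19, 44, 98], [19, 45, 97], [19, 43, 97], [20, 44, 98], [18, 43, 97]]
318 [[164, 154, 139], [168, 156, 143], [168, 156, 143], [166, 156, 141], [174, 162, 145], [168, 158, 146], [103, 106, 121], [2, 32, 93], [15, 41, 96], [19, 44, 98], [19, 43, 97], [19, 44, 97], [18, 43, 96], [20, 45, 98]]
324 [[61, 63, 57], [62, 62, 57], [57, 57, 51], [126, 119, 107], [195, 182, 164], [176, 167, 154], [106, 109, 122], [1, 30, 91], [17, 42, 97], [18, 42, 96], [19, 44, 98], [17, 42, 96], [19, 44, 98], [17, 42, 96]]
```

View pics/e.png

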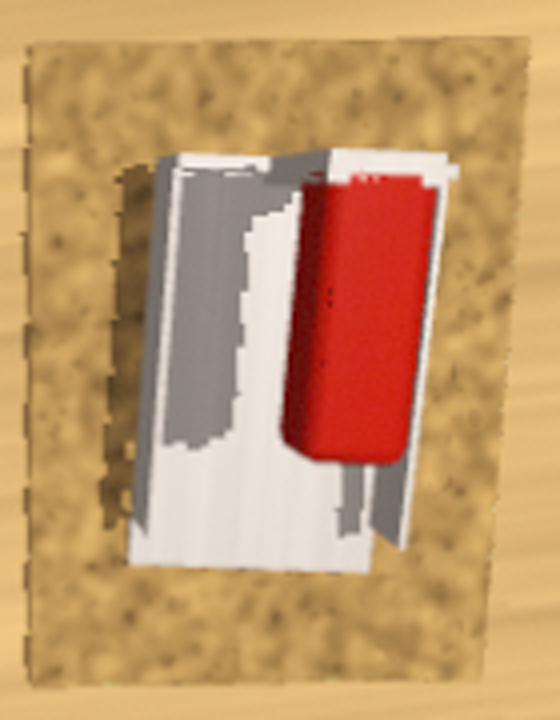

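View pics/f.png

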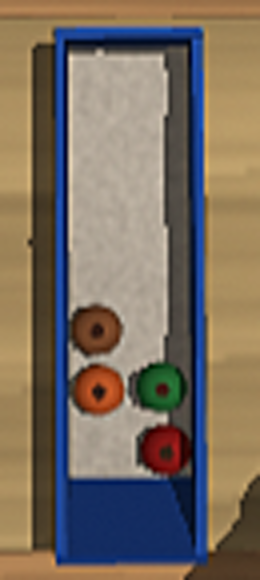

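Run:
```python
from h import *
im,p=load('t8'); print('foot top', onz(p,(318,324.3),.018))
im,p=load('w8'); E=lambda x,y:(340+x/4,65+y/4)
f=lambda d:np.rad2deg(np.arctan2(d[1],d[0]))
a,b=onz(p,E(130,565),.006),onz(p,E(372,573),.006); print('lip',a,b,np.linalg.norm(a-b),'yaw',f(a-b)-90)
a,b=onz(p,E(437,180),.095),onz(p,E(407,462),.095); print('handle right edge',a,b,np.linalg.norm(a-b),'yaw',f(a-b))
a,b=onz(p,E(165,155),.036),onz(p,E(148,520),.036);
print('pan left wall top outer',onz(p,E(177,155),.036),onz(p,E(146,530),.036))
M=[onz(p,E(*q),.004) for q in [(27,45),(530,38),(485,683),(33,687)]]; print('mat',np.array(M).round(4),np.mean(M,0), f(M[0]-M[3]),f(M[1]-M[2]))
# front-back wall of scoop handle post & wrist-top triangulation of handle right edge corners
im2,p2=load('t8'); 
B=lambda x,y:(370+x/4.5,235+y/4.5); p0=load('top0')[1]
for u,v in ((E(437,180),B(720,139)),(E(407,462),B(707,256))): print(tri([(p,u),(p0,v)]))
for u,v in ((E(130,565),B(536,318)),(E(372,573),B(659,332))): print(tri([(p,u),(p0,v)]))
```

```text
foot top [0.41271417 0.03263411 0.018     ]
lip [ 0.44526836 -0.35495483  0.006     ] [ 0.43587921 -0.41691175  0.006     ] 0.06266431664496037 yaw -8.617216643349792
handle right edge [ 0.53367476 -0.40940711  0.095     ] [ 0.48056667 -0.40171231  0.095     ] 0.05366264652604361 yaw -8.244191421508786
pan left wall top outer [ 0.54433637 -0.36992005  0.036     ] [ 0.46032735 -0.35622366  0.036     ]
mat [[ 0.5738 -0.3413  0.004 ]
 [ 0.5619 -0.4608  0.004 ]
 [ 0.402  -0.4461  0.004 ]
 [ 0.4149 -0.327   0.004 ]] [ 0.48815868 -0.39380375  0.004     ] -5.145388210521929 -5.2377929344004
(array([ 0.53368252, -0.40796247,  0.09969903]), [np.float64(9.686920668680006e-05), np.float64(9.686920668702619e-05)])
(array([ 0.47996856, -0.40249497,  0.09252448]), [np.float64(0.00014522564197818716), np.float64(0.00014522564197816436)])
(array([ 0.44461124, -0.35524896,  0.00613843]), [np.float64(0.0007316971653543012), np.float64(0.0007316971653542871)])
(array([ 0.43591925, -0.41680705,  0.00719068]), [np.float64(0.00031584829173429875), np.float64(0.0003158482917342064)])
```

Call:
{"name": "step_arm", "arguments": {
  "travel": [
    [0.65, 0.9, 0],
    [0.65, 1, 0],
    [0, 1, 0.6],
    [0, 0, 1],
    [0, 0, 1],
    [0, 0, 1],
    [0, 0, 0],
    [0, 0, 0]
  ],
  "rotation": [
    [0, 0, 0.21],
    [0, 0, 0],
    [0, 0, 0],
    [0, 0, 0],
    [0, 0, 0],
    [0, 0, 0],
    [0, 0, 0],
    [0, 0, 0]
  ],
  "claw": [0.2, 0.2, 0.2, 0.2, 0.2, 0.2, 0.2, 0.2]
}}

```text
time: 30.05
tool_pos: [0.4979, -0.3934, 0.1629]
ee_rot: [[0.989, -0.146, -0.0], [-0.146, -0.989, 0.001], [-0.0, -0.0, -1.0]]
contact_force: [0.5, 0.4, 1.2]
grip_width: 0.0512
```

Run:
```python
from h import *
go([.500,-.3945,.064])
im,p=snap('wrist','w9'); snap('side','s9')
g=np.array([.500,-.3945]);c,s=np.cos(np.deg2rad(-8.5)),np.sin(np.deg2rad(-8.5))
for a,b in ((-20,11),(-20,-11),(40,11),(40,-11)): print(proj(p,[g[0]+(a*c-b*s)/1e3,g[1]+(a*s+b*c)/1e3,.095]))
```

```text
t 30.05 tcp [ 0.4979 -0.3934  0.1629] grip 0.05122334641129635 F [0.5 0.4 1.2]
[[0.989, -0.146, -0.0], [-0.146, -0.989, 0.001], [-0.0, -0.0, -1.0]]
q [ 26.7  33.7  12.2  94.2  -8.4  53.1 -56.5]
units [0.08 0.03 3.3 ]
[299.67315228 278.90072193]
[338.82429701 279.01650394]
[298.44159273 171.91424939]
[340.68089945 172.03326243]
```

View pics/w9.png

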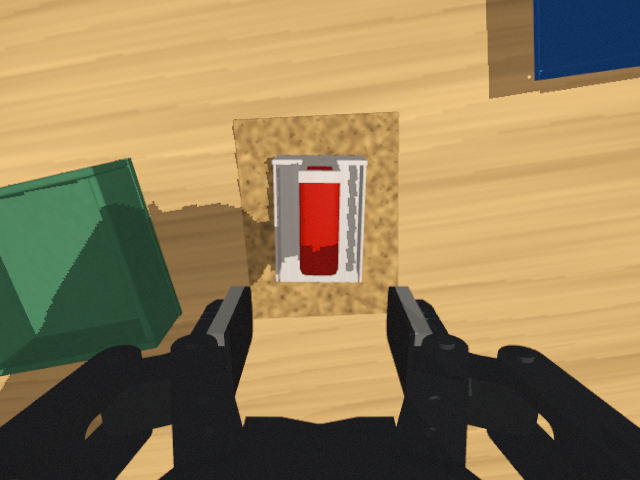

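The handle at columns 299-339 and rows 172-275 matches the prediction. I'll descend and grip.

Call:
{"name": "step_arm", "arguments": {
  "travel": [
    [0.08, 0.02, 1],
    [0, 0, 1],
    [0, 0, 0.9],
    [0, 0, 0.4],
    [0, 0, 0],
    [0, 0, 0],
    [0, 0, 0],
    [0, 0, 0],
    [0, 0, 0],
    [0, 0, 0]
  ],
  "rotation": [
    [0, 0, 0],
    [0, 0, 0],
    [0, 0, 0],
    [0, 0, 0],
    [0, 0, 0],
    [0, 0, 0],
    [0, 0, 0],
    [0, 0, 0],
    [0, 0, 0],
    [0, 0, 0]
  ],
  "claw": [0.2, 0.2, 0.2, 0.2, 0.2, -1, -1, -1, -1, -1],
  "squeeze": 110
}}

```text
time: 31.15
tool_pos: [0.5005, -0.3957, 0.0651]
ee_rot: [[0.989, -0.147, 0.002], [-0.147, -0.989, -0.001], [0.003, 0.001, -1.0]]
contact_force: [-0.9, 2.1, 7.9]
grip_width: 0.0206
```

Call:
{"name": "step_arm", "arguments": {
  "travel": [
    [0, 0, -0.5],
    [0, 0, -1],
    [0, 0, -1],
    [0, 0, -1],
    [0, 0, -1],
    [0, 0, -1],
    [0, 0, 0],
    [0, 0, 0]
  ],
  "rotation": [
    [0, 0, 0],
    [0, 0, 0],
    [0, 0, 0],
    [0, 0, 0],
    [0, 0, 0],
    [0, 0, 0],
    [0, 0, 0],
    [0, 0, 0]
  ],
  "claw": [-1, -1, -1, -1, -1, -1, -1, -1]
}}

```text
time: 31.95
tool_pos: [0.4996, -0.3952, 0.2297]
ee_rot: [[0.989, -0.147, 0.002], [-0.147, -0.989, -0.001], [0.002, 0.001, -1.0]]
contact_force: [0.5, 0.7, -3.0]
grip_width: 0.0207
```

Run:
```python
from h import *
st()
im,p=snap('wrist','w10'); snap('side','s10')
```

```text
t 31.95 tcp [ 0.4996 -0.3952  0.2297] grip 0.02066030363103038 F [ 0.5  0.7 -3. ]
[[0.989, -0.147, 0.002], [-0.147, -0.989, -0.001], [0.002, 0.001, -1.0]]
q [ 26.1  30.3  13.2  89.1  -7.6  61.4 -57.3]
```

View pics/w10.png

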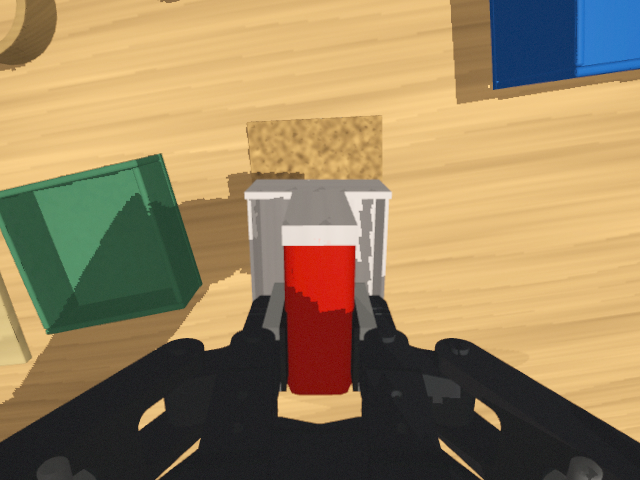

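View pics/s10.png

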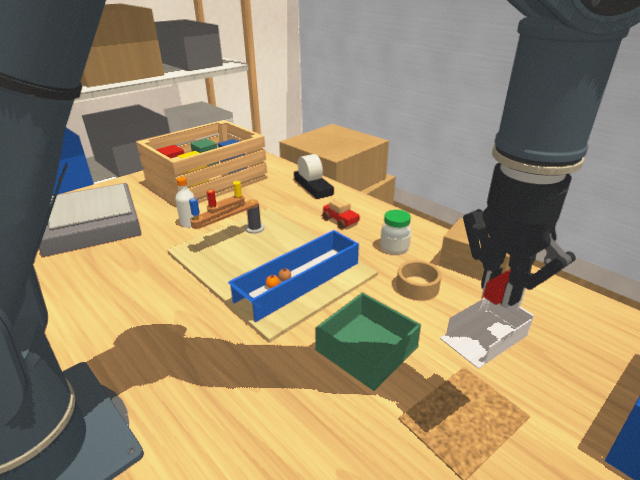

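Scoop held firmly: opening 20.7 mm and level. Next I carry it above the far part of the bin, aligned to the bin's yaw (about -1°).

Call:
{"name": "step_arm", "arguments": {
  "travel": [
    [0, 0, 0],
    [0.2, -0.9, 0],
    [0.2, -0.9, 0],
    [0.2, -0.9, 0],
    [0.2, -0.9, 0],
    [0.2, -0.9, 0],
    [0.2, -0.9, 0],
    [0.2, -0.9, 0],
    [0.2, -0.9, 0],
    [0.2, -0.9, 0],
    [0.2, -0.9, 0],
    [0.2, -0.9, 0]
  ],
  "rotation": [
    [0, 0, -0.93],
    [0, 0, 0],
    [0, 0, 0],
    [0, 0, 0],
    [0, 0, 0],
    [0, 0, 0],
    [0, 0, 0],
    [0, 0, 0],
    [0, 0, 0],
    [0, 0, 0],
    [0, 0, 0],
    [0, 0, 0]
  ],
  "claw": [-1, -1, -1, -1, -1, -1, -1, -1, -1, -1, -1, -1]
}}

```text
time: 33.25
tool_pos: [0.5702, -0.0981, 0.2271]
ee_rot: [[1.0, -0.018, -0.002], [-0.018, -1.0, 0.0], [-0.002, -0.0, -1.0]]
contact_force: [0.7, -0.5, -2.2]
grip_width: 0.0205
```

Call:
{"name": "step_arm", "arguments": {
  "travel": [
    [0.2, -0.9, 0],
    [0.2, -0.9, 0],
    [0.2, -0.9, 0],
    [0.2, -0.9, 0],
    [0, -0.4, 0],
    [0, 0, 0],
    [0, 0, 0],
    [0, 0, 0]
  ],
  "rotation": [
    [0, 0, 0],
    [0, 0, 0],
    [0, 0, 0],
    [0, 0, 0],
    [0, 0, 0],
    [0, 0, 0],
    [0, 0, 0],
    [0, 0, 0]
  ],
  "claw": [-1, -1, -1, -1, -1, -1, -1, -1]
}}

```text
time: 34.05
tool_pos: [0.5965, 0.0181, 0.2282]
ee_rot: [[1.0, -0.02, -0.001], [-0.02, -1.0, -0.001], [-0.001, 0.001, -1.0]]
contact_force: [0.2, 0.8, -2.6]
grip_width: 0.0205
```

Run:
```python
from h import *
go([.5905,.0204,.2297])
im,p=snap('wrist','w11'); snap('side','s11'); snap('top','t11')
s=monitor.state();R=np.array(s['ee_rot']);T=np.array(s['tool_pos'])
for q in ((.0395,.031,.031),(.0395,-.031,.031)): print('scoop back corners pred',proj(p,T+R@np.array(q)))
for X in ((.655,.0193+.039,.067),(.655,.0193-.039,.067),(.6,.0203+.039,.067),(.6,.0203-.039,.067)): print(proj(p,X))
```

```text
t 34.05 tcp [0.5965 0.0181 0.2282] grip 0.02045883841833526 F [ 0.2  0.8 -2.6]
[[1.0, -0.02, -0.001], [-0.02, -1.0, -0.001], [-0.001, 0.001, -1.0]]
q [-12.1  26.7   8.9  95.2  -4.6  58.6 -92.8]
units [-0.2  -0.07 -0.05]
scoop back corners pred [386.9751009  189.14347411]
scoop back corners pred [244.28747013 189.14749548]
[261.77319644 133.89511136]
[368.1303268 131.7624274]
[264.5774233  207.16511118]
[365.89338758 205.23484803]
```

View pics/w11.png

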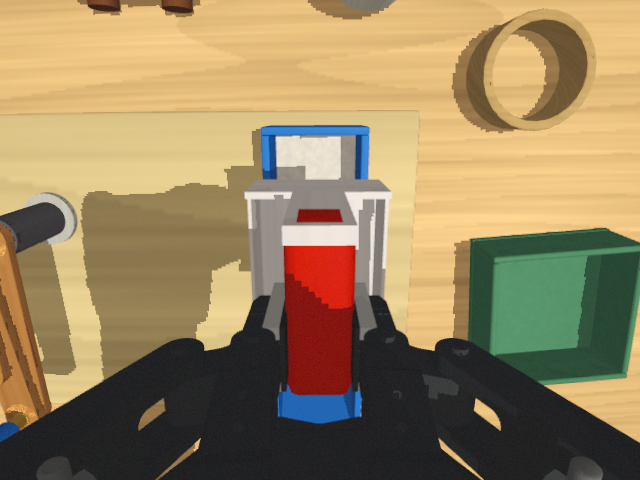

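View pics/s11.png

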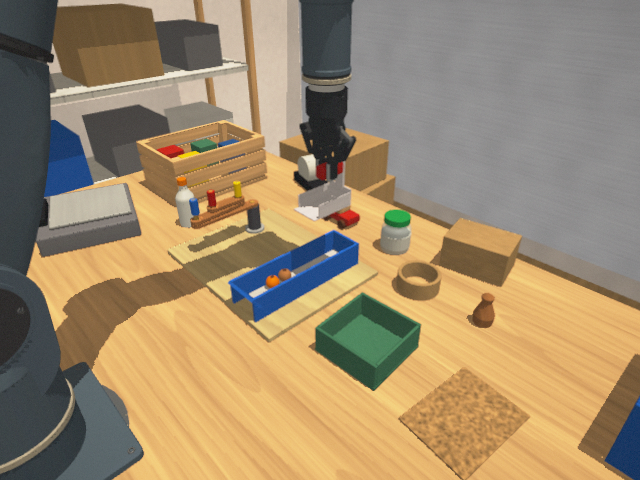

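Run:
```python
from h import *
im,p=load('w11'); c=im[115:270,230:405]; cv2.imwrite('pics/g.png',cv2.resize(c,None,fx=4.5,fy=4,interpolation=cv2.INTER_CUBIC)[:,:,::-1])
```

```text
(no output)
```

View pics/g.png

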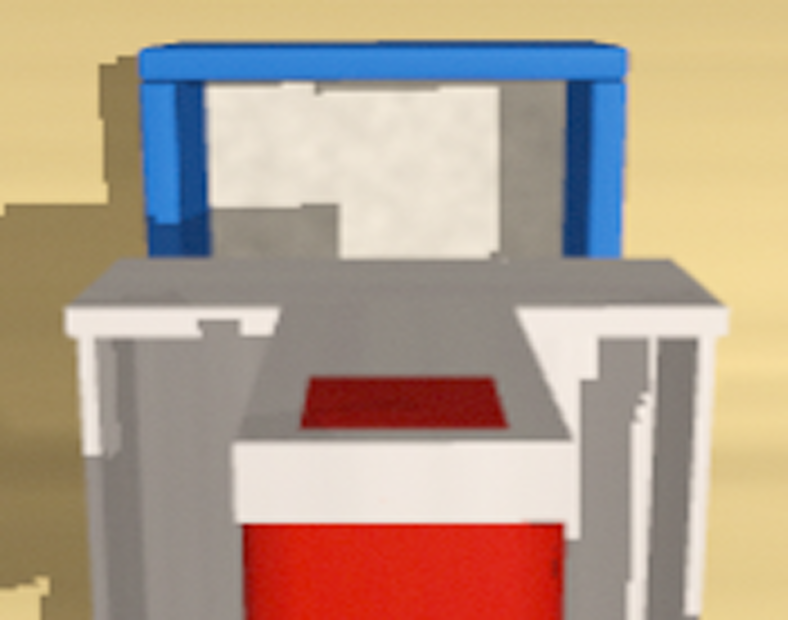

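Call:
{"name": "step_arm", "arguments": {
  "travel": [
    [0, -0.1, 0],
    [0, 0, 0.9],
    [0, 0, 0.9],
    [0, 0, 0.9],
    [0, 0, 0],
    [0, 0, 0]
  ],
  "rotation": [
    [0, 0, 0],
    [0, 0, 0],
    [0, 0, 0],
    [0, 0, 0],
    [0, 0, 0],
    [0, 0, 0]
  ],
  "claw": [-1, -1, -1, -1, -1, -1]
}}

```text
time: 34.8
tool_pos: [0.5971, 0.0232, 0.1477]
ee_rot: [[1.0, -0.018, -0.0], [-0.018, -1.0, -0.0], [-0.0, 0.0, -1.0]]
contact_force: [0.5, -0.0, -2.4]
grip_width: 0.0207
```

Run:
```python
from h import *
go([.5965,.0211,.08])
im,p=snap('wrist','w12'); snap('side','s12')
c=im[60:300,200:440]; cv2.imwrite('pics/w12c.png',cv2.resize(c,None,fx=3,fy=2.4,interpolation=cv2.INTER_CUBIC)[:,:,::-1])
im,p=load('s12');c=im[190:350,220:390]; cv2.imwrite('pics/s12c.png',cv2.resize(c,None,fx=3.7,fy=3.7,interpolation=cv2.INTER_CUBIC)[:,:,::-1])
```

```text
t 34.8 tcp [0.5971 0.0232 0.1477] grip 0.02065560297001847 F [ 0.5 -0.  -2.4]
[[1.0, -0.018, -0.0], [-0.018, -1.0, -0.0], [-0.0, 0.0, -1.0]]
q [-11.8  31.5   7.9 100.8  -5.5  48.2 -92.4]
units [-0.02  0.07  2.26]
```

View pics/w12c.png

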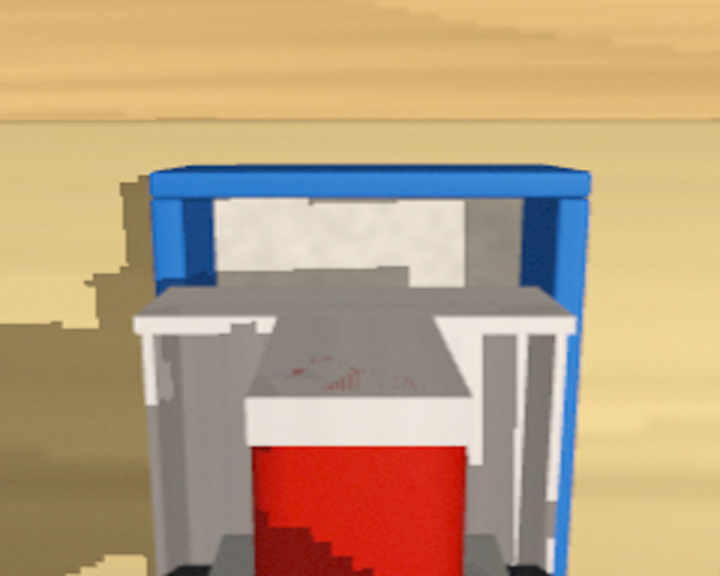

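View pics/s12c.png

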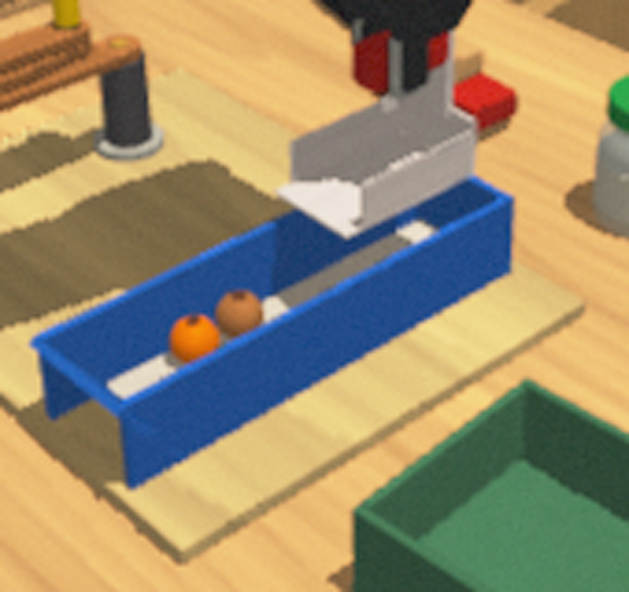

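Call:
{"name": "step_arm", "arguments": {
  "travel": [
    [0, 0.08, 0.6],
    [0, 0, 0.4],
    [0, 0, 0],
    [0, 0, 0]
  ],
  "rotation": [
    [0, 0, 0],
    [0, 0, 0],
    [0, 0, 0],
    [0, 0, 0]
  ],
  "claw": [-1, -1, -1, -1]
}}

```text
time: 35.3
tool_pos: [0.5972, 0.021, 0.1178]
ee_rot: [[1.0, -0.018, 0.0], [-0.018, -1.0, 0.0], [0.0, -0.0, -1.0]]
contact_force: [-0.6, 0.1, -1.6]
grip_width: 0.0203
```

Run:
```python
from h import *
go([.5965,.0211,.08])
im,p=snap('wrist','w13'); snap('side','s13')
c=im[60:300,200:440]; cv2.imwrite('pics/w13c.png',cv2.resize(c,None,fx=3,fy=2.4,interpolation=cv2.INTER_CUBIC)[:,:,::-1])
im,p=load('s13');c=im[190:350,220:390]; cv2.imwrite('pics/s13c.png',cv2.resize(c,None,fx=3.7,fy=3.7,interpolation=cv2.INTER_CUBIC)[:,:,::-1])
```

```text
t 35.3 tcp [0.5972 0.021  0.1178] grip 0.02032141413888416 F [-0.6  0.1 -1.6]
[[1.0, -0.018, 0.0], [-0.018, -1.0, 0.0], [0.0, -0.0, -1.0]]
q [-11.2  33.5   7.4 102.5  -5.9  44.3 -91.9]
units [-0.02 -0.    1.26]
```

View pics/w13c.png

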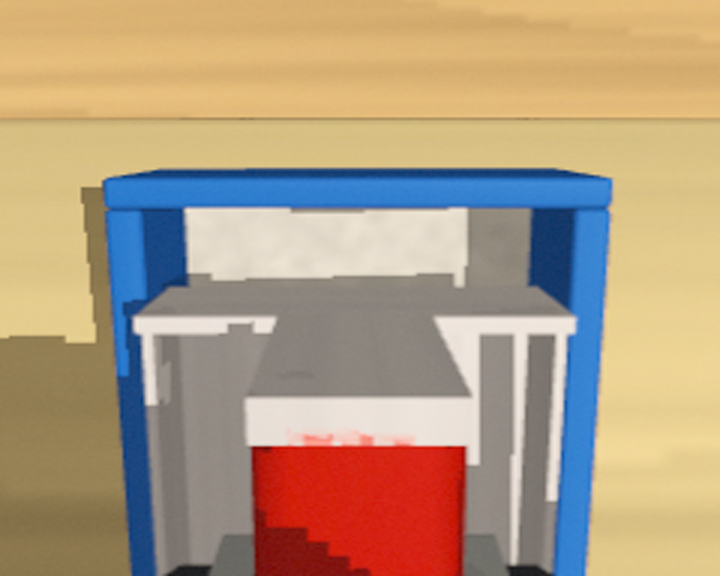

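View pics/s13c.png

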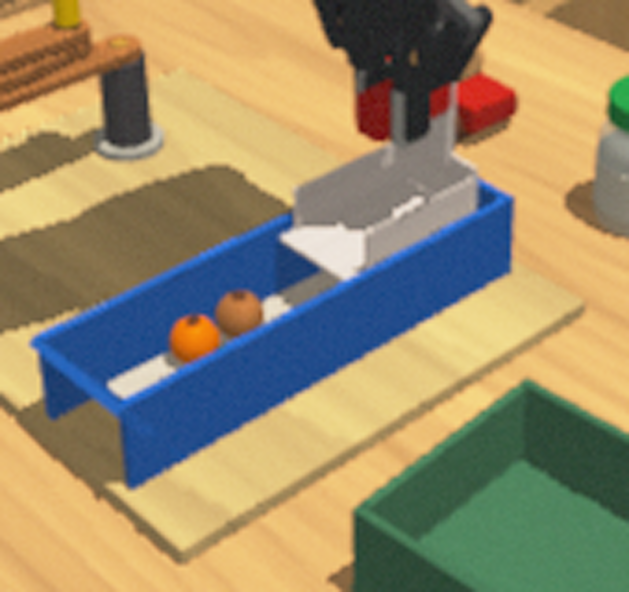

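Centred to within 0.4 mm. Lowering into the bin.

Call:
{"name": "step_arm", "arguments": {
  "travel": [
    [0, 0.01, 0.4],
    [0, 0, 0.4],
    [0, 0, 0.3],
    [0, 0, 0],
    [0, 0, 0]
  ],
  "rotation": [
    [0, 0, 0],
    [0, 0, 0],
    [0, 0, 0],
    [0, 0.2, 0],
    [0, 0, 0]
  ],
  "claw": [-1, -1, -1, -1, -1]
}}

```text
time: 35.9
tool_pos: [0.5958, 0.0205, 0.0831]
ee_rot: [[1.0, -0.018, 0.026], [-0.018, -1.0, -0.001], [0.026, 0.0, -1.0]]
contact_force: [0.2, 0.3, -2.1]
grip_width: 0.0204
```

Call:
{"name": "step_arm", "arguments": {
  "travel": [
    [0, 0, 0.08],
    [0, 0, 0.08],
    [0, 0, 0]
  ],
  "rotation": [
    [0, 0, 0],
    [0, 0, 0],
    [0, 0, 0]
  ],
  "claw": [-1, -1, -1]
}}

```text
time: 36.2
tool_pos: [0.5978, 0.0206, 0.08]
ee_rot: [[0.999, -0.018, 0.029], [-0.018, -1.0, -0.0], [0.029, -0.0, -1.0]]
contact_force: [0.2, 0.3, 6.4]
grip_width: 0.0206
```

Run:
```python
from h import *
st()
snap('side','s14'); im,p=snap('wrist','w14')
c=im[60:300,200:440]; cv2.imwrite('pics/w14c.png',cv2.resize(c,None,fx=3,fy=2.4,interpolation=cv2.INTER_CUBIC)[:,:,::-1])
im,p=load('s14');c=im[190:350,220:390]; cv2.imwrite('pics/s14c.png',cv2.resize(c,None,fx=3.7,fy=3.7,interpolation=cv2.INTER_CUBIC)[:,:,::-1])
```

```text
t 36.2 tcp [0.5978 0.0206 0.08  ] grip 0.020643976875373005 F [0.2 0.3 6.4]
[[0.999, -0.018, 0.029], [-0.018, -1.0, -0.0], [0.029, -0.0, -1.0]]
q [-11.   35.7   6.8 105.9  -6.3  37.2 -91.5]
```

View pics/s14c.png

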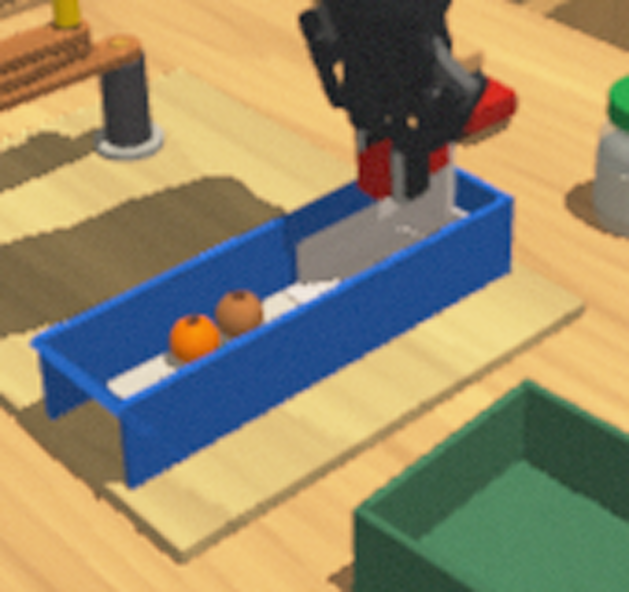

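View pics/w14c.png

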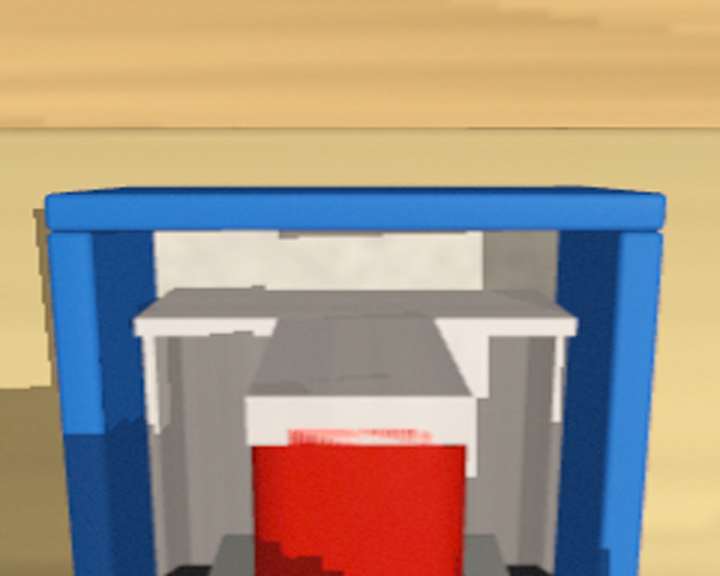

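The scoop is flat in the bin with about 8 N of lip contact. Pushing toward the front wall.

Call:
{"name": "step_arm", "arguments": {
  "travel": [
    [-0.15, 0, 0],
    [-0.15, 0, -0.005],
    [-0.15, 0, -0.005],
    [-0.15, 0, -0.005],
    [-0.15, 0, -0.005],
    [-0.15, 0, -0.005],
    [-0.15, 0, -0.005],
    [-0.15, 0, -0.005],
    [-0.15, 0, -0.005],
    [-0.15, 0, -0.005],
    [-0.15, 0, -0.005],
    [-0.15, 0, -0.005]
  ],
  "rotation": [
    [0, 0, 0],
    [0, 0, 0],
    [0, 0, 0],
    [0, 0, 0],
    [0, 0, 0],
    [0, 0, 0],
    [0, 0, 0],
    [0, 0, 0],
    [0, 0, 0],
    [0, 0, 0],
    [0, 0, 0],
    [0, 0, 0]
  ],
  "claw": [-1, -1, -1, -1, -1, -1, -1, -1, -1, -1, -1, -1]
}}

```text
time: 37.5
tool_pos: [0.545, 0.0217, 0.0806]
ee_rot: [[0.999, -0.017, 0.032], [-0.017, -1.0, -0.0], [0.032, -0.0, -0.999]]
contact_force: [3.5, 0.0, 4.5]
grip_width: 0.0203
```

```bash
cat > look.py <<'E'
from h import *
import sys
n=sys.argv[1]; st()
snap('side','s'+n); im,p=snap('wrist','w'+n)
c=im[60:300,200:440]; a=cv2.resize(c,None,fx=1.6,fy=2,interpolation=cv2.INTER_CUBIC)
im,p=load('s'+n);c=im[220:340,220:350]; b=cv2.resize(c,None,fx=3,fy=4,interpolation=cv2.INTER_CUBIC)
cv2.imwrite('pics/c'+n+'.png',np.hstack([a,b])[:,:,::-1])
E
python3 look.py 15
```

```text
t 37.5 tcp [0.545  0.0217 0.0806] grip 0.02025497296663802 F [3.5 0.  4.5]
[[0.999, -0.017, 0.032], [-0.017, -1.0, -0.0], [0.032, -0.0, -0.999]]
q [-11.9  32.3   6.7 113.8  -6.3  32.4 -91.9]
```

View pics/c15.png

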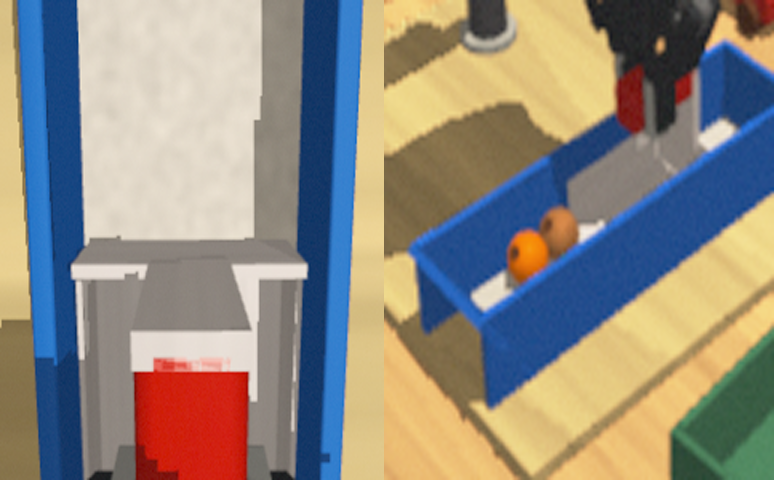

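Call:
{"name": "step_arm", "arguments": {
  "travel": [
    [-0.15, 0, -0.005],
    [-0.15, 0, -0.005],
    [-0.15, 0, -0.005],
    [-0.15, 0, -0.005],
    [-0.15, 0, -0.005],
    [-0.15, 0, -0.005],
    [-0.15, 0, -0.005],
    [-0.15, 0, -0.005]
  ],
  "rotation": [
    [0, 0, 0],
    [0, 0, 0],
    [0, 0, 0],
    [0, 0, 0],
    [0, 0, 0],
    [0, 0, 0],
    [0, 0, 0],
    [0, 0, 0]
  ],
  "claw": [-1, -1, -1, -1, -1, -1, -1, -1]
}}

```text
time: 38.4
tool_pos: [0.5088, 0.0223, 0.0806]
ee_rot: [[0.999, -0.018, 0.031], [-0.018, -1.0, -0.0], [0.031, -0.0, -1.0]]
contact_force: [4.0, 0.6, 5.0]
grip_width: 0.0203
```

```bash
python3 look.py 16
```

```text
t 38.4 tcp [0.5088 0.0223 0.0806] grip 0.020254991724991924 F [4.  0.6 5. ]
[[0.999, -0.018, 0.031], [-0.018, -1.0, -0.0], [0.031, -0.0, -1.0]]
q [-12.6  30.2   6.7 119.   -6.4  29.4 -92.3]
```

View pics/c16.png

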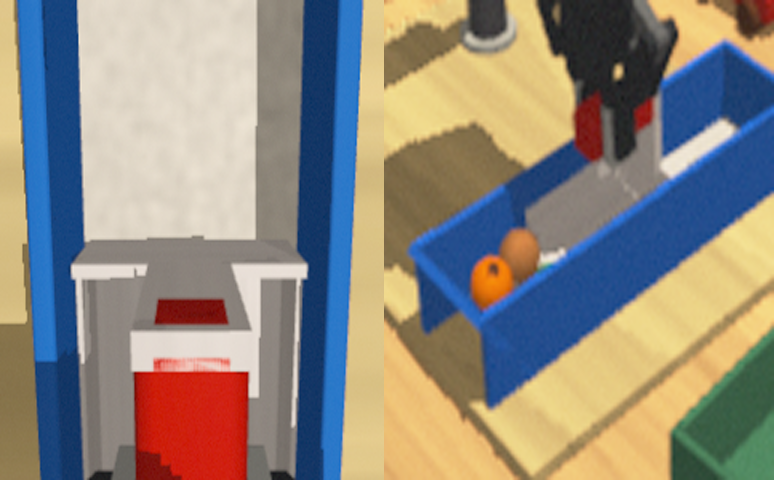

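Beads roll ahead of the lip, orange now near the front wall. Continuing more slowly.

Call:
{"name": "step_arm", "arguments": {
  "travel": [
    [-0.1, 0, -0.003],
    [-0.1, 0, -0.003],
    [-0.1, 0, -0.003],
    [-0.1, 0, -0.003],
    [-0.1, 0, -0.003],
    [-0.1, 0, -0.003],
    [-0.1, 0, -0.003],
    [-0.1, 0, -0.003]
  ],
  "rotation": [
    [0, 0, 0],
    [0, 0, 0],
    [0, 0, 0],
    [0, 0, 0],
    [0, 0, 0],
    [0, 0, 0],
    [0, 0, 0],
    [0, 0, 0]
  ],
  "claw": [-1, -1, -1, -1, -1, -1, -1, -1]
}}

```text
time: 39.3
tool_pos: [0.4847, 0.0227, 0.0805]
ee_rot: [[0.999, -0.017, 0.031], [-0.017, -1.0, -0.0], [0.031, -0.0, -1.0]]
contact_force: [4.0, -0.2, 6.2]
grip_width: 0.0205
```

```bash
python3 look.py 17
```

```text
t 39.3 tcp [0.4847 0.0227 0.0805] grip 0.020496139566183534 F [ 4.  -0.2  6.2]
[[0.999, -0.017, 0.031], [-0.017, -1.0, -0.0], [0.031, -0.0, -1.0]]
q [-13.1  28.8   6.6 122.4  -6.4  27.4 -92.6]
```

View pics/c17.png

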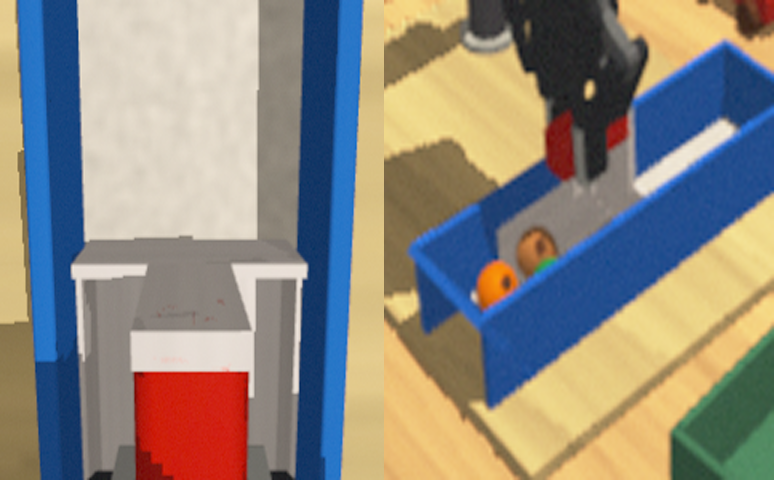

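Natural and green are on the pan. Continuing to the foot of the front wall.

Call:
{"name": "step_arm", "arguments": {
  "travel": [
    [-0.1, 0, -0.003],
    [-0.1, 0, -0.003],
    [-0.1, 0, -0.003],
    [-0.05, 0, -0.003],
    [0, 0, 0]
  ],
  "rotation": [
    [0, 0, 0],
    [0, 0, 0],
    [0, 0, 0],
    [0, 0, 0],
    [0, 0, 0]
  ],
  "claw": [-1, -1, -1, -1, -1]
}}

```text
time: 39.9
tool_pos: [0.4753, 0.0228, 0.0808]
ee_rot: [[0.999, -0.017, 0.033], [-0.017, -1.0, -0.0], [0.033, -0.0, -0.999]]
contact_force: [5.6, -0.6, 4.4]
grip_width: 0.0205
```

```bash
python3 look.py 18
```

```text
t 39.9 tcp [0.4753 0.0228 0.0808] grip 0.020462153806418092 F [ 5.6 -0.6  4.4]
[[0.999, -0.017, 0.033], [-0.017, -1.0, -0.0], [0.033, -0.0, -0.999]]
q [-13.3  28.2   6.6 123.8  -6.4  26.5 -92.7]
```

View pics/c18.png

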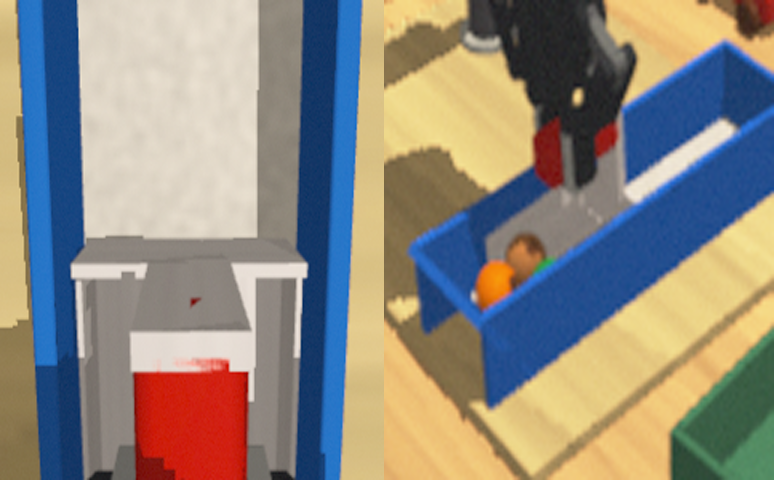

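Call:
{"name": "step_arm", "arguments": {
  "travel": [
    [-0.06, 0, -0.002],
    [-0.06, 0, -0.002],
    [0, 0, 0]
  ],
  "rotation": [
    [0, 0, 0],
    [0, 0, 0],
    [0, 0, 0]
  ],
  "claw": [-1, -1, -1]
}}

```text
time: 40.3
tool_pos: [0.4733, 0.0224, 0.0812]
ee_rot: [[0.999, -0.017, 0.036], [-0.017, -1.0, -0.001], [0.036, 0.0, -0.999]]
contact_force: [10.3, -3.7, 5.2]
grip_width: 0.0206
```

Call:
{"name": "step_arm", "arguments": {
  "travel": [
    [-0.06, 0, -0.002],
    [-0.06, 0, -0.002],
    [0, 0, 0]
  ],
  "rotation": [
    [0, 0, 0],
    [0, 0, 0],
    [0, 0, 0]
  ],
  "claw": [-1, -1, -1]
}}

```text
time: 40.6
tool_pos: [0.4705, 0.0224, 0.0815]
ee_rot: [[0.999, -0.018, 0.038], [-0.018, -1.0, -0.001], [0.038, -0.0, -0.999]]
contact_force: [11.5, -2.7, 6.0]
grip_width: 0.0201
```

```bash
python3 look.py 19
```

```text
t 40.6 tcp [0.4705 0.0224 0.0815] grip 0.020127097762613372 F [11.5 -2.7  6. ]
[[0.999, -0.018, 0.038], [-0.018, -1.0, -0.001], [0.038, -0.0, -0.999]]
q [-13.4  27.8   6.7 124.6  -6.4  25.7 -92.8]
```

View pics/c19.png

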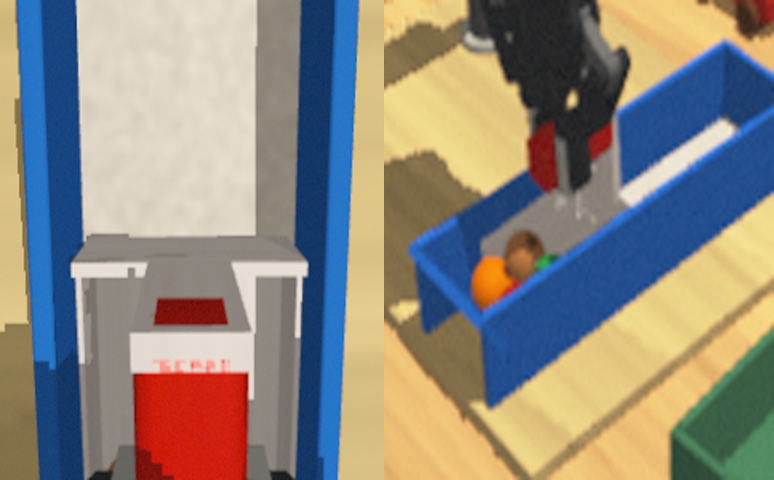

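Lip at the wall foot (11 N) with all the beads gathered. I'll tilt the mouth up with the lip following the slanted wall.

Call:
{"name": "step_arm", "arguments": {
  "travel": [
    [0, 0, -0.05],
    [0, 0, -0.1],
    [0, 0, -0.1],
    [0, 0, -0.1],
    [0, 0, -0.1],
    [0, 0, 0],
    [0, 0, 0]
  ],
  "rotation": [
    [0, -0.5, 0],
    [0, -0.5, 0],
    [0, -0.5, 0],
    [0, -0.5, 0],
    [0, -0.5, 0],
    [0, 0, 0],
    [0, 0, 0]
  ],
  "claw": [-1, -1, -1, -1, -1, -1, -1]
}}

```text
time: 41.4
tool_pos: [0.4664, 0.0227, 0.0926]
ee_rot: [[0.949, -0.018, -0.316], [-0.017, -1.0, 0.005], [-0.316, 0.0, -0.949]]
contact_force: [-1.2, -0.3, -1.8]
grip_width: 0.0203
```

```bash
python3 look.py 20
```

```text
t 41.4 tcp [0.4664 0.0227 0.0926] grip 0.020286732255035574 F [-1.2 -0.3 -1.8]
[[0.949, -0.018, -0.316], [-0.017, -1.0, 0.005], [-0.316, 0.0, -0.949]]
q [-10.8  35.7   6.3 107.2  -6.7  55.9 -91.3]
```

View pics/c20.png

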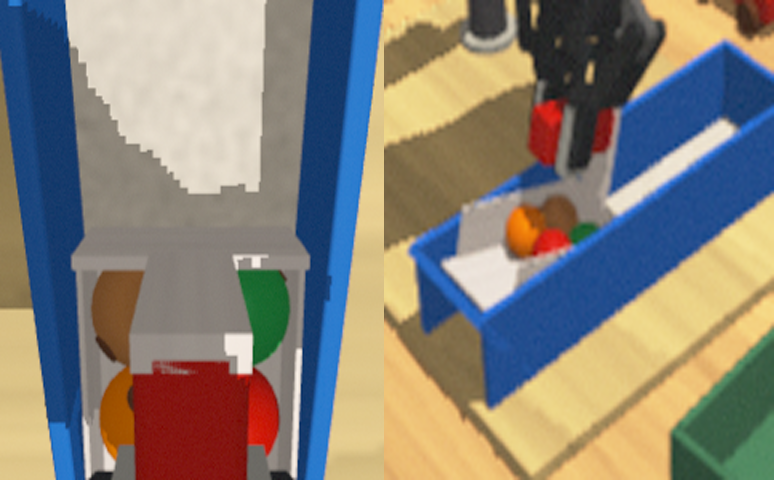

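All four beads have rolled to the back of the pan, with the mouth up 18°. I lift straight up, then check the arm's tilt range for tipping.

Call:
{"name": "step_arm", "arguments": {
  "travel": [
    [-0.1, 0, -0.3],
    [-0.2, 0, -0.6],
    [-0.2, 0, -0.6],
    [-0.2, 0, -0.6],
    [-0.2, 0, -0.6],
    [-0.2, 0, -0.6],
    [-0.2, 0, -0.6],
    [-0.2, 0, -0.6],
    [-0.1, 0, -0.3],
    [0, 0, 0],
    [0, 0, 0]
  ],
  "rotation": [
    [0, 0, 0],
    [0, 0, 0],
    [0, 0, 0],
    [0, 0, 0],
    [0, 0, 0],
    [0, 0, 0],
    [0, 0, 0],
    [0, 0, 0],
    [0, 0, 0],
    [0, 0, 0],
    [0, 0, 0]
  ],
  "claw": [-1, -1, -1, -1, -1, -1, -1, -1, -1, -1, -1]
}}

```text
time: 42.6
tool_pos: [0.4665, 0.0228, 0.2448]
ee_rot: [[0.949, -0.017, -0.316], [-0.017, -1.0, 0.006], [-0.316, -0.0, -0.949]]
contact_force: [0.0, -0.3, -2.6]
grip_width: 0.0206
```

```bash
cat > kin.py <<'E'
import numpy as np
from scipy.optimize import least_squares
# q, tcp(r), z
D=[([67.964,32.985,1.427,82.34,-.859,64.687],(.2,-.645,.231)),([75.3,33.2,-11.3,82,6.7,65.5],(.1997,-.6446,.2309)),([23.6,18.3,-21.2,108.8,8,54.3],(.4786,-.112,.2312)),
([15.6,27.6,-19.5,114.8,14,39.8],(.504,-.0644,.121)),([9.5,33.2,-18.9,102.9,14.1,46.1],(.59,-.0176,.1207)),([-10.3,7.1,3.5,116.8,-.6,56.1],(.401,.0041,.2703)),
([26.7,33.7,12.2,94.2,-8.4,53.1],(.4979,-.3934,.1629)),([-13.4,27.8,6.7,124.6,-6.4,25.7],(.4705,.0224,.0815)),([-10.8,35.7,6.3,107.2,-6.7,55.9],(.4664,.0227,.0926)),([-12.1,26.7,8.9,95.2,-4.6,58.6],(.5965,.0181,.2282))]
def Rx(a):c,s=np.cos(a),np.sin(a);return np.array([[1,0,0],[0,c,-s],[0,s,c]])
def Ry(a):c,s=np.cos(a),np.sin(a);return np.array([[c,0,s],[0,1,0],[-s,0,c]])
def Rz(a):c,s=np.cos(a),np.sin(a);return np.array([[c,-s,0],[s,c,0],[0,0,1]])
def fk(q,P):
    h,L1,L2,d,e,y0,sg=P; q=np.deg2rad(q)
    R=Rz(y0-q[0])@Ry(q[1]); p=np.array([0,0,h])+R@[0,0,L1]
    R=R@Rz(-q[2])@Ry(q[3]); p=p+R@[e,0,L2]
    R=R@Rz(-q[4])@Ry(q[5]); p=p+R@[0,0,d]
    return p,R
if __name__=='__main__':
    f=lambda P:np.concatenate([fk(q,P)[0]-np.array(t) for q,t in D])
    s=least_squares(f,[.3,.4,.4,.3,0,0,0]); print(s.x,np.abs(s.fun).max())
E
python3 kin.py; python3 look.py 21
```

```text
[ 2.63560578e-01  5.87650854e-01  3.92846486e-01  3.58286980e-01
 -4.51739088e-04 -8.21153906e-02  0.00000000e+00] 0.013830744329055907
t 42.6 tcp [0.4665 0.0228 0.2448] grip 0.02063027023421875 F [ 0.  -0.3 -2.6]
[[0.949, -0.017, -0.316], [-0.017, -1.0, 0.006], [-0.316, -0.0, -0.949]]
q [-12.   25.4   7.9  97.7  -5.2  75.6 -93.1]
```

View pics/s21.png

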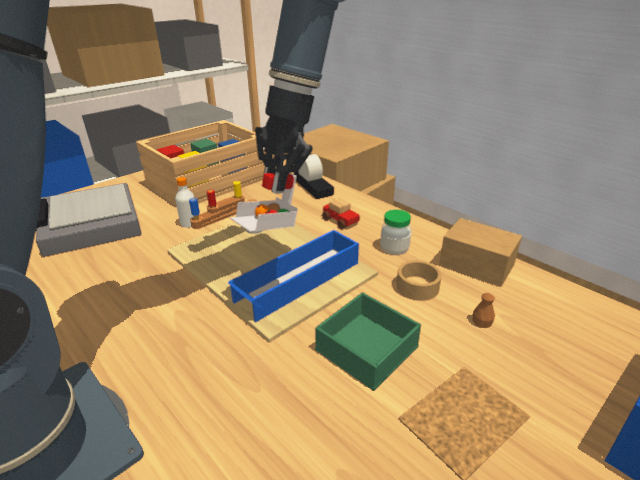

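View pics/w21.png

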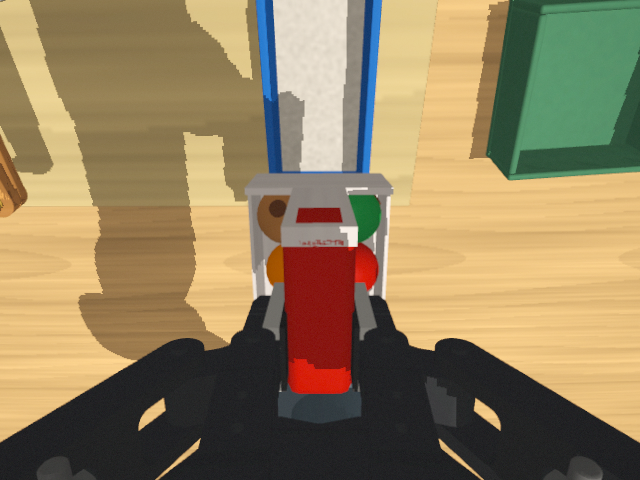

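The bin is empty in both views and four beads are in the scoop. The fitted kinematics show the arm can only tip with the mouth pointing outward, so I'll yaw the scoop 180° while keeping the mouth up.

Call:
{"name": "step_arm", "arguments": {
  "travel": [
    [0.15, 0.25, -0.06],
    [0.26, 0.5, -0.11],
    [0.26, 0.5, -0.11],
    [0.26, 0.5, -0.11],
    [0.26, 0.5, -0.11],
    [0.26, 0.5, -0.11],
    [0.26, 0.5, -0.11],
    [0.26, 0.5, -0.11],
    [0.15, 0.25, -0.06],
    [0, 0, 0]
  ],
  "rotation": [
    [0, 0, 0],
    [0, 0, 0],
    [0, 0, 0],
    [0, 0, 0],
    [0, 0, 0],
    [0, 0, 0],
    [0, 0, 0],
    [0, 0, 0],
    [0, 0, 0],
    [0, 0, 0]
  ],
  "claw": [-1, -1, -1, -1, -1, -1, -1, -1, -1, -1]
}}

```text
time: 43.7
tool_pos: [0.534, -0.0998, 0.2502]
ee_rot: [[0.949, -0.019, -0.316], [-0.018, -1.0, 0.005], [-0.316, 0.001, -0.949]]
contact_force: [-0.7, 0.6, -1.7]
grip_width: 0.0204
```

Call:
{"name": "step_arm", "arguments": {
  "travel": [
    [0, 0, 0],
    [0, 0, 0],
    [0, 0, 0],
    [0, 0, 0],
    [0, 0, 0],
    [0, 0, 0],
    [0, 0, 0],
    [0, 0, 0],
    [0, 0, 0],
    [0, 0, 0],
    [0, 0, 0],
    [0, 0, 0]
  ],
  "rotation": [
    [-0.06, 0, -0.19],
    [-0.13, 0, -0.38],
    [-0.19, 0, -0.57],
    [-0.19, 0, -0.57],
    [-0.19, 0, -0.57],
    [-0.19, 0, -0.57],
    [-0.19, 0, -0.57],
    [-0.19, 0, -0.57],
    [-0.19, 0, -0.57],
    [-0.19, 0, -0.57],
    [-0.13, 0, -0.38],
    [-0.06, 0, -0.19]
  ],
  "claw": [-1, -1, -1, -1, -1, -1, -1, -1, -1, -1, -1, -1]
}}

```text
time: 44.9
tool_pos: [0.5333, -0.0968, 0.2506]
ee_rot: [[0.643, 0.736, -0.214], [0.698, -0.677, -0.232], [-0.315, -0.0, -0.949]]
contact_force: [0.3, -0.3, -1.9]
grip_width: 0.0204
```

```bash
python3 look.py 22
```

```text
t 44.9 tcp [ 0.5333 -0.0968  0.2506] grip 0.020434581303536523 F [ 0.3 -0.3 -1.9]
[[0.643, 0.736, -0.214], [0.698, -0.677, -0.232], [-0.315, -0.0, -0.949]]
q [ -3.4  27.3   0.4  92.6  13.1  73.9 -50.9]
```

View pics/s22.png

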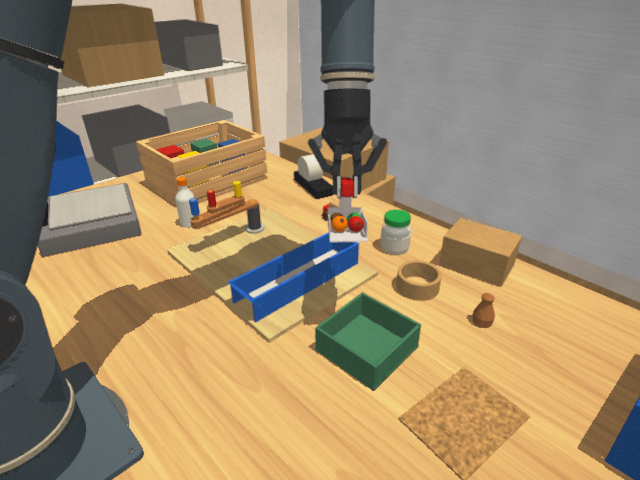

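The side view shows all four beads safe in the scoop as it turns. Continuing the yaw.

Call:
{"name": "step_arm", "arguments": {
  "travel": [
    [0, 0, 0],
    [0, 0, 0],
    [0, 0, 0],
    [0, 0, 0],
    [0, 0, 0],
    [0, 0, 0],
    [0, 0, 0],
    [0, 0, 0],
    [0, 0, 0],
    [0, 0, 0],
    [0, 0, 0],
    [0, 0, 0]
  ],
  "rotation": [
    [-0.1, 0, -0.3],
    [-0.19, 0, -0.57],
    [-0.25, 0, -0.75],
    [-0.25, 0, -0.75],
    [-0.25, 0, -0.75],
    [-0.25, 0, -0.75],
    [-0.25, 0, -0.75],
    [-0.25, 0, -0.75],
    [-0.25, 0, -0.75],
    [-0.25, 0, -0.75],
    [-0.19, 0, -0.57],
    [-0.1, 0, -0.3]
  ],
  "claw": [-1, -1, -1, -1, -1, -1, -1, -1, -1, -1, -1, -1]
}}

```text
time: 46.2
tool_pos: [0.5331, -0.0986, 0.2505]
ee_rot: [[-0.364, 0.923, 0.122], [0.876, 0.384, -0.293], [-0.317, 0.0, -0.948]]
contact_force: [-0.3, -0.5, -2.0]
grip_width: 0.0205
```

Call:
{"name": "step_arm", "arguments": {
  "travel": [
    [0, 0, 0],
    [0, 0, 0],
    [0, 0, 0],
    [0, 0, 0],
    [0, 0, 0],
    [0, 0, 0],
    [0, 0, 0],
    [0, 0, 0],
    [0, 0, 0]
  ],
  "rotation": [
    [-0.1, 0, -0.3],
    [-0.19, 0, -0.57],
    [-0.25, 0, -0.75],
    [-0.25, 0, -0.75],
    [-0.25, 0, -0.75],
    [-0.19, 0, -0.57],
    [-0.1, 0, -0.3],
    [0, 0, 0],
    [0, 0, 0]
  ],
  "claw": [-1, -1, -1, -1, -1, -1, -1, -1, -1]
}}

```text
time: 47.1
tool_pos: [0.5334, -0.0986, 0.2504]
ee_rot: [[-0.785, 0.561, 0.262], [0.532, 0.828, -0.177], [-0.317, 0.0, -0.949]]
contact_force: [0.3, 1.0, -3.9]
grip_width: 0.0203
```

```bash
python3 look.py 23; python3 -c "
from h import *
snap('top','t23')"
```

```text
t 47.1 tcp [ 0.5334 -0.0986  0.2504] grip 0.020315416533574753 F [ 0.3  1.  -3.9]
[[-0.785, 0.561, 0.262], [0.532, 0.828, -0.177], [-0.317, 0.0, -0.949]]
q [ 14.8  13.8 -20.5 115.3  25.8  39.8  33.2]
```

View pics/s23.png

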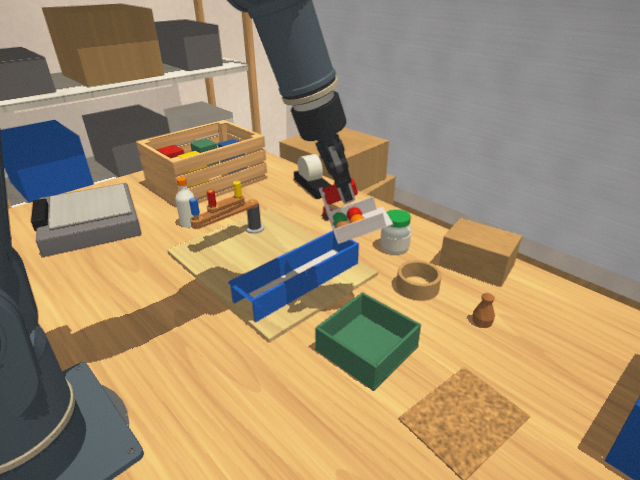

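View pics/t23.png

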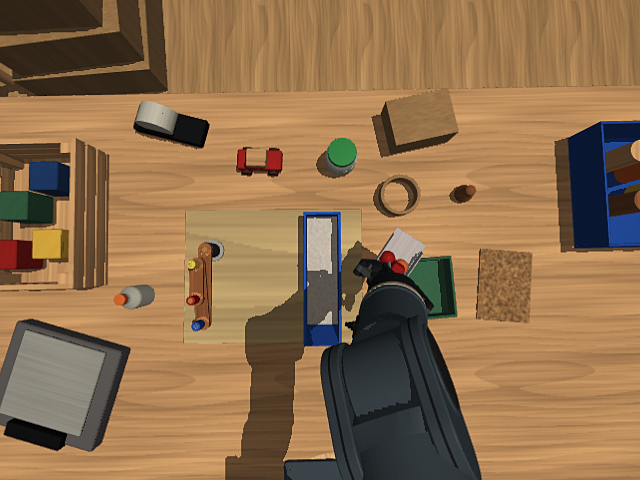

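All the beads are still aboard and the tray hasn't moved (centre about (0.489, -0.198)). Moving over the tray.

Call:
{"name": "step_arm", "arguments": {
  "travel": [
    [0.05, -0.22, 0.05],
    [0.1, -0.45, 0.1],
    [0.1, -0.45, 0.1],
    [0.1, -0.45, 0.1],
    [0.1, -0.45, 0.1],
    [0.1, -0.45, 0.1],
    [0.1, -0.45, 0.1],
    [0.1, -0.43, 0.1],
    [0.05, -0.22, 0.05],
    [0, 0, 0],
    [0, 0, 0]
  ],
  "rotation": [
    [0, 0, 0],
    [0, 0, 0],
    [0, 0, 0],
    [0, 0, 0],
    [0, 0, 0],
    [0, 0, 0],
    [0, 0, 0],
    [0, 0, 0],
    [0, 0, 0],
    [0, 0, 0],
    [0, 0, 0]
  ],
  "claw": [-1, -1, -1, -1, -1, -1, -1, -1, -1, -1, -1]
}}

```text
time: 48.35
tool_pos: [0.4615, -0.1785, 0.2202]
ee_rot: [[-0.786, 0.56, 0.263], [0.531, 0.829, -0.177], [-0.317, 0.001, -0.948]]
contact_force: [-0.2, -1.1, -2.4]
grip_width: 0.0205
```

```bash
python3 look.py 24;python3 -c "
from h import *
go([.4596,-.1784,.155])"
```

```text
t 48.35 tcp [ 0.4615 -0.1785  0.2202] grip 0.02045396050818529 F [-0.2 -1.1 -2.4]
[[-0.786, 0.56, 0.263], [0.531, 0.829, -0.177], [-0.317, 0.001, -0.948]]
q [ 26.1  11.2 -18.8 124.8  23.6  29.8  45.1]
t 48.45 tcp [ 0.4618 -0.1781  0.2202] grip 0.02042664673435351 F [ 0.3  1.4 -2.2]
[[-0.786, 0.559, 0.264], [0.53, 0.829, -0.177], [-0.317, 0.001, -0.948]]
q [ 26.   11.2 -18.8 124.8  23.6  29.8  45.1]
units [ 0.74 -0.05  2.04]
```

View pics/s24.png

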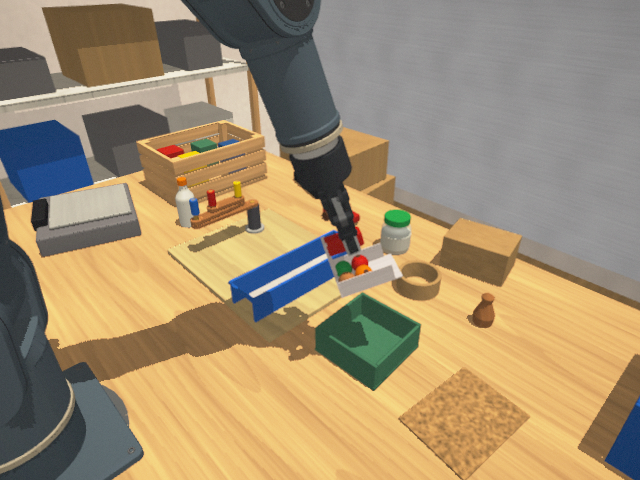

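Call:
{"name": "step_arm", "arguments": {
  "travel": [
    [0.15, 0, 0.5],
    [0.3, 0, 0.9],
    [0.15, 0, 0.5],
    [0, 0, 0],
    [0, 0, 0],
    [0, 0, 0],
    [-0.01, 0, 0.1],
    [-0.02, 0, 0.1],
    [-0.03, 0, 0.1],
    [-0.03, 0, 0.1],
    [-0.04, 0, 0.1],
    [0, 0, 0]
  ],
  "rotation": [
    [0, 0, 0],
    [0, 0, 0],
    [0, 0, 0],
    [0, 0.8, 0],
    [0, 0.8, 0],
    [0, 0.8, 0],
    [0, 0.5, 0],
    [0, 0.5, 0],
    [0, 0.5, 0],
    [0, 0.5, 0],
    [0, 0.5, 0],
    [0, 0.5, 0]
  ],
  "claw": [-1, -1, -1, -1, -1, -1, -1, -1, -1, -1, -1, -1]
}}

```text
time: 49.65
tool_pos: [0.4641, -0.1799, 0.1444]
ee_rot: [[-0.753, 0.559, -0.348], [0.507, 0.829, 0.235], [0.42, 0.001, -0.907]]
contact_force: [-0.4, -0.1, -2.7]
grip_width: 0.0202
```

Call:
{"name": "step_arm", "arguments": {
  "travel": [
    [0, 0, 0],
    [0, 0, 0],
    [0, 0, 0],
    [0, 0, 0],
    [0, 0, 0],
    [0, 0, 0],
    [0, 0, 0],
    [0, 0, 0],
    [0, 0, 0],
    [0, 0, 0]
  ],
  "rotation": [
    [0, 0.5, 0],
    [0, 0.5, 0],
    [0, 0.5, 0],
    [0, 0.5, 0],
    [0, 0, 0],
    [0, 0, 0],
    [0, 0, 0],
    [0, 0, 0],
    [0, 0, 0],
    [0, 0, 0]
  ],
  "claw": [-1, -1, -1, -1, -1, -1, -1, -1, -1, -1]
}}

```text
time: 50.65
tool_pos: [0.4632, -0.18, 0.1451]
ee_rot: [[-0.629, 0.559, -0.54], [0.424, 0.829, 0.365], [0.652, 0.0, -0.758]]
contact_force: [0.2, 0.1, -1.9]
grip_width: 0.0204
```

```bash
python3 look.py 25; python3 -c "
from h import *
snap('top','t25')"
```

```text
t 50.65 tcp [ 0.4632 -0.18    0.1451] grip 0.02038977669453803 F [ 0.2  0.1 -1.9]
[[-0.629, 0.559, -0.54], [0.424, 0.829, 0.365], [0.652, 0.0, -0.758]]
q [ 35.4  48.4 -26.1  82.7   4.2  90.8  65.2]
```

View pics/s25.png

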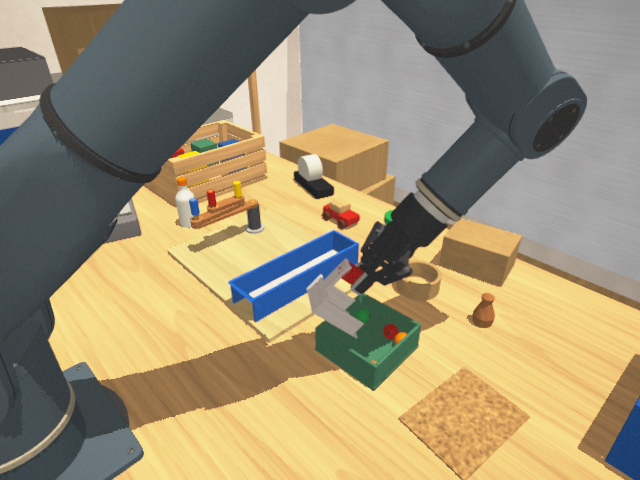

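View pics/w25.png

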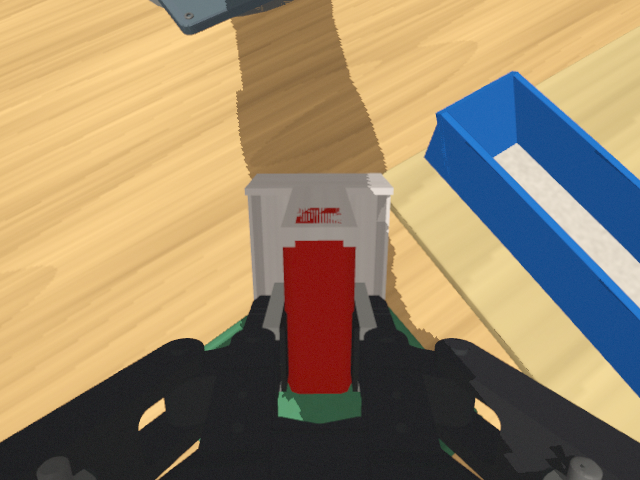

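The side view shows beads in the tray, at (362,315), (391,331) and (401,337), and an empty scoop. I rise, level out and turn back.

Call:
{"name": "step_arm", "arguments": {
  "travel": [
    [0.3, 0, -0.35],
    [0.6, 0, -0.7],
    [0.6, 0, -0.7],
    [0.6, 0, -0.7],
    [0.3, 0, -0.35],
    [0, 0, 0],
    [0, 0, 0],
    [0, 0, 0],
    [0, 0, 0],
    [0, 0, 0],
    [0, 0, 0],
    [0, 0, 0]
  ],
  "rotation": [
    [0, 0, 0],
    [0, 0, 0],
    [0, 0, 0],
    [0, 0, 0],
    [0, 0, 0],
    [0, -0.85, 0],
    [0, -0.85, 0],
    [0, -0.85, 0],
    [0, -0.85, 0],
    [0, -0.85, 0],
    [0, -0.84, 0],
    [0, 0, 0]
  ],
  "claw": [-1, -1, -1, -1, -1, -1, -1, -1, -1, -1, -1, -1]
}}

```text
time: 52.0
tool_pos: [0.4609, -0.1785, 0.2563]
ee_rot: [[-0.83, 0.558, 0.001], [0.558, 0.83, -0.002], [-0.002, -0.001, -1.0]]
contact_force: [-0.1, 0.7, -1.4]
grip_width: 0.0202
```

```bash
python3 look.py 26; python3 -c "
from h import *
snap('top','t26')"
```

```text
t 52.0 tcp [ 0.4609 -0.1785  0.2563] grip 0.020193373250137366 F [-0.1  0.7 -1.4]
[[-0.83, 0.558, 0.001], [0.558, 0.83, -0.002], [-0.002, -0.001, -1.0]]
q [ 37.1  17.7 -28.4 106.2   9.9  58.5  60.7]
```

View pics/s26.png

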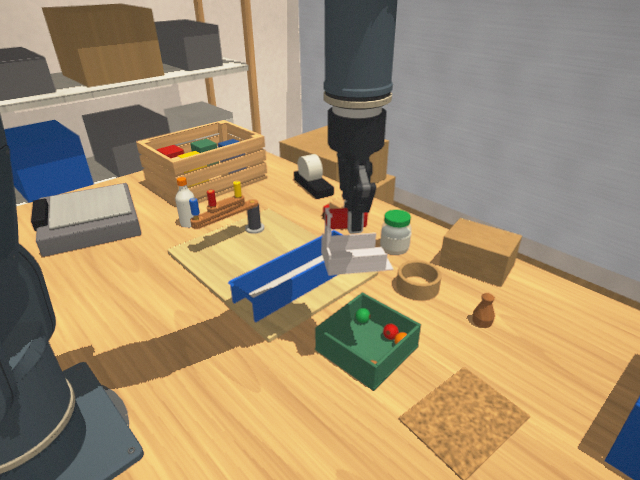

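Call:
{"name": "step_arm", "arguments": {
  "travel": [
    [0, 0, 0],
    [0, 0, 0],
    [0, 0, 0],
    [0, 0, 0],
    [0, 0, 0],
    [0, 0, 0],
    [0, 0, 0],
    [0, 0, 0],
    [0, 0, 0],
    [0, 0, 0],
    [0, 0, 0],
    [0, 0, 0]
  ],
  "rotation": [
    [0, 0, 0.9],
    [0, 0, 0.9],
    [0, 0, 0.9],
    [0, 0, 0.9],
    [0, 0, 0.9],
    [0, 0, 0.9],
    [0, 0, 0.9],
    [0, 0, 0.9],
    [0, 0, 0.9],
    [0, 0, 0.9],
    [0, 0, 0.9],
    [0, 0, 0.9]
  ],
  "claw": [-1, -1, -1, -1, -1, -1, -1, -1, -1, -1, -1, -1]
}}

```text
time: 53.35
tool_pos: [0.4642, -0.1806, 0.2546]
ee_rot: [[0.511, 0.859, -0.003], [0.859, -0.511, 0.002], [0.0, -0.003, -1.0]]
contact_force: [-1.4, -0.1, -2.8]
grip_width: 0.0204
```

Call:
{"name": "step_arm", "arguments": {
  "travel": [
    [0, 0, 0],
    [0, 0, 0],
    [0, 0, 0],
    [0, 0, 0],
    [0, 0, 0],
    [0, 0, 0],
    [0, 0, 0],
    [0, 0, 0],
    [0, 0, 0],
    [0, 0, 0],
    [0, 0, 0]
  ],
  "rotation": [
    [0, 0, 0.9],
    [0, 0, 0.9],
    [0, 0, 0.9],
    [0, 0, 0.9],
    [0, 0, 0.9],
    [0, 0, 0.9],
    [0, 0, 0.9],
    [0, 0, 0.9],
    [0, 0, 0.9],
    [0, 0, 0],
    [0, 0, 0]
  ],
  "claw": [-1, -1, -1, -1, -1, -1, -1, -1, -1, -1, -1]
}}

```text
time: 54.45
tool_pos: [0.464, -0.1803, 0.2548]
ee_rot: [[0.996, -0.087, -0.002], [-0.087, -0.996, 0.001], [-0.002, -0.001, -1.0]]
contact_force: [0.8, 1.2, -1.3]
grip_width: 0.0208
```

```bash
python3 -c "
from h import *
c,s=np.cos(np.deg2rad(-5.3)),np.sin(np.deg2rad(-5.3))
go([.4882+.0105*c,-.394+.0105*s,.2])"
```

```text
t 54.45 tcp [ 0.464  -0.1803  0.2548] grip 0.02075054502074052 F [ 0.8  1.2 -1.3]
[[0.996, -0.087, -0.002], [-0.087, -0.996, 0.001], [-0.002, -0.001, -1.0]]
q [ 13.   16.7   3.7 106.5  -1.3  57.  -77.7]
units [1.78 7.03 1.82]
```

Call:
{"name": "step_arm", "arguments": {
  "travel": [
    [0.22, 0.88, 0],
    [0.22, 0.88, 0],
    [0.22, 0.88, 0],
    [0.22, 0.88, 0],
    [0.22, 0.88, 0],
    [0.22, 0.88, 0],
    [0.22, 0.88, 0],
    [0.23, 0.87, 0],
    [0, 0, 0.9],
    [0, 0, 0.9],
    [0, 0, 0],
    [0, 0, 0]
  ],
  "rotation": [
    [0, 0, 0],
    [0, 0, 0],
    [0, 0, 0],
    [0, 0, 0],
    [0, 0, 0],
    [0, 0, 0],
    [0, 0, 0],
    [0, 0, 0],
    [0, 0, 0],
    [0, 0, 0],
    [0, 0, 0],
    [0, 0, 0]
  ],
  "claw": [-1, -1, -1, -1, -1, -1, -1, -1, -1, -1, -1, -1]
}}

```text
time: 55.65
tool_pos: [0.4972, -0.3951, 0.2012]
ee_rot: [[0.996, -0.089, -0.001], [-0.089, -0.996, 0.001], [-0.001, -0.001, -1.0]]
contact_force: [-0.6, -0.0, -1.5]
grip_width: 0.0203
```

```bash
python3 -c "
from h import *
c,s=np.cos(np.deg2rad(-5.3)),np.sin(np.deg2rad(-5.3))
go([.4882+.0105*c,-.394+.0105*s,.0655])
for n in ('side','wrist','top'): snap(n,n[0]+'27')
im,p=load('t27'); c=im[240:335,370:480]; cv2.imwrite('pics/t27c.png',cv2.resize(c,None,fx=5,fy=5,interpolation=cv2.INTER_CUBIC)[:,:,::-1])
"
```

```text
t 55.65 tcp [ 0.4972 -0.3951  0.2012] grip 0.02030706498776289 F [-0.6 -0.  -1.5]
[[0.996, -0.089, -0.001], [-0.089, -0.996, 0.001], [-0.001, -0.001, -1.0]]
q [ 30.6  31.2   6.   91.2  -3.7  57.9 -57.5]
units [ 0.05 -0.    4.52]
```

View pics/t27c.png

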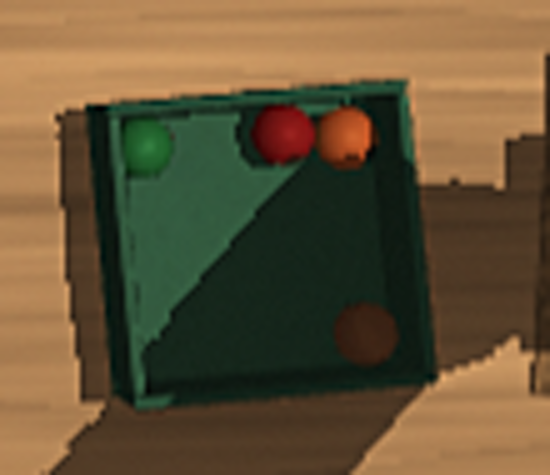

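View pics/w27.png

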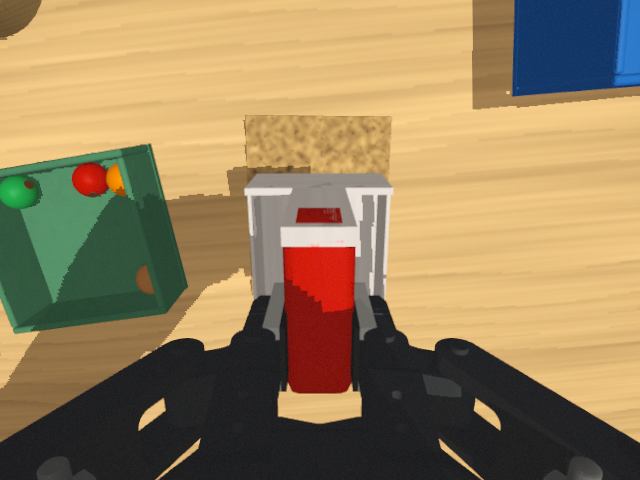

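View pics/s27.png

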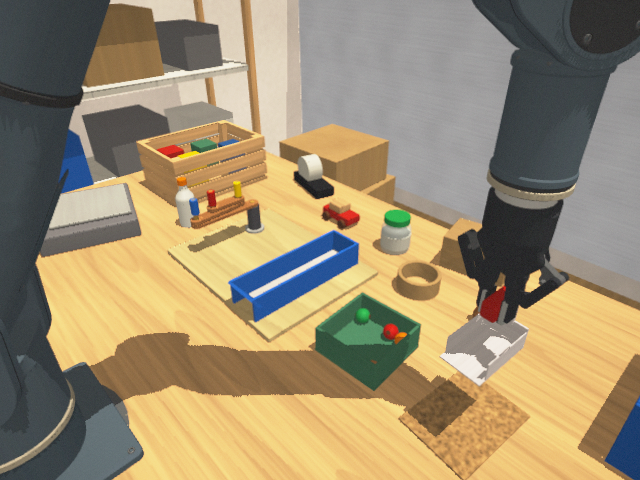

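All four beads are in the tray: green, red and orange along the far wall, natural near the front right. The scoop is centred over the mat, so I lower it.

Call:
{"name": "step_arm", "arguments": {
  "travel": [
    [0.05, 0, 0.5],
    [0, 0, 0.9],
    [0, 0, 0.9],
    [0, 0, 0.9],
    [0, 0, 0.7],
    [0, 0, 0.3],
    [0, 0, 0.15],
    [0, 0, 0],
    [0, 0, 0]
  ],
  "rotation": [
    [0, 0, 0],
    [0, 0, 0],
    [0, 0, 0],
    [0, 0, 0],
    [0, 0, 0],
    [0, 0, 0],
    [0, 0, 0],
    [0, 0, 0],
    [0, 0, 0]
  ],
  "claw": [-1, -1, -1, -1, -1, -1, -1, -1, -1]
}}

```text
time: 56.7
tool_pos: [0.4992, -0.3956, 0.072]
ee_rot: [[0.996, -0.091, 0.002], [-0.091, -0.996, -0.001], [0.002, 0.001, -1.0]]
contact_force: [0.1, -0.5, -1.4]
grip_width: 0.0202
```

Call:
{"name": "step_arm", "arguments": {
  "travel": [
    [0, 0, 0.05],
    [0, 0, 0.03],
    [0, 0, 0]
  ],
  "rotation": [
    [0, 0, 0],
    [0, 0, 0],
    [0, 0, 0]
  ],
  "claw": [-1, -1, -1]
}}

```text
time: 57.0
tool_pos: [0.4986, -0.3952, 0.0686]
ee_rot: [[0.996, -0.091, 0.0], [-0.091, -0.996, 0.0], [0.0, -0.0, -1.0]]
contact_force: [-0.0, -0.1, -2.2]
grip_width: 0.0203
```

Call:
{"name": "step_arm", "arguments": {
  "travel": [
    [0, 0, 0.05],
    [0, 0, 0.04],
    [0, 0, 0],
    [0, 0, 0]
  ],
  "rotation": [
    [0, 0, 0],
    [0, 0, 0],
    [0, 0, 0],
    [0, 0, 0]
  ],
  "claw": [-1, -1, -1, -1]
}}

```text
time: 57.4
tool_pos: [0.4991, -0.3953, 0.0665]
ee_rot: [[0.996, -0.091, 0.001], [-0.091, -0.996, -0.0], [0.001, 0.0, -1.0]]
contact_force: [-0.9, 1.2, 6.1]
grip_width: 0.0205
```

Call:
{"name": "step_arm", "arguments": {
  "travel": [
    [0, 0, 0.05],
    [0, 0, 0],
    [0, 0, 0]
  ],
  "rotation": [
    [0, 0, 0],
    [0, 0, 0],
    [0, 0, 0]
  ],
  "claw": [-1, -1, -1]
}}

```text
time: 57.7
tool_pos: [0.5, -0.3954, 0.0658]
ee_rot: [[0.996, -0.091, 0.003], [-0.091, -0.996, -0.001], [0.003, 0.001, -1.0]]
contact_force: [1.2, 2.1, 12.3]
grip_width: 0.0205
```

Seated (12 N). Releasing gently and rising.

Call:
{"name": "step_arm", "arguments": {
  "travel": [
    [0, 0, -0.05],
    [0, 0, 0],
    [0, 0, 0],
    [0, 0, 0],
    [0, 0, 0],
    [0, 0, -0.3],
    [0, 0, -0.8],
    [0, 0, -1],
    [0, 0, -1],
    [0, 0, -1],
    [0, 0, -1],
    [0, 0, 0]
  ],
  "rotation": [
    [0, 0, 0],
    [0, 0, 0],
    [0, 0, 0],
    [0, 0, 0],
    [0, 0, 0],
    [0, 0, 0],
    [0, 0, 0],
    [0, 0, 0],
    [0, 0, 0],
    [0, 0, 0],
    [0, 0, 0],
    [0, 0, 0]
  ],
  "claw": [-1, -0.3, 0, 0.2, 0.2, 0.2, 0.2, 0.2, 0.2, 0.2, 0.2, 0.2]
}}

```text
time: 58.9
tool_pos: [0.5001, -0.3967, 0.2239]
ee_rot: [[0.996, -0.091, 0.006], [-0.091, -0.996, -0.004], [0.007, 0.003, -1.0]]
contact_force: [0.6, -0.7, 0.7]
grip_width: 0.0516
```

Call:
{"name": "step_arm", "arguments": {
  "travel": [
    [-0.5, 0.9, -0.5],
    [-0.5, 0.9, -0.5],
    [-0.5, 0.9, 0],
    [-0.5, 0.9, 0],
    [-0.5, 0.9, 0],
    [-0.5, 0.9, 0],
    [0, 0, 0],
    [0, 0, 0]
  ],
  "rotation": [
    [0, 0, 0],
    [0, 0, 0],
    [0, 0, 0],
    [0, 0, 0],
    [0, 0, 0],
    [0, 0, 0],
    [0, 0, 0],
    [0, 0, 0]
  ],
  "claw": [0.2, 0.2, 0.2, 0.2, 0.2, 0.2, 0.2, 0.2]
}}

```text
time: 59.7
tool_pos: [0.3934, -0.5486, 0.2483]
ee_rot: [[0.996, -0.093, -0.0], [-0.093, -0.996, 0.001], [-0.0, -0.001, -1.0]]
contact_force: [0.6, -0.0, -1.2]
grip_width: 0.0513
```

```bash
python3 -c "
from h import *
st()
for n in ('side','top'): snap(n,n[0]+'28')
im,p=load('t28'); c=im[200:355,170:550]; cv2.imwrite('pics/t28c.png',cv2.resize(c,None,fx=2.1,fy=2.1,interpolation=cv2.INTER_CUBIC)[:,:,::-1])
"
```

```text
t 59.7 tcp [ 0.3934 -0.5486  0.2483] grip 0.051274645933006756 F [ 0.6 -0.  -1.2]
[[0.996, -0.093, -0.0], [-0.093, -0.996, 0.001], [-0.0, -0.001, -1.0]]
q [ 46.3  32.5   7.1  81.   -4.2  66.8 -41.3]
```

View pics/t28.png

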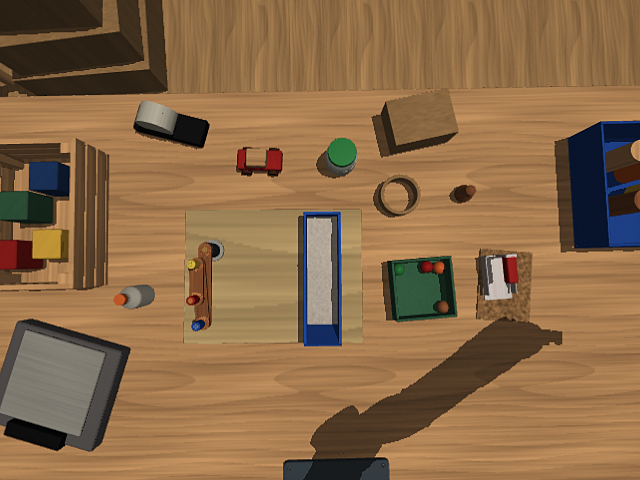

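View pics/t28c.png

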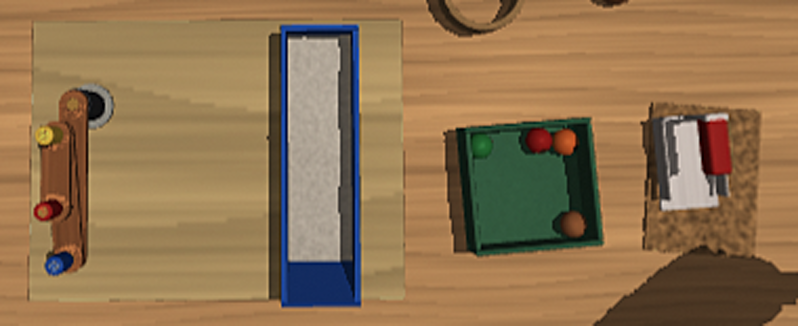

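View pics/s28.png

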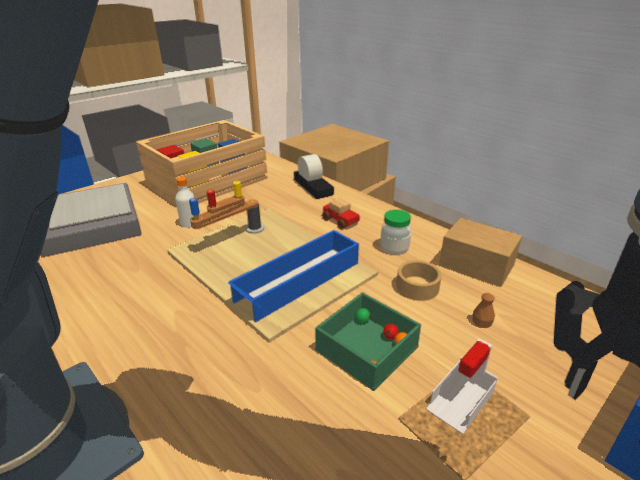

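The scoop has been knocked off-centre since I released it: it now sits at (500,277) in the top view. Everything else is in order. I'll measure it and put it back.

```bash
python3 -c "
from h import *
im,p=load('t28'); o=(465,235);c=im[235:335,465:545]; cv2.imwrite('pics/u.png',cv2.resize(c,None,fx=6,fy=6,interpolation=cv2.INTER_CUBIC)[:,:,::-1])
go([.47,-.34,.26])"
```

```text
t 59.8 tcp [ 0.3951 -0.5473  0.2484] grip 0.05127313823050262 F [-0.2  0.1  0.4]
[[0.996, -0.09, 0.0], [-0.09, -0.996, 0.001], [0.0, -0.001, -1.0]]
q [ 46.2  32.5   7.   81.   -4.2  66.8 -41.3]
units [ 1.87 -7.11 -0.38]
```

View pics/u.png

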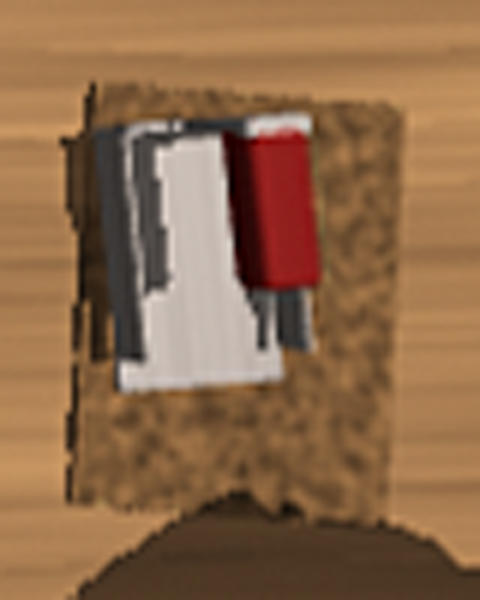

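```bash
python3 -c "
from h import *
im,p=load('t28'); U=lambda x,y:(465+x/6,235+y/6)
f=lambda d:np.rad2deg(np.arctan2(d[1],d[0]))
a,b=onz(p,U(118,388),.006),onz(p,U(284,382),.006);print(a,b,np.linalg.norm(a-b),f(a-b)-90)
c,d=onz(p,U(312,132),.095),onz(p,U(320,286),.095);print(c,d,f(c-d))
y=np.deg2rad(f(c-d)); m=(a+b)/2; print('grip',m[:2]+.06*np.array([np.cos(y),np.sin(y)]))
"
```

```text
[ 0.45763252 -0.3461672   0.006     ] [ 0.45845655 -0.4093337   0.006     ] 0.06317186940531536 0.7474052060940437
[ 0.55248827 -0.38403763  0.095     ] [ 0.49940444 -0.38410668  0.095     ] 0.0745193048375876
grip [ 0.51804449 -0.37767241]
```

Call:
{"name": "step_arm", "arguments": {
  "travel": [
    [0.24, -0.9, 0],
    [0.24, -0.9, 0],
    [0.24, -0.9, 0],
    [0.24, -0.9, 0],
    [0.24, -0.9, 0],
    [0.24, -0.9, 0],
    [0.24, -0.9, 0],
    [0, 0, 0],
    [0, 0, 0]
  ],
  "rotation": [
    [0, 0, 0],
    [0, 0, -0.5],
    [0, 0, -0.5],
    [0, 0, 0],
    [0, 0, 0],
    [0, 0, 0],
    [0, 0, 0],
    [0, 0, 0],
    [0, 0, 0]
  ],
  "claw": [0.2, 0.2, 0.2, 0.2, 0.2, 0.2, 0.2, 0.2, 0.2]
}}

```text
time: 60.7
tool_pos: [0.4457, -0.3583, 0.249]
ee_rot: [[0.999, 0.052, 0.001], [0.052, -0.999, 0.0], [0.001, -0.0, -1.0]]
contact_force: [-1.4, -0.6, 0.1]
grip_width: 0.0511
```

```bash
python3 -c "
from h import *
st(); im,p=snap('wrist','w29')
"
```

```text
t 60.7 tcp [ 0.4457 -0.3583  0.249 ] grip 0.051097447657769586 F [-1.4 -0.6  0.1]
[[0.999, 0.052, 0.001], [0.052, -0.999, 0.0], [0.001, -0.0, -1.0]]
q [ 31.5  23.3   3.9  97.   -1.8  59.8 -51.1]
```

View pics/w29.png

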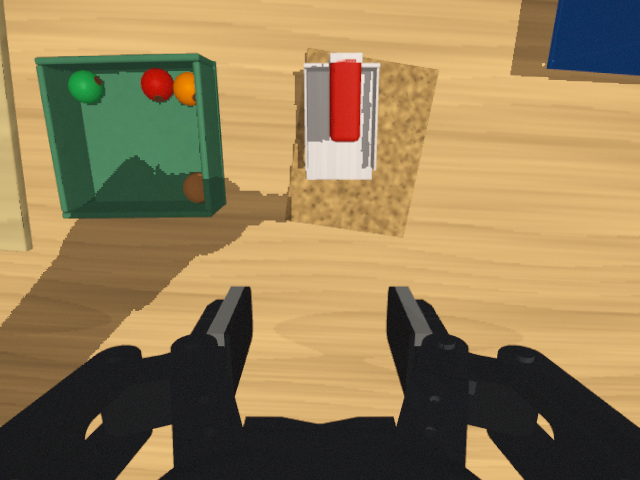

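```bash
python3 -c "
from h import *
im,p=load('w29'); o=(285,40);c=im[40:245,285:445]; cv2.imwrite('pics/v.png',cv2.resize(c,None,fx=3.9,fy=2.9,interpolation=cv2.INTER_CUBIC)[:,:,::-1])
f=lambda d:np.rad2deg(np.arctan2(d[1],d[0]))
a,b=onz(p,(305.5,179),.006),onz(p,(372,180.5),.006);print(a,b,np.linalg.norm(a-b),f(a-b)-90)
y=np.deg2rad(f(a-b)-90);m=(a+b)/2; print('grip',m[:2]+.06*np.array([np.cos(y),np.sin(y)]))
c,d=onz(p,(361,64),.095),onz(p,(359.5,137),.095);print(c,d,f(c-d))
e=onz(p,(345,140.5),.095); print('handle front mid',e)
print('mat',[onz(p,q,.004).round(4) for q in ((307,48),(438,71),(403,237),(289,220))])
"
```

```text
[ 0.45716811 -0.34515895  0.006     ] [ 0.45909054 -0.40896421  0.006     ] 0.06383421892457695 1.725783944961833
grip [ 0.51810211 -0.37525462]
[ 0.55196858 -0.38218895  0.095     ] [ 0.50296638 -0.38497337  0.095     ] 3.252181918867915
handle front mid [ 0.49995481 -0.37474838  0.095     ]
mat [array([ 0.5739, -0.3414,  0.004 ]), array([ 0.5611, -0.4603,  0.004 ]), array([ 0.4037, -0.4454,  0.004 ]), array([ 0.4153, -0.3305,  0.004 ])]
```

View pics/v.png

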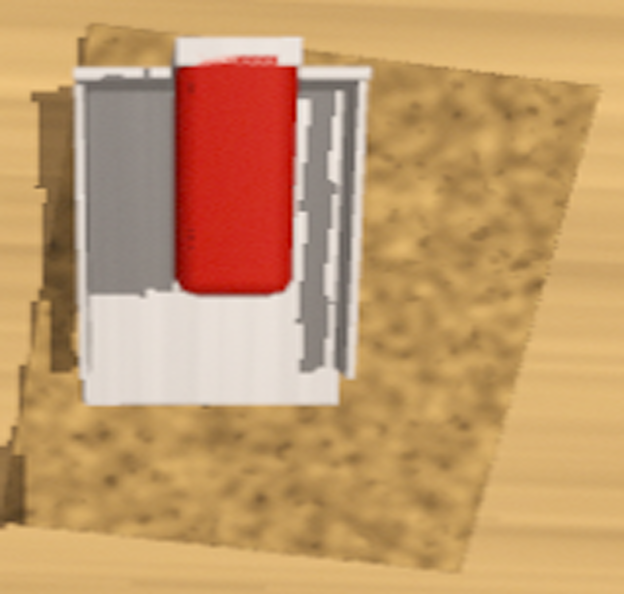

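Call:
{"name": "step_arm", "arguments": {
  "travel": [
    [0.6, 0, 0],
    [0.6, 0, 0],
    [0.6, 0, 0.4],
    [0, 0, 1],
    [0, 0, 1],
    [0, 0, 0],
    [0, 0, 0]
  ],
  "rotation": [
    [0, 0, 0.1],
    [0, 0, 0],
    [0, 0, 0],
    [0, 0, 0],
    [0, 0, 0],
    [0, 0, 0],
    [0, 0, 0]
  ],
  "claw": [0.2, 0.2, 0.2, 0.2, 0.2, 0.2, 0.2]
}}

```text
time: 61.45
tool_pos: [0.4984, -0.3583, 0.1769]
ee_rot: [[0.999, 0.034, -0.001], [0.034, -0.999, 0.001], [-0.001, -0.001, -1.0]]
contact_force: [-0.7, -0.6, 1.2]
grip_width: 0.0516
```

```bash
python3 -c "
from h import *
go([.519,-.3755,.0655]); im,p=snap('wrist','w30')
g=np.array([.519,-.3755]);c,s=np.cos(np.deg2rad(2.2)),np.sin(np.deg2rad(2.2))
for a,b in ((-20,11),(-20,-11),(40,11),(40,-11)): print(proj(p,[g[0]+(a*c-b*s)/1e3,g[1]+(a*s+b*c)/1e3,.095]))
"
```

```text
t 61.45 tcp [ 0.4984 -0.3583  0.1769] grip 0.05156323696234025 F [-0.7 -0.6  1.2]
[[0.999, 0.034, -0.001], [0.034, -0.999, 0.001], [-0.001, -0.001, -1.0]]
q [ 29.1  30.7   3.5  96.2  -2.2  53.2 -54.6]
units [0.67 0.6  3.71]
[329.87123218 241.2179145 ]
[367.60501707 241.07303229]
[330.18755843 135.66180174]
[370.72225702 135.53074659]
```

View pics/w30.png

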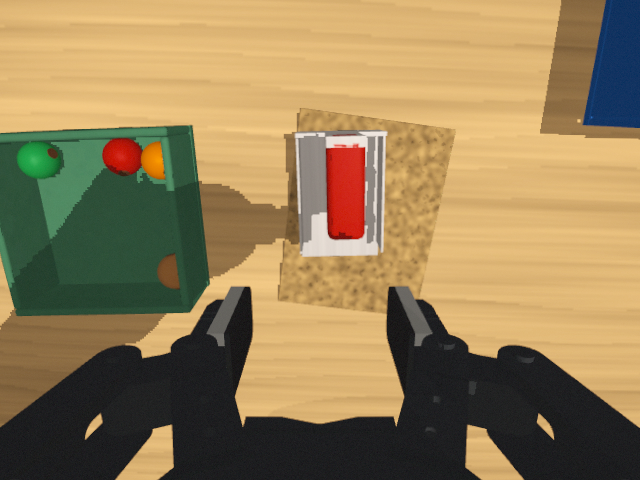

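Call:
{"name": "step_arm", "arguments": {
  "travel": [
    [0.69, 0.55, 0],
    [0, 0, 1],
    [0, 0, 1],
    [0, 0, 1],
    [0, 0, 0.7],
    [0, 0, 0],
    [0, 0, 0],
    [0, 0, 0],
    [0, 0, 0],
    [0, 0, 0],
    [0, 0, 0]
  ],
  "rotation": [
    [0, 0, -0.15],
    [0, 0, 0],
    [0, 0, 0],
    [0, 0, 0],
    [0, 0, 0],
    [0, 0, 0],
    [0, 0, 0],
    [0, 0, 0],
    [0, 0, 0],
    [0, 0, 0],
    [0, 0, 0]
  ],
  "claw": [0.2, 0.2, 0.2, 0.2, 0.2, 0.2, -1, -1, -1, -1, -1],
  "squeeze": 80
}}

```text
time: 62.6
tool_pos: [0.521, -0.3742, 0.0679]
ee_rot: [[0.998, 0.055, 0.003], [0.055, -0.998, -0.002], [0.003, 0.002, -1.0]]
contact_force: [-0.3, 1.0, 8.1]
grip_width: 0.0205
```

Call:
{"name": "step_arm", "arguments": {
  "travel": [
    [0, 0, -0.5],
    [0, 0, -0.8],
    [0, 0, -0.8],
    [0, 0, -0.6],
    [0, 0, 0],
    [0, 0, 0],
    [0, 0, 0]
  ],
  "rotation": [
    [0, 0, 0],
    [0, 0, 0],
    [0, 0, 0],
    [0, 0, 0.55],
    [0, 0, 0.55],
    [0, 0, 0],
    [0, 0, 0]
  ],
  "claw": [-1, -1, -1, -1, -1, -1, -1]
}}

```text
time: 63.3
tool_pos: [0.5199, -0.3732, 0.1472]
ee_rot: [[0.995, -0.096, -0.0], [-0.096, -0.995, 0.0], [-0.0, -0.0, -1.0]]
contact_force: [-1.1, -0.0, -2.0]
grip_width: 0.021
```

```bash
python3 -c "
from h import *
c,s=np.cos(np.deg2rad(-5.3)),np.sin(np.deg2rad(-5.3))
go([.4882+.0105*c,-.394+.0105*s,.0665]); snap('wrist','w31'); snap('side','s31')
"
```

```text
t 63.3 tcp [ 0.5199 -0.3732  0.1472] grip 0.021018421002945775 F [-1.1 -0.  -2. ]
[[0.995, -0.096, -0.0], [-0.096, -0.995, 0.0], [-0.0, -0.0, -1.0]]
q [ 28.1  34.6   5.5  94.1  -4.   51.5 -60.3]
units [-0.63  0.79  2.69]
```

View pics/w31.png

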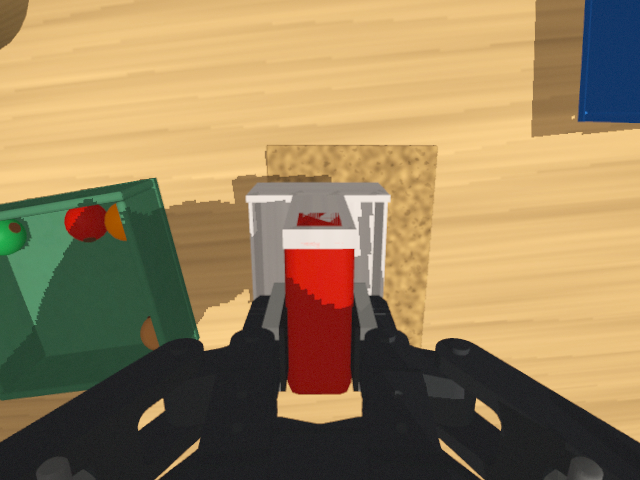

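Call:
{"name": "step_arm", "arguments": {
  "travel": [
    [-0.31, 0.4, 0],
    [-0.32, 0.39, 0],
    [0, 0, 0.8],
    [0, 0, 0.8],
    [0, 0, 0.6],
    [0, 0, 0.3],
    [0, 0, 0.1],
    [0, 0, 0],
    [0, 0, 0]
  ],
  "rotation": [
    [0, 0, 0],
    [0, 0, 0],
    [0, 0, 0],
    [0, 0, 0],
    [0, 0, 0],
    [0, 0, 0],
    [0, 0, 0],
    [0, 0, 0],
    [0, 0, 0]
  ],
  "claw": [-1, -1, -1, -1, -1, -1, -1, -1, -1]
}}

```text
time: 64.3
tool_pos: [0.499, -0.3959, 0.0694]
ee_rot: [[0.995, -0.098, 0.001], [-0.098, -0.995, -0.001], [0.001, 0.0, -1.0]]
contact_force: [0.9, -0.2, -2.0]
grip_width: 0.0207
```

Call:
{"name": "step_arm", "arguments": {
  "travel": [
    [0, 0, 0.05],
    [0, 0, 0],
    [0, 0, 0]
  ],
  "rotation": [
    [0, 0, 0],
    [0, 0, 0],
    [0, 0, 0]
  ],
  "claw": [-1, -1, -1]
}}

```text
time: 64.6
tool_pos: [0.4992, -0.3955, 0.0679]
ee_rot: [[0.995, -0.098, 0.001], [-0.098, -0.995, -0.001], [0.001, 0.0, -1.0]]
contact_force: [-0.2, 0.1, 4.9]
grip_width: 0.0208
```

Call:
{"name": "step_arm", "arguments": {
  "travel": [
    [0, 0, 0],
    [0, 0, 0],
    [0, 0, 0],
    [0, 0, 0],
    [0, 0, 0],
    [0, 0, -0.3],
    [0, 0, -0.8],
    [0, 0, -1],
    [0, 0, -1],
    [0, 0, -1],
    [0, 0, -1],
    [0, 0, 0]
  ],
  "rotation": [
    [0, 0, 0],
    [0, 0, 0],
    [0, 0, 0],
    [0, 0, 0],
    [0, 0, 0],
    [0, 0, 0],
    [0, 0, 0],
    [0, 0, 0],
    [0, 0, 0],
    [0, 0, 0],
    [0, 0, 0],
    [0, 0, 0]
  ],
  "claw": [-1, -0.3, 0, 0.2, 0.2, 0.2, 0.2, 0.2, 0.2, 0.2, 0.2, 0.2]
}}

```text
time: 65.8
tool_pos: [0.5004, -0.3966, 0.2253]
ee_rot: [[0.995, -0.098, 0.006], [-0.098, -0.995, -0.004], [0.007, 0.003, -1.0]]
contact_force: [-0.1, -0.5, 1.1]
grip_width: 0.0514
```

```bash
python3 -c "
from h import *
st(); snap('side','s32')"
```

```text
t 65.8 tcp [ 0.5004 -0.3966  0.2253] grip 0.05136259452391188 F [-0.1 -0.5  1.1]
[[0.995, -0.098, 0.006], [-0.098, -0.995, -0.004], [0.007, 0.003, -1.0]]
q [ 30.4  30.    6.1  89.4  -3.5  60.4 -58.2]
```

View pics/s32.png

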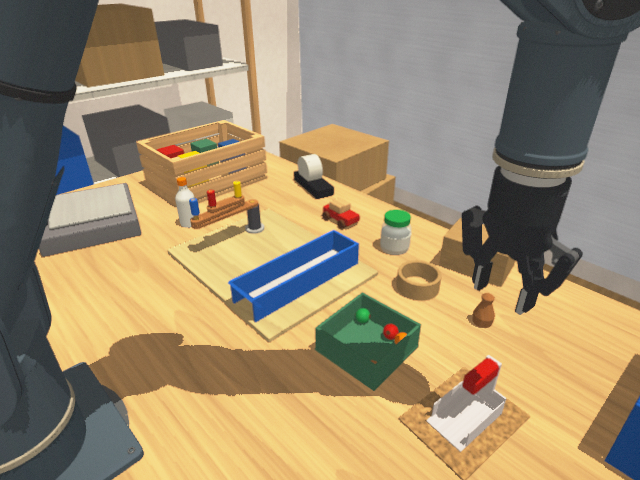

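Call:
{"name": "step_arm", "arguments": {
  "travel": [
    [-0.5, 0.9, -0.5],
    [-0.5, 0.9, -0.5],
    [-0.5, 0.9, 0],
    [-0.5, 0.9, 0],
    [-0.5, 0.9, 0],
    [-0.5, 0.9, 0],
    [0, 0, 0],
    [0, 0, 0],
    [0, 0, 0],
    [0, 0, 0]
  ],
  "rotation": [
    [0, 0, 0],
    [0, 0, 0],
    [0, 0, 0],
    [0, 0, 0],
    [0, 0, 0],
    [0, 0, 0],
    [0, 0, 0],
    [0, 0, 0],
    [0, 0, 0],
    [0, 0, 0]
  ],
  "claw": [0.2, 0.2, 0.2, 0.2, 0.2, 0.2, 0.2, 0.2, 0.2, 0.2]
}}

```text
time: 66.85
tool_pos: [0.3945, -0.5464, 0.2499]
ee_rot: [[0.995, -0.096, 0.0], [-0.096, -0.995, 0.001], [0.0, -0.001, -1.0]]
contact_force: [0.8, -1.1, 0.5]
grip_width: 0.0511
```

```bash
python3 -c "
from h import *
st()
for n in ('side','top'): snap(n,n[0]+'33')
im,p=load('t33'); a=cv2.resize(im[235:335,370:545],None,fx=4.5,fy=4.5,interpolation=cv2.INTER_CUBIC)
cv2.imwrite('pics/t33c.png',a[:,:,::-1])
im,p=load('s33'); 
"
```

```text
t 66.85 tcp [ 0.3945 -0.5464  0.2499] grip 0.051136087032214915 F [ 0.8 -1.1  0.5]
[[0.995, -0.096, 0.0], [-0.096, -0.995, 0.001], [0.0, -0.001, -1.0]]
q [ 46.2  32.4   7.   81.   -4.1  66.9 -41.8]
```

View pics/t33c.png

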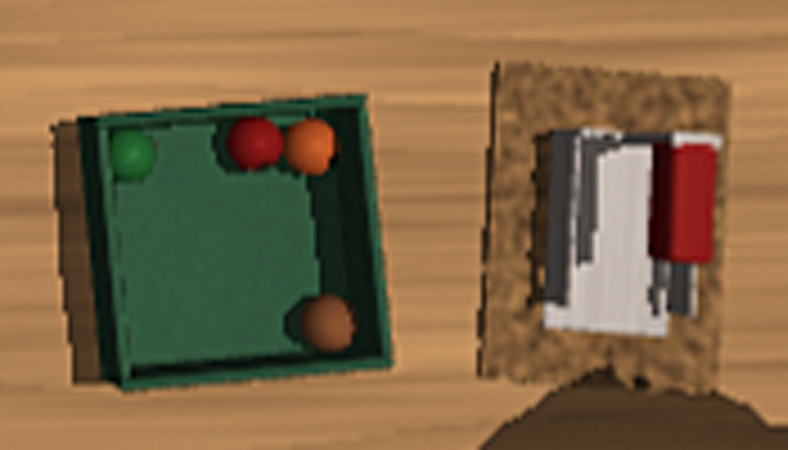

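View pics/t33.png

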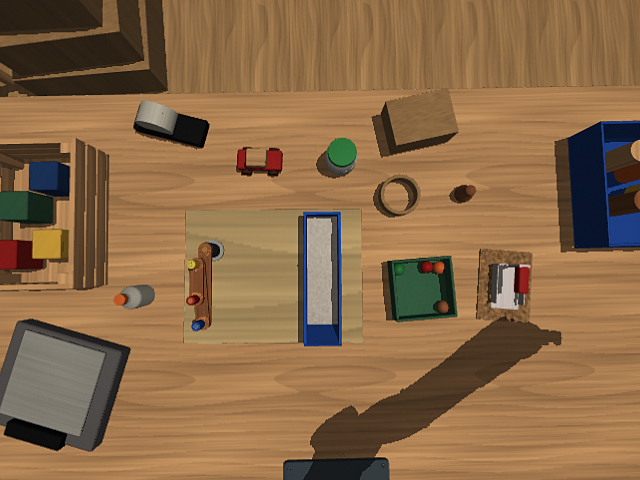

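View pics/s33.png

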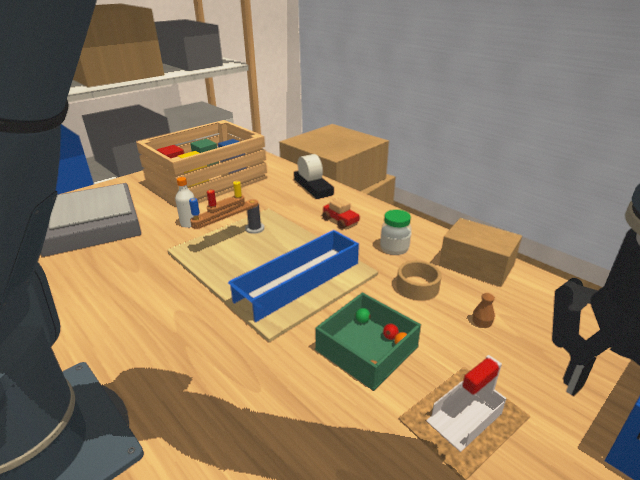

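```bash
python3 -c "
from h import *
im,p=load('t33'); B=lambda x,y:(370+x/4.5,235+y/4.5)
a,b=onz(p,B(543,328),.006),onz(p,B(667,336),.006);f=lambda d:np.arctan2(d[1],d[0]);y=f(a-b)-np.pi/2
print(np.rad2deg(y),'pan mid',((a+b)/2)[:2]+.05*np.array([np.cos(y),np.sin(y)]),'mat (.488,-.394)')
P=np.array([.581,.2645,.148]);K={n:onz(p,u,.148) for n,u in (('y',(192,265)),('r',(194,299.5)),('b',(198,325.5)))}
for k in K: print(k,K[k])
g=lambda d:np.rad2deg(f(d))
r=g(K['b']-P);m=g(K['y']-K['b']);t=g(K['r']-K['y']);print('root',r,'mid',(r-m)%360,'tip',(t-m)%360)
"
```

```text
-4.955989206547296 pan mid [ 0.48596546 -0.39456399] mat (.488,-.394)
y [0.55032733 0.27448108 0.148     ]
r [0.48375618 0.27072612 0.148     ]
b [0.43392645 0.26314311 0.148     ]
root -179.4714077602294 mid 174.96527340393087 tip 177.66504315102438
```

```bash
python3 -c "
from h import *
im,p=load('t33'); c=im[235:340,180:230]; cv2.imwrite('pics/x.png',cv2.resize(c,None,fx=5.5,fy=5.5,interpolation=cv2.INTER_CUBIC)[:,:,::-1])
c=load('s33')[0][170:245,165:280]; cv2.imwrite('pics/y.png',cv2.resize(c,None,fx=6,fy=6,interpolation=cv2.INTER_CUBIC)[:,:,::-1])"
```

```text
(no output)
```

View pics/x.png

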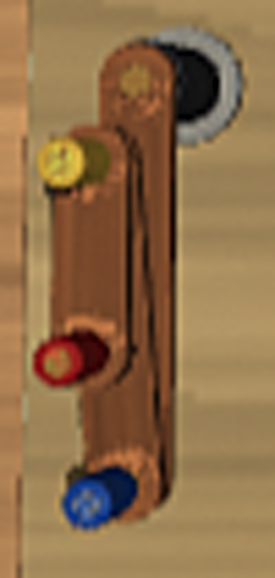

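View pics/y.png

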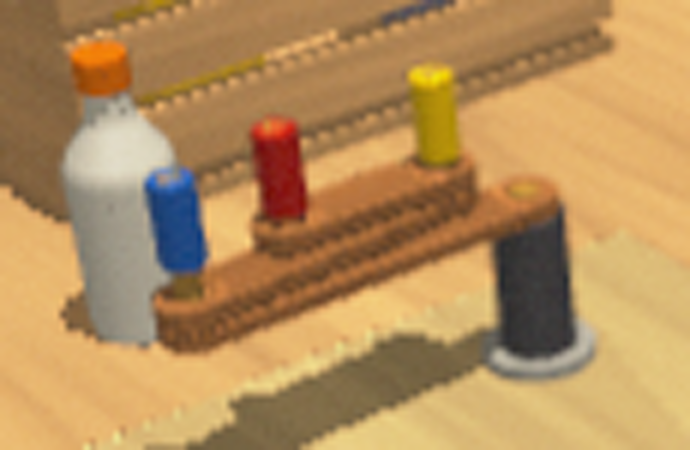

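```bash
python3 -c "
from h import *
im,p=load('t33'); ps=load('s33')[1]
T=lambda x,y:(180+x/5.5,235+y/5.5); S=lambda x,y:(165+x/6,170+y/6)
K={}
for n,t,s,z in (('b',T(90,500),S(170,175),.148),('r',T(60,362),S(275,124),.148),('y',T(62,162),S(433,71),.148),('P',T(137,78),S(528,188),.089)):
    K[n]=onz(p,t,z); print(n,tri([(p,t),(ps,s)])[0].round(4),K[n].round(4))
g=lambda d:np.rad2deg(np.arctan2(d[1],d[0]))
r=g(K['b'][:2]-K['P'][:2]);m=g(K['y']-K['b']);t=g(K['r']-K['y']);print('root',r%360,np.linalg.norm((K['b']-K['P'])[:2]),'mid',(r-m)%360,'tip',(t-m)%360)
"
```

```text
b [0.4336 0.2658 0.1489] [0.4332 0.2663 0.148 ]
r [0.4824 0.2755 0.1496] [0.4814 0.2767 0.148 ]
y [0.5525 0.2747 0.1491] [0.5514 0.2759 0.148 ]
P [0.5836 0.2633 0.0905] [0.5825 0.2646 0.089 ]
root 179.36035525386413 0.14930803288277977 mid 174.71722353492822 tip 174.69919494409385
```

All joints read at their stops (middle and tip 174.7°, root about 89.6°). The scoop is within 2-3 mm of the mat's middle and all four beads are in the tray. Handing in.

```bash
python3 -c "
from h import *
print(order.finish_job()); st()"
```

```text
the job is handed in; nothing more can be done
None
the job is handed in; nothing more can be done
```

The job is done and handed in at about 67 s of the 210 s allowed; no verdict was reported.

- **Bar:** I folded the tip, then the middle segment, each to its stop. I then swung the folded bar by the blue knob until it stopped (about 15 N). My last check read both folds at 174.7° (3.05 rad). The root read about 89.6°, within the uncertainty of the bin's own angle.
- **Small early movements:** While I was feeling for the stops, the middle segment moved by less than 5° before its turn. The root drifted about 3° back toward 0 before its own swing.
- **Beads:** There were four: red, green, orange and natural. I got them all in one scoop and tipped them into the tray. The last pictures show all four in the tray, the bin empty and the tray where it was. The fingers never touched a bead.
- **Scoop:** After I first put it down, the scoop was found about 2–3 cm off-centre, probably the announced knock. I measured it again, picked it up and put it back. It now stands upright with its pan about 2 mm from the mat's middle.
- **Other objects:** In the last top and side pictures they look unmoved.

One disagreement: a coarse first reading of the blue knob's final position was off by about 5 mm. Zoomed pictures from both cameras agreed with the position at the stop.

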